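# Load the syringe pump: fill its rack, mount it and bring up the pusher

## Task

Get the syringe pump ready to run: on the bench, lay every syringe into its own lane of the rack, flange in the cross slot and nozzle towards the grip; then carry the loaded rack over and set it fully down in the pump's bay, nozzles towards the hooks. Lift the hold-down bar off its two hooks and lay it across the syringes in the slotted posts, and finally push the stiff pusher up in small taps until it just meets the plungers' thumb rests, or stands no more than 3 mm short of them, without pressing any plunger in. Do not disturb the tip box or the white bottle.

Things in the scene. Friction and masses are not known exactly. Their poses are not given: they have to be found in the camera images.
- syringe_a_mid (a point): pale translucent 10 ml syringe (all alike; some may be absent), 32 g; point: middle of the barrel, on its axis. Barrel 16 mm across, along y (-33 to 33 mm of this point); nozzle 6 mm across, 11 mm long at -y; at +y a flat white flange 28 wide, 16 high, 3.5 thick (y 29.5 to 33) keeps it from rolling. Lies with z up, axis 8 mm above the bench. Grip across the middle of the barrel.
- syringe_a_thumb (a point): centre of the outer face of that syringe's thumb rest (15 mm across, at the end of the 10 mm plunger rod), 64 mm in +y from the middle of its barrel while the plunger is not pressed.
- syringe_a_plunger (a joint): how far that plunger has been pressed in, m: 0 at the start; it yields at about 8 N and does not spring back.
- syringe_b_mid (a point): pale translucent 10 ml syringe (all alike; some may be absent), 32 g; point: middle of the barrel, on its axis. Barrel 16 mm across, along y (-33 to 33 mm of this point); nozzle 6 mm across, 11 mm long at -y; at +y a flat white flange 28 wide, 16 high, 3.5 thick (y 29.5 to 33) keeps it from rolling. Lies with z up, axis 8 mm above the bench. Grip across the middle of the barrel.
- syringe_b_thumb (a point): centre of the outer face of that syringe's thumb rest (15 mm across, at the end of the 10 mm plunger rod), 64 mm in +y from the middle of its barrel while the plunger is not pressed.
- syringe_b_plunger (a joint): how far that plunger has been pressed in, m: 0 at the start; it yields at about 8 N and does not spring back.
- syringe_c_mid (a point): pale translucent 10 ml syringe (all alike; some may be absent), 32 g; point: middle of the barrel, on its axis. Barrel 16 mm across, along y (-33 to 33 mm of this point); nozzle 6 mm across, 11 mm long at -y; at +y a flat white flange 28 wide, 16 high, 3.5 thick (y 29.5 to 33) keeps it from rolling. Lies with z up, axis 8 mm above the bench. Grip across the middle of the barrel.
- syringe_c_thumb (a point): centre of the outer face of that syringe's thumb rest (15 mm across, at the end of the 10 mm plunger rod), 64 mm in +y from the middle of its barrel while the plunger is not pressed.
- syringe_c_plunger (a joint): how far that plunger has been pressed in, m: 0 at the start; it yields at about 8 N and does not spring back.
- rack: grey and aluminium syringe rack, loose, 0.26 to 0.4 kg, 124 mm (x) by 100 mm (y -58 to 42); origin on its underside. Three open lanes along y at x = -41, 0, 41 mm, each with two V saddles (y -32 to -22 and 18 to 26, crests 37 mm high). Between the saddles fingers have room down to the base plate, 5 mm thick. Manifold bar at y -58 to -48, 40 mm high.
- rack_grip (a point): middle of the rack's upright black carrying grip on top of the manifold bar, at (0, -53, 57) mm of the rack: 44 mm wide along x, 8 mm thick along y, from 40 to 70 mm above the rack's underside.
- rack_lane1 (a point): where the middle of the barrel belongs in lane 1 (any syringe in any lane), 28 mm above the rack's underside, syringe axes parallel to the rack's. Dropped in from above, the flange then stands in the funnel-shaped cross slot (y 28 to 34.5 mm of the rack, edges 33 mm high, 1.5 mm play each way), nozzle at the manifold bar, plunger out over the +y edge.
- rack_lane2 (a point): where the middle of the barrel belongs in lane 2 (any syringe in any lane), 28 mm above the rack's underside, syringe axes parallel to the rack's. Dropped in from above, the flange then stands in the funnel-shaped cross slot (y 28 to 34.5 mm of the rack, edges 33 mm high, 1.5 mm play each way), nozzle at the manifold bar, plunger out over the +y edge.
- rack_lane3 (a point): where the middle of the barrel belongs in lane 3 (any syringe in any lane), 28 mm above the rack's underside, syringe axes parallel to the rack's. Dropped in from above, the flange then stands in the funnel-shaped cross slot (y 28 to 34.5 mm of the rack, edges 33 mm high, 1.5 mm play each way), nozzle at the manifold bar, plunger out over the +y edge.
- pump: white syringe pump fixed to the bench, 160 mm (x) by 260 mm (y), origin under its middle; its deck is 50 mm above the bench. -y end: bay for the rack and the hooks; +y half: pusher on two rods and a screw. The panel with display and keys faces -x.
- pump_bay (a point): centre of the rack's bay on the deck, at (0, -58, 50) mm of the pump: the rack's origin belongs here, its axes parallel to the pump's. Leaning steel guides, 12 to 16 mm high, funnel the rack in (2 mm play all round at the foot).
- pump_posts (a point): middle between the two slotted posts, at the height of the slot floors, (0, -60, 87) mm of the pump: the bar's origin belongs here, axes parallel to the pump's. The slots are at x = -79 to -67 and 67 to 79 mm, 13 mm wide along y, funnel-shaped, 14 mm deep; with the rack in, the bar clears the barrels by about 1 mm.
- bar: steel hold-down bar, 120 g, 160 mm along x, 10 by 10 mm, origin in the middle of its underside. It hangs level on two upturned hooks at the pump's -y end, parallel to the pump's x, underside 56 mm above the bench, in a 14 mm gap between back plates and hook tips that rise 17 to 20 mm above its underside: lift it straight up 30 mm.
- bar_grip (a point): middle of the bar's upright black grip, 42 mm above the bar's underside: 40 mm wide along x, 8 mm thick along y, from 10 to 55 mm above the underside.
- pusher (a joint): how far the pusher has been pushed towards the rack (along the pump's -y), m, 0 to 0.070; stiff: it takes about 7 N to move and stays where it is left. It meets unpressed plungers at about 0.064.
- pusher_face (a point): centre of the pusher's flat front face (112 mm wide, looks to the pump's -y), at the height of the plungers, 28 mm above the deck; its axes are the pump's.
- pusher_back (a point): middle of the pusher's back face, 20 mm behind the front face, 40 mm above the deck; push here towards the pump's -y. The block reaches from 6 to 56 mm above the deck; the rods behind it stay below 16 mm, the rod block at the pump's +y end below 22 mm.
- tip_box: pipette tip box, 62 x 92 x 50 mm, stands on the bench behind the rack; leave it alone. Origin under its middle.
- bottle_white: white-capped bottle, 62 mm across and 121 mm high, stands on the bench behind the pump; leave it alone. Origin under its middle.

How it is judged:
On the way, in this order (a step that is already met when the one before it is completed fails the run):
1. every syringe lies in a lane of the rack while the rack still stands on the bench (x of syringe_a_mid in the frame of rack between -0.046 and 0.046 m and y of syringe_a_mid in the frame of rack between -0.004 and 0.004 m and z of syringe_a_mid in the frame of rack between 0.025 and 0.031 m and y of each of syringe_a_thumb, syringe_b_thumb, syringe_c_thumb in the frame of rack above 0.055 m and z of syringe_a_thumb in the frame of rack between 0.024 and 0.032 m and x of syringe_b_mid in the frame of rack between -0.046 and 0.046 m and y of syringe_b_mid in the frame of rack between -0.004 and 0.004 m and z of syringe_b_mid in the frame of rack between 0.025 and 0.031 m and z of syringe_b_thumb in the frame of rack between 0.024 and 0.032 m and x of syringe_c_mid in the frame of rack between -0.046 and 0.046 m and y of syringe_c_mid in the frame of rack between -0.004 and 0.004 m and z of syringe_c_mid in the frame of rack between 0.025 and 0.031 m and z of syringe_c_thumb in the frame of rack between 0.024 and 0.032 m and horizontal distance between rack and pump_bay above 0.1 m and height (world z) of rack below 0.006 m), for 0.3 s.
2. the rack stands in the pump's bay with every syringe in it (x of syringe_a_mid in the frame of rack between -0.046 and 0.046 m and y of syringe_a_mid in the frame of rack between -0.004 and 0.004 m and z of syringe_a_mid in the frame of rack between 0.025 and 0.031 m and y of each of syringe_a_thumb, syringe_b_thumb, syringe_c_thumb in the frame of rack above 0.055 m and z of syringe_a_thumb in the frame of rack between 0.024 and 0.032 m and x of syringe_b_mid in the frame of rack between -0.046 and 0.046 m and y of syringe_b_mid in the frame of rack between -0.004 and 0.004 m and z of syringe_b_mid in the frame of rack between 0.025 and 0.031 m and z of syringe_b_thumb in the frame of rack between 0.024 and 0.032 m and x of syringe_c_mid in the frame of rack between -0.046 and 0.046 m and y of syringe_c_mid in the frame of rack between -0.004 and 0.004 m and z of syringe_c_mid in the frame of rack between 0.025 and 0.031 m and z of syringe_c_thumb in the frame of rack between 0.024 and 0.032 m and x of rack in the frame of pump_bay between -0.004 and 0.004 m and y of rack in the frame of pump_bay between -0.004 and 0.004 m and z of rack in the frame of pump_bay between -0.003 and 0.003 m and angle between the y axis of rack and the y axis of pump, either way round below 0.06 rad), for 0.3 s.
At the end, for the whole second after the job is handed in: Syringes in lanes (4 mm lengthwise, 3 mm height); rack in the bay (4 mm, 0.06 rad); bar in both slotted posts (6 mm lengthwise, 4 mm across, 3 mm height); pusher at most 3 mm short of every thumb rest; no plunger pressed in by 2 mm; all at rest (all of step 2 and x of bar in the frame of pump_posts between -0.006 and 0.006 m and y of bar in the frame of pump_posts between -0.004 and 0.004 m and z of bar in the frame of pump_posts between -0.003 and 0.003 m and angle between bar's own z axis and vertical below 0.06 rad and value of joint each of syringe_a_plunger, syringe_b_plunger, syringe_c_plunger below 0.002 m and y of each of syringe_a_thumb, syringe_b_thumb, syringe_c_thumb in the frame of pusher_face above -0.003 m and velocity of joint pusher between -0.005 and 0.005 m/s and linear speed of each of bar, rack below 0.02 m/s); the robot touches nothing.
It fails at once if the tip box is shifted by more than 3 cm (distance of tip_box from where it was at the start of the episode above 0.03 m).
It fails at once if the white bottle is shifted by more than 3 cm (distance of bottle_white from where it was at the start of the episode above 0.03 m).
Of syringe_a, syringe_b, syringe_c only 2 to 3 are there at a start; the rules pass over those that are not, and their reading is None.
At some moment in a run one of syringe_a, syringe_b, syringe_c may be knocked a few centimetres aside while the robot is not near it.
It also fails if it takes over 192 s, if anything falls off the work surface, if the arm or the gripper's body presses on something with over 40 N, if the wrist force passes 120 N, or if a joint passes its speed limit or range.

## Robot

A 6-joint arm with a two-finger parallel gripper is mounted at the origin on a cart in front of the work surface, level with it; the furniture and walls round the work are solid. World frame = base frame: x ahead of the robot, y to its left, z up, the work surface at z = 0. Lengths are in m, angles in rad, forces in N, time in s.
With the tool pointing down it reaches from about 0.25 to 0.775 m from the base axis. Payload 4 kg.
Tool frame: the origin (TCP) lies between the finger pads; the fingertips stand 14 mm ahead of it and the grasp point (between the pads) lies 5 mm behind it; z points along the fingers, y is the direction in which the jaws open and shut (so a half turn about z gives the same grasp; the last joint's range is limited). The gripper opens to 94 mm and grips with 3 to 60 N. Pads are 16 mm wide; open, the fingers measure 119 mm over their backs; the gripper's body (75 mm by 177 mm) begins 78 mm behind the grasp point.
Start: joints at [-1.273, 0.087, 1.371, -0, 1.684, -0.103], TCP at [0.215, -0.506, 0.22] pointing down, gripper open.
Joint ranges: [-3.1, 3.1], [-0.76, 2.03], [0.27, 2.55], [-1.08, 4.22], [0.17, 2.65], [-2.57, 2.57]. Speed limits (rad/s): [2.79, 2.79, 3.14, 3.14, 3.14, 3.14].

## Interface

Orientations are given as [roll, pitch, yaw] about the fixed x, y, z axes, in that order (R = Rz(yaw) Ry(pitch) Rx(roll)).
In Python, from bench import robot, cams, spotter gives the robot as it stands.
- The arm moves only by the shell command python3 -m inch 'ROWS'. ROWS is JSON, a list of rows, each an object of numbers: "grip": the opening, from 0 (shut) to 1 (fully open); "dx", "dy", "dz": the shift along the tool's x, y, z in units of 25 mm (1.0 is 25 mm); "rx", "ry", "rz": the turn, a rotation vector about the tool's x, y, z in units of 5 degrees (1.0 is 5 degrees). A call has 1 to 12 rows; each row shifts and turns the pose as measured when the row begins, along the tool's axes as they then stand; what a row does not reach is not made up. A row lasts 1/8 s, in which the tool goes at most 62.5 mm and 10.7 degrees, less where a joint would pass 70% of its speed; a pose out of reach is approached as far as the arm can. A call is refused whole if a number of a shift passes 1 or a number of a turn 1, either way. A call with a gripper value outside its range is refused whole. The fingers move at their own pace and stop on an object; the grip force is fixed at half the most. Time passes only in rows, so rows that do not move let the fingers close. It gives the time, the measured TCP pose, the force and the opening at its end, in the units of the state.
- robot.get_obs(): the state, without advancing time (a new reading comes with each control period).
- cams.snapshot(name): name is "side" or "top"; returns a dict with "frame" (400x640x3 uint8, red, green, blue), "intrinsics" (3x3 intrinsics, pixels), "k1" (the pictures are not rectified: a ray, as slopes to the right and down, at radius r is drawn at 1 + k1 r^2 times it, then the intrinsics apply), "eye" and "orientation" of the camera in the world. Camera axes: x right, y up, looking along -z (the intrinsics and any distortion apply to the point x, -y, -z); pixel columns grow to the right and rows downward; lengths in m; the calibration is good to about 2 mm. A picture is of the moment at which its call begins. There is no depth.
- robot.close_job(): hands the job in, once; it reports no verdict.
Trained networks look in a picture, given as the dict that the camera call returned (one of the last four; its "shot" number tells which), for a name from the list of things; names that differ only in an ending like _2 or _b are one class to them, and where a whole thing is asked for, a point or a joint stands for the part that bears it (a point fixed in the world has none). Each returns a list of dicts, best first, with "score" (0 to 1); they miss things now and then, are a little off and sometimes report something else, mostly with a low value. They report only what shows in the picture. A call takes as long as a camera call.
- spotter.regions_of(picture, query): "pixels" (400x640 bool, what is visible of it) and "extent" ([left, top, right, bottom] in pixels, round what is visible of it).
- spotter.place_of(picture, query): "pixel" ([column, row] in pixels: a listed point, or the origin of a listed thing).
The state is a dict: "time": time; "joint_positions": joint angles; "qvel": joint speeds; "joint_torque": joint torques, N m; "tool_pos": TCP position; "ee_rot": TCP orientation; "wrist_force": force on the tool from outside, world axes, zero at the start; "wrist_torque": the same for the moment, N m; "width": finger opening in m.
Only numpy, scipy, OpenCV 4.12 (cv2) and the standard library are available. Lean on these libraries where they do the work, as an engineer would, in place of code of your own. Each camera call takes 0.05 s, during which the arm holds its last target.

## Working session

There is one attempt and no reset: what is moved stays moved. The work goes in short steps, Python scripts to look and compute and a shell command to move; the robot and the scene stay as the last step left them, time stands still between calls to the robot, and variables do not carry over. Pictures are saved under pics/ and viewed, and the job is handed in when it is done.

```bash
ls; mkdir -p pics
python3 - <<'E'
from bench import robot,cams,spotter
import cv2
print(robot.get_obs())
for n in ("side","top"):
    s=cams.snapshot(n); cv2.imwrite(f"pics/{n}0.png",s["frame"][:,:,::-1])
    print(n,s["intrinsics"],s["k1"],s["eye"],s["orientation"],s["shot"],[k for k in s])
E
```

```text
pics
{'time': 0.0, 'joint_positions': array([-1.27311291e+00,  8.79309136e-02,  1.37221371e+00, -2.21443329e-05,
        1.68357959e+00, -1.03094327e-01]), 'qvel': array([-1.48336059e-04,  6.30035005e-04, -1.92926960e-05,  7.32133866e-04,
        1.21377394e-03,  9.57211209e-04]), 'joint_torque': array([-6.92978074e-05, -3.40183568e+01, -3.02425182e+01,  7.18140299e-02,
        3.30118323e-02, -1.50032424e-04]), 'tool_pos': array([ 0.21441771, -0.50593768,  0.21833786]), 'ee_rot': array([-3.13947014e+00, -1.97470941e-04,  4.00775063e-01]), 'wrist_force': array([ 0.4558404 , -0.34222799, -1.28670197]), 'wrist_torque': array([ 0.02881507, -0.03072005,  0.00115184]), 'width': 0.09360313546346352}
side [[508.44313665   0.         316.78833144]
 [  0.         508.44313665 206.04051646]
 [  0.           0.           1.        ]] -0.09595981279582341 [0.48300402 1.01302876 0.84147731] [ 0.84990521 -0.01805645 -2.99529228] 1 ['frame', 'intrinsics', 'k1', 'eye', 'orientation', 'shot']
top [[505.46582369   0.         314.44295516]
 [  0.         505.46582369 196.52463877]
 [  0.           0.           1.        ]] -0.11470114897110562 [0.47271618 0.18062793 1.12247077] [ 0.13880635  0.0125426  -1.58488472] 2 ['frame', 'intrinsics', 'k1', 'eye', 'orientation', 'shot']
```

View pics/side0.png

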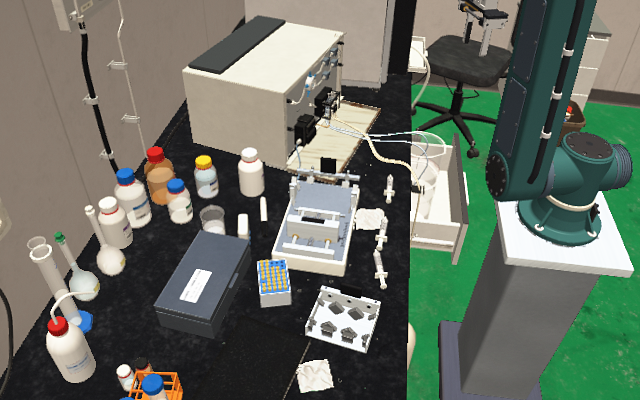

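View pics/top0.png

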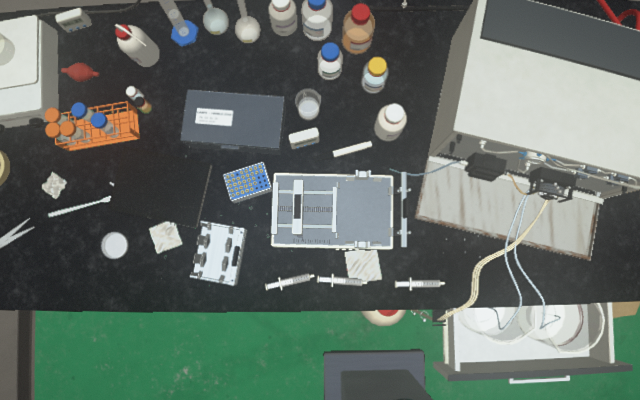

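```bash
cat > h.py <<'E'
import numpy as np, cv2
from scipy.spatial.transform import Rotation as R
from bench import robot,cams,spotter
def Rc(s): return R.from_euler('xyz',s["orientation"]).as_matrix()
def ray(s,px):
    K=s["intrinsics"]; d=np.array([(px[0]-K[0,2])/K[0,0],(px[1]-K[1,2])/K[1,1]])
    u=d.copy()
    for _ in range(30): u=d/(1+s["k1"]*(u@u))
    v=Rc(s)@np.array([u[0],-u[1],-1.]); return np.array(s["eye"]),v/np.linalg.norm(v)
def onz(s,px,z):
    e,v=ray(s,px); return e+v*(z-e[2])/v[2]
def proj(s,P):
    c=Rc(s).T@(np.asarray(P)-s["eye"]); u=np.array([c[0],-c[1]])/-c[2]
    u=u*(1+s["k1"]*(u@u)); K=s["intrinsics"]; return np.array([K[0,0]*u[0]+K[0,2],K[1,1]*u[1]+K[1,2]])
def tri(s1,p1,s2,p2):
    A=np.zeros((3,3));b=np.zeros(3)
    for s,p in((s1,p1),(s2,p2)):
        e,v=ray(s,p);M=np.eye(3)-np.outer(v,v);A+=M;b+=M@e
    return np.linalg.solve(A,b)
def crop(s,box,f,name,marks=()):
    l,t,r,b=box; im=s["frame"][t:b,l:r,::-1].copy(); im=cv2.resize(im,None,fx=f,fy=f,interpolation=cv2.INTER_CUBIC)
    for m in marks: cv2.circle(im,(int((m[0]+.5-l)*f),int((m[1]+.5-t)*f)),2,(0,0,255),-1)
    cv2.imwrite("pics/"+name,im)
def obs():
    o=robot.get_obs(); print("t %.2f"%o["time"],"tcp",np.round(o["tool_pos"],4),"rpy",np.round(o["ee_rot"],3),"F",np.round(o["wrist_force"],1),"w %.4f"%o["width"]); return o
def delta(target,yaw,roll=np.pi,pitch=0.):
    """rows units from the present pose to target"""
    o=robot.get_obs(); Ro=R.from_euler('xyz',o["ee_rot"]); d=Ro.inv().apply(np.asarray(target)-o["tool_pos"])/0.025
    r=(Ro.inv()*R.from_euler('xyz',[roll,pitch,yaw])).as_rotvec()*180/np.pi/5
    print("units d",np.round(d,2),"turn",np.round(r,2))
E
python3 - <<'E'
from h import *
t=cams.snapshot("top"); s=cams.snapshot("side")
hz=dict(syringe_a_mid=.008,syringe_a_thumb=.008,rack=0,rack_grip=.057,rack_lane1=.028,rack_lane2=.028,rack_lane3=.028,pump=0,pump_bay=.05,pump_posts=.087,bar=.056,bar_grip=.098,pusher_face=.078,pusher_back=.09,tip_box=0,bottle_white=0)
for q,z in hz.items():
    a=spotter.place_of(t,q)[:4]; b=spotter.place_of(s,q)[:4]
    for x in a: print(q,"T %.2f"%x["score"],np.round(x["pixel"],1),np.round(onz(t,x["pixel"],z),4))
    for x in b: print(q,"S %.2f"%x["score"],np.round(x["pixel"],1),np.round(onz(s,x["pixel"],z),4))
    if a and b: print("   tri",np.round(tri(t,a[0]["pixel"],s,b[0]["pixel"]),4))
crop(t,(180,160,450,310),2.9,"t1.png")
crop(s,(260,150,420,380),2.6,"s1.png")
E
```

```text
syringe_a_mid T 0.80 [295.3 278.6] [0.4482 0.2368 0.008 ]
syringe_a_mid T 0.43 [217.4 252.6] [0.5069 0.4086 0.008 ]
syringe_a_mid T 0.35 [394.8 283.5] [0.4341 0.0197 0.008 ]
syringe_a_mid S 0.73 [374.9 264. ] [0.4515 0.2429 0.008 ]
   tri [0.4497 0.2371 0.0018]
syringe_a_thumb T 0.55 [267.1 284.9] [0.4352 0.2986 0.008 ]
syringe_a_thumb S 0.61 [382.1 285.5] [0.4324 0.302  0.008 ]
syringe_a_thumb S 0.45 [389.4 200.3] [0.4283 0.0199 0.008 ]
syringe_a_thumb S 0.36 [322.5 192.1] [0.5999 0.0162 0.008 ]
   tri [0.4337 0.299  0.0046]
rack T 0.72 [214.9 252.4] [0.5076 0.4159 0.    ]
rack S 0.71 [342.4 325.9] [0.5047 0.4119 0.    ]
rack S 0.47 [384.2 197.4] [0.4415 0.0011 0.    ]
rack S 0.46 [380.1 250.6] [0.4419 0.1922 0.    ]
rack S 0.45 [322.5 308.4] [0.5498 0.3754 0.    ]
   tri [0.5061 0.415  0.0044]
rack_grip T 0.85 [236.6 254.7] [0.5006 0.3577 0.057 ]
rack_grip S 0.92 [350.8 288.1] [0.4967 0.3602 0.057 ]
   tri [0.4987 0.3581 0.0545]
rack_lane1 T 0.71 [207.7 269.6] [0.4697 0.4255 0.028 ]
rack_lane1 T 0.67 [214.5 232.1] [0.5509 0.4113 0.028 ]
rack_lane1 S 0.94 [359.7 326.4] [0.471  0.427
[... 1880 characters left out ...]
.8] [0.5976 0.2158 0.078 ]
pusher_face T 0.71 [210. 270.] [0.469  0.4095 0.078 ]
pusher_face S 0.68 [312.  224.8] [0.5973 0.2144 0.078 ]
   tri [0.5973 0.2157 0.0793]
pusher_back T 0.79 [292.5 208.1] [0.5938 0.237  0.09  ]
pusher_back T 0.28 [215.9 254. ] [0.5015 0.395  0.09  ]
pusher_back S 0.68 [313.3 228.7] [0.5909 0.2384 0.09  ]
   tri [0.5925 0.2371 0.0888]
tip_box T 0.93 [253.2 182.4] [0.6641 0.3304 0.    ]
tip_box S 0.60 [272.5 290.8] [0.6603 0.3467 0.    ]
tip_box S 0.56 [341.5 315. ] [0.5095 0.3857 0.    ]
   tri [ 0.6656  0.3326 -0.0176]
bottle_white T 0.65 [387.1 128.3] [0.7849 0.0238 0.    ]
bottle_white S 0.87 [252.8 186.5] [ 0.7841  0.0144 -0.    ]
   tri [0.7816 0.025  0.0091]
```

View pics/t1.png

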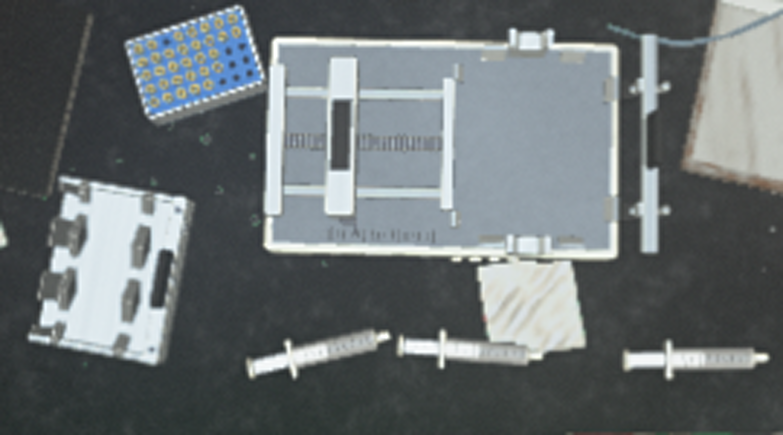

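View pics/s1.png

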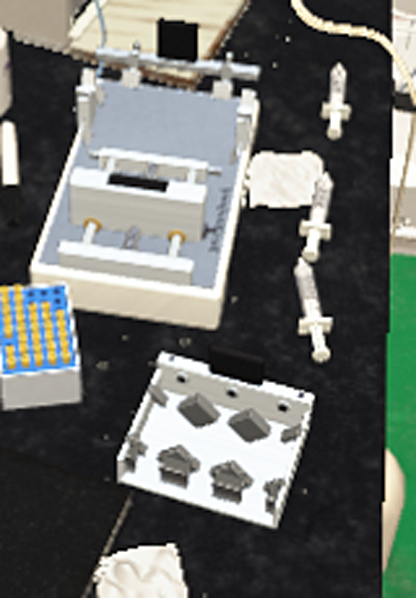

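Run:
```python
from h import *
t=cams.snapshot("top"); s=cams.snapshot("side")
np.save("t0.npy",t,allow_pickle=True); np.save("s0.npy",s,allow_pickle=True)
crop(t,(183,212,253,292),7.4,"t2.png")
crop(s,(298,280,388,355),7.9,"s2.png")
```

```text
(no output)
```

View pics/t2.png

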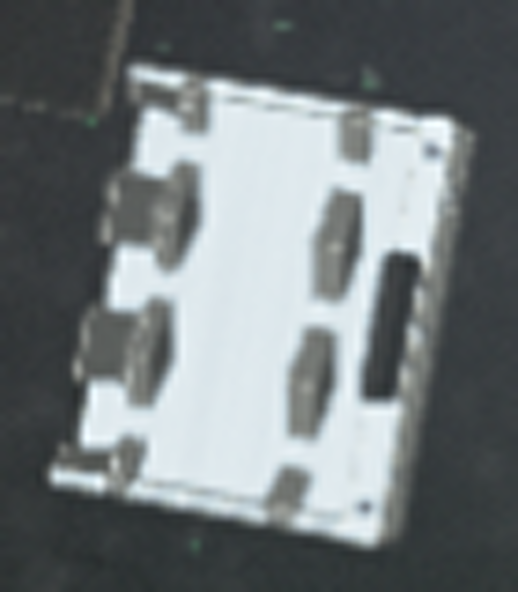

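View pics/s2.png

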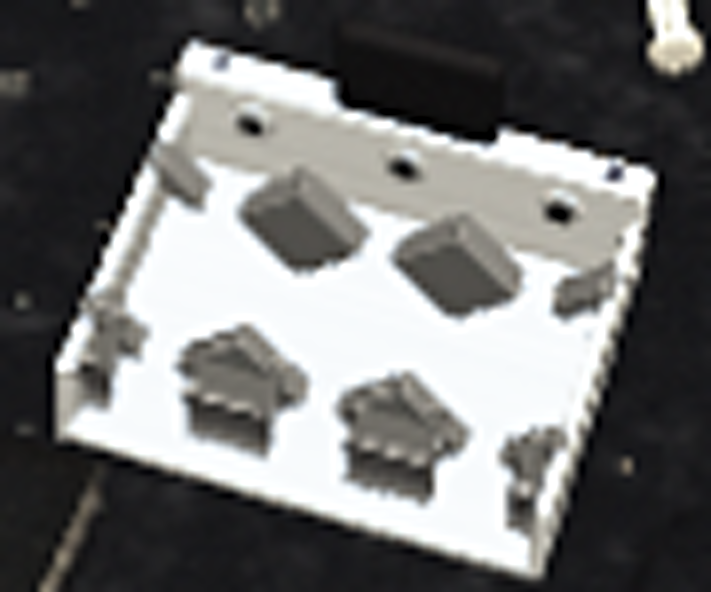

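```bash
cat >> h.py <<'E'
from scipy.optimize import least_squares
def fitpose(obsl,x0,z=0.,zfree=False):
    """obsl: list of (pic, pixel, localpoint mm). pose x,y,yaw"""
    def res(p):
        Rm=R.from_euler('z',p[2]).as_matrix(); zz=p[3] if zfree else z
        return np.concatenate([proj(s,Rm@(np.array(L)/1000)+[p[0],p[1],zz])-px for s,px,L in obsl])
    r=least_squares(res,list(x0)+([z] if zfree else []),loss='soft_l1')
    return r.x,res(r.x).reshape(-1,2)
def unc(px,box,f): return np.array([px[0]/f+box[0]-.5,px[1]/f+box[1]-.5])
E
cat > rackfit.py <<'E'
from h import *
t=np.load("t0.npy",allow_pickle=True).item(); s=np.load("s0.npy",allow_pickle=True).item()
bt=(183,212);bs=(298,280)
T=[((458,120),(62,-58,40)),((379,546),(-62,-58,40)),((390,252),(22,-49,70)),((362,397),(-22,-49,70))]
S=[((190,40),(62,-58,40)),((657,168),(-62,-58,40)),((180,78),(62,-48,40)),((642,208),(-62,-48,40)),((62,437),(62,42,0)),((540,578),(-62,42,0)),((335,95),(22,-49,40)),((497,138),(-22,-49,40))]
oT=[(t,unc(p,bt,7.4),L) for p,L in T]; oS=[(s,unc(p,bs,7.9),L) for p,L in S]
for n,o in(("T",oT),("S",oS),("TS",oT+oS)):
    p,r=fitpose(o,(.507,.412,-.17)); print(n,np.round(p,4),np.degrees(p[2]).round(2)); print(np.round(r,1).tolist())
E
python3 rackfit.py
```

```text
T [ 0.508   0.4114 -0.1841] -10.55
[[0.4, 0.2], [0.4, -0.1], [-0.3, -0.7], [-0.4, 0.6]]
S [ 0.5063  0.4142 -0.1848] -10.59
[[0.1, -0.2], [0.2, -0.1], [-0.2, -1.4], [0.9, -1.4], [-0.4, -0.1], [0.3, 0.3], [-0.8, 1.3], [-0.1, 1.7]]
TS [ 0.5067  0.4128 -0.1808] -10.36
[[-0.4, 0.7], [-0.2, 0.4], [-1.0, -0.1], [-1.1, 1.2], [-0.1, -0.7], [-0.0, -0.8], [-0.4, -1.9], [0.7, -2.1], [-0.5, -0.6], [0.3, -0.4], [-1.0, 0.8], [-0.4, 1.1]]
```

```bash
python3 -m inch '[{"dx":0.85,"dy":-1,"dz":-0.3,"grip":0.6},{"dx":0.85,"dy":-1,"dz":-0.3},{"dx":0.85,"dy":-1},{"dx":0.85,"dy":-1},{"dx":0.85,"dy":-1},{"dx":0.85,"dy":-1}]'; python3 -c "
from h import *
o=obs(); delta([.4975,.3605,.16],-.181)"
```

```text
t 1.90 tcp [ 0.2146 -0.5064  0.2195] rpy [3.141 0.    0.401] F [ 1.4  1.  -0.1] w 0.0937
units d [ 23.95 -27.51   2.38] turn [ 0.   -0.    6.67]invalid input at $[0]: expected keys grip, dx, dy, dz, rx, ry, rz
```

```bash
python3 -m inch '[{"grip":0.6,"dx":0.85,"dy":-1,"dz":-0.3,"rx":0,"ry":0,"rz":0},{"grip":0.6,"dx":0.85,"dy":-1,"dz":-0.3,"rx":0,"ry":0,"rz":0},{"grip":0.6,"dx":0.85,"dy":-1,"dz":0,"rx":0,"ry":0,"rz":0},{"grip":0.6,"dx":0.85,"dy":-1,"dz":0,"rx":0,"ry":0,"rz":0},{"grip":0.6,"dx":0.85,"dy":-1,"dz":0,"rx":0,"ry":0,"rz":0},{"grip":0.6,"dx":0.85,"dy":-1,"dz":0,"rx":0,"ry":0,"rz":0}]'; python3 -c "
from h import *
o=obs(); delta([.4975,.3605,.16],-.181)"
```

```text
time: 2.65
tool_pos: [0.2744, -0.3149, 0.2346]
ee_rot: [3.141, -0.001, 0.397]
wrist_force: [0.2, 0.1, 0.1]
width: 0.0564
t 2.65 tcp [ 0.2744 -0.3149  0.2346] rpy [ 3.141e+00 -1.000e-03  3.970e-01] F [0.2 0.1 0.1] w 0.0564
units d [ 18.66 -21.47   3.  ] turn [-0.   -0.01  6.62]
```

```bash
python3 -m inch '[{"grip":0.6,"dx":0.87,"dy":-1,"dz":0,"rx":0,"ry":0,"rz":0},{"grip":0.6,"dx":0.87,"dy":-1,"dz":0,"rx":0,"ry":0,"rz":0},{"grip":0.6,"dx":0.87,"dy":-1,"dz":0,"rx":0,"ry":0,"rz":0},{"grip":0.6,"dx":0.87,"dy":-1,"dz":0,"rx":0,"ry":0,"rz":0},{"grip":0.6,"dx":0.87,"dy":-1,"dz":0,"rx":0,"ry":0,"rz":0},{"grip":0.6,"dx":0.87,"dy":-1,"dz":0,"rx":0,"ry":0,"rz":0},{"grip":0.6,"dx":0.87,"dy":-1,"dz":0,"rx":0,"ry":0,"rz":0},{"grip":0.6,"dx":0.87,"dy":-1,"dz":0,"rx":0,"ry":0,"rz":0},{"grip":0.6,"dx":0.87,"dy":-1,"dz":0,"rx":0,"ry":0,"rz":0},{"grip":0.6,"dx":0.87,"dy":-1,"dz":0,"rx":0,"ry":0,"rz":0},{"grip":0.6,"dx":0.87,"dy":-1,"dz":0,"rx":0,"ry":0,"rz":0},{"grip":0.6,"dx":0.87,"dy":-1,"dz":0,"rx":0,"ry":0,"rz":0}]'; python3 -c "
from h import *
o=obs(); delta([.4975,.3605,.16],-.181)"
```

```text
time: 4.15
tool_pos: [0.4022, 0.0756, 0.237]
ee_rot: [3.135, -0.007, 0.395]
wrist_force: [0.3, -0.0, 0.6]
width: 0.0564
t 4.15 tcp [0.4022 0.0756 0.237 ] rpy [ 3.135 -0.007  0.395] F [ 0.3 -0.   0.6] w 0.0564
units d [ 7.89 -9.07  3.08] turn [ 0.05 -0.1   6.6 ]
```

```bash
python3 -m inch '[{"grip":0.6,"dx":0.7,"dy":-0.9,"dz":0.2,"rx":0,"ry":0,"rz":0.6},{"grip":0.6,"dx":0.6,"dy":-0.9,"dz":0.2,"rx":0,"ry":0,"rz":0.6},{"grip":0.6,"dx":0.6,"dy":-1,"dz":0.2,"rx":0,"ry":0,"rz":0.6},{"grip":0.6,"dx":0.55,"dy":-1,"dz":0.2,"rx":0,"ry":0,"rz":0.6},{"grip":0.6,"dx":0.5,"dy":-1,"dz":0.2,"rx":0,"ry":0,"rz":0.6},{"grip":0.6,"dx":0.45,"dy":-1,"dz":0.2,"rx":0,"ry":0,"rz":0.6},{"grip":0.6,"dx":0.4,"dy":-1,"dz":0.2,"rx":0,"ry":0,"rz":0.6},{"grip":0.6,"dx":0.3,"dy":-1,"dz":0.2,"rx":0,"ry":0,"rz":0.6},{"grip":0.6,"dx":0.3,"dy":-1,"dz":0.2,"rx":0,"ry":0,"rz":0.6},{"grip":0.6,"dx":0.2,"dy":-1,"dz":0.2,"rx":0,"ry":0,"rz":0.6}]'; python3 -c "
from h import *
o=obs(); delta([.4975,.3605,.10],-.181)"
```

```text
time: 5.4
tool_pos: [0.4805, 0.3482, 0.1868]
ee_rot: [3.14, -0.014, -0.143]
wrist_force: [1.2, 0.3, -0.6]
width: 0.0564
t 5.40 tcp [0.4805 0.3482 0.1868] rpy [ 3.14  -0.014 -0.143] F [ 1.2  0.3 -0.6] w 0.0564
units d [ 0.56 -0.59  3.48] turn [ 0.01 -0.16  0.43]
```

```bash
python3 -m inch '[{"grip":0.4,"dx":0.56,"dy":-0.6,"dz":0.8,"rx":0,"ry":-0.1,"rz":0.43},{"grip":0.4,"dx":0,"dy":0,"dz":1,"rx":0,"ry":0,"rz":0},{"grip":0.4,"dx":0,"dy":0,"dz":1,"rx":0,"ry":0,"rz":0},{"grip":0.4,"dx":0,"dy":0,"dz":0.7,"rx":0,"ry":0,"rz":0},{"grip":0.4,"dx":0,"dy":0,"dz":0,"rx":0,"ry":0,"rz":0}]'
python3 - <<'E'
from h import *
o=obs(); delta([.4975,.3605,.058],-.181)
t=cams.snapshot("top"); s=cams.snapshot("side")
crop(t,(183,182,273,292),5,"t3.png")
crop(s,(288,220,398,355),4.4,"s3.png")
E
```

```text
time: 6.02
tool_pos: [0.4978, 0.3637, 0.0961]
ee_rot: [3.141, -0.004, -0.18]
wrist_force: [0.1, -0.0, 0.8]
width: 0.0376
t 6.03 tcp [0.4978 0.3637 0.0961] rpy [ 3.141 -0.004 -0.18 ] F [ 0.1 -0.   0.8] w 0.0376
units d [0.   0.13 1.52] turn [ 0.01 -0.05  0.01]
```

View pics/s3.png

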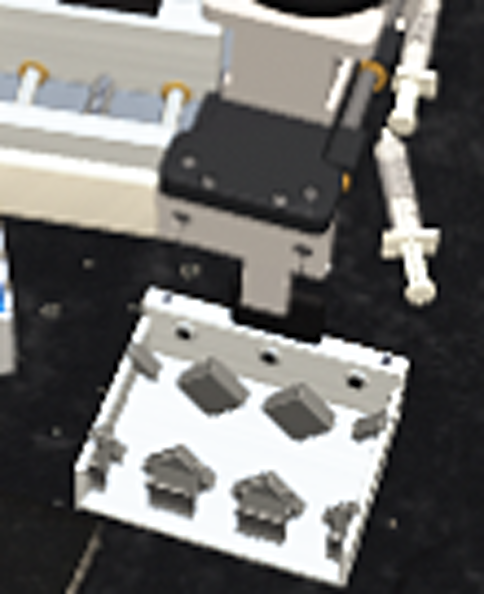

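View pics/t3.png

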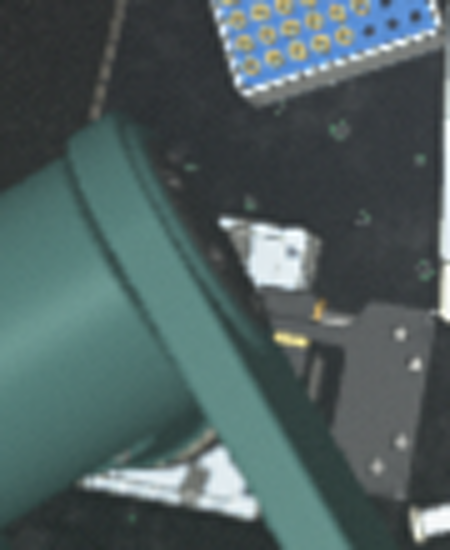

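```bash
python3 -m inch '[{"grip":0.4,"dx":-0.1,"dy":0.13,"dz":0.8,"rx":0,"ry":0,"rz":0},{"grip":0.4,"dx":0,"dy":0,"dz":0.75,"rx":0,"ry":0,"rz":0},{"grip":0.4,"dx":0,"dy":0,"dz":0,"rx":0,"ry":0,"rz":0},{"grip":0,"dx":0,"dy":0,"dz":0,"rx":0,"ry":0,"rz":0},{"grip":0,"dx":0,"dy":0,"dz":0,"rx":0,"ry":0,"rz":0},{"grip":0,"dx":0,"dy":0,"dz":0,"rx":0,"ry":0,"rz":0},{"grip":0,"dx":0,"dy":0,"dz":0,"rx":0,"ry":0,"rz":0}]'; python3 -c "
from h import *
o=obs()"
```

```text
time: 7.0
tool_pos: [0.5003, 0.3634, 0.0658]
ee_rot: [-3.132, -0.017, -0.18]
wrist_force: [-0.4, -1.3, -1.6]
width: 0.0077
t 7.00 tcp [0.5003 0.3634 0.0658] rpy [-3.132 -0.017 -0.18 ] F [-0.4 -1.3 -1.6] w 0.0077
```

```bash
python3 -c "
from h import *
o=obs();print(o['tool_pos'])"; python3 -m inch '[{"grip":0.4,"dx":0,"dy":0,"dz":0,"rx":0,"ry":0,"rz":0},{"grip":0.4,"dx":0,"dy":0,"dz":0,"rx":0,"ry":0,"rz":0},{"grip":0.4,"dx":0,"dy":0,"dz":-1,"rx":0,"ry":0,"rz":-1},{"grip":0.4,"dx":-0.3,"dy":0.5,"dz":-1,"rx":0,"ry":0,"rz":-1},{"grip":0.4,"dx":-0.8,"dy":1,"dz":-1,"rx":0,"ry":0,"rz":-1},{"grip":0.4,"dx":-0.8,"dy":1,"dz":0,"rx":0,"ry":0,"rz":-1},{"grip":0.4,"dx":-0.8,"dy":1,"dz":0,"rx":0,"ry":0,"rz":-1},{"grip":0.4,"dx":-0.8,"dy":1,"dz":0,"rx":0,"ry":0,"rz":-1},{"grip":0.4,"dx":-0.8,"dy":1,"dz":0,"rx":0,"ry":0,"rz":-1}]'
python3 - <<'E'
from h import *
o=obs()
t=cams.snapshot("top"); s=cams.snapshot("side")
crop(t,(183,182,303,302),5,"t4.png")
np.save("t1.npy",t,allow_pickle=True); np.save("s1.npy",s,allow_pickle=True)
crop(t,(183,212,253,292),7.4,"t4b.png")
crop(s,(298,280,388,355),7.9,"s4.png")
E
```

```text
t 7.00 tcp [0.5003 0.3634 0.0658] rpy [-3.132 -0.017 -0.18 ] F [-0.4 -1.3 -1.6] w 0.0077
[0.50026467 0.36338843 0.06581819]
time: 8.12
tool_pos: [0.414, 0.2104, 0.142]
ee_rot: [3.141, -0.026, 0.455]
wrist_force: [0.8, -1.2, -0.4]
width: 0.0377
t 8.12 tcp [0.414  0.2104 0.142 ] rpy [ 3.141 -0.026  0.455] F [ 0.8 -1.2 -0.4] w 0.0377
```

View pics/t4.png

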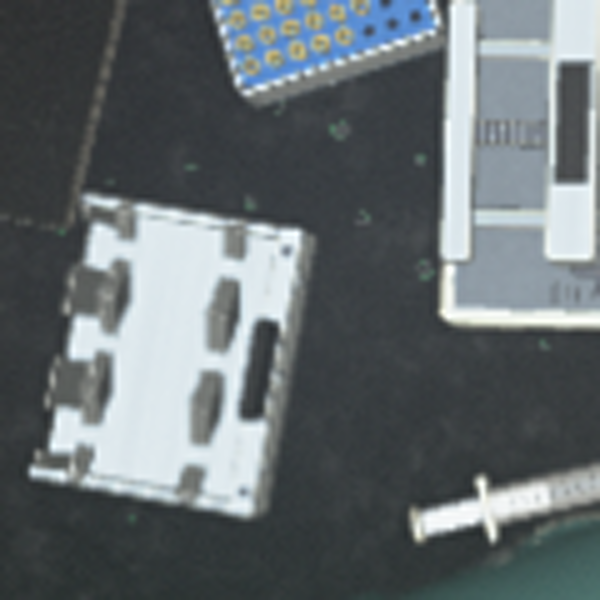

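View pics/s4.png

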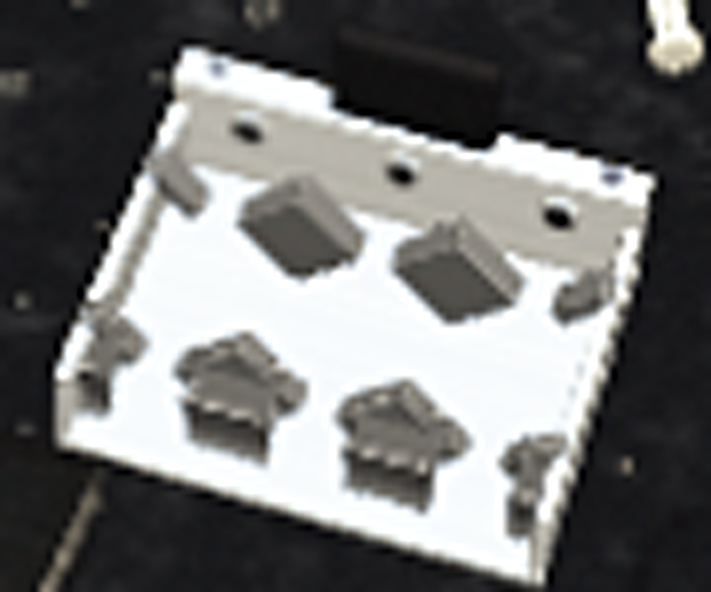

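Run:
```python
from h import *
t=np.load("t0.npy",allow_pickle=True).item(); s=np.load("s0.npy",allow_pickle=True).item()
crop(t,(260,262,450,298),4.2,"t5.png")
crop(s,(365,170,400,295),4.8,"s5.png")
crop(t,(262,268,320,294),13,"t5a.png")
crop(t,(314,268,372,294),13,"t5b.png")
```

```text
(no output)
```

View pics/t5a.png

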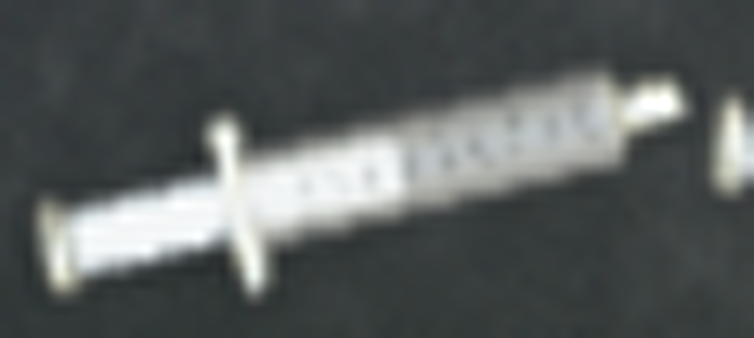

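View pics/t5b.png

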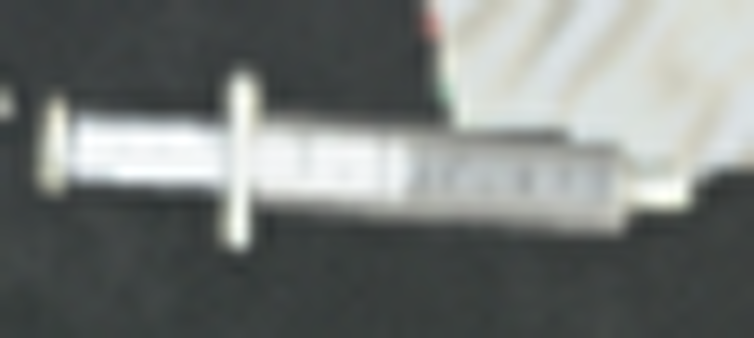

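View pics/s5.png

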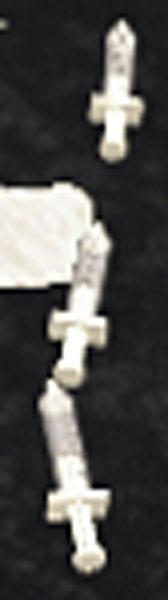

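Run:
```python
from h import *
t=np.load("t0.npy",allow_pickle=True).item()
A=[((238,208),(0,31.25,5)),((615,122),(0,-33,0)),((45,248),(0,64,0)),((685,102),(0,-44,0))]
B=[((240,160),(0,31.25,5)),((625,190),(0,-33,0)),((42,143),(0,64,0)),((692,195),(0,-44,0))]
for n,L,b in(("1",A,(262,268)),("2",B,(314,268))):
    p,r=fitpose([(t,unc(q,b,13),l) for q,l in L],(.445,.23,0),z=.008); print(n,np.round(p,4),np.round(r,1).tolist())
# rack seen same way
t1=np.load("t1.npy",allow_pickle=True).item(); s1=np.load("s1.npy",allow_pickle=True).item()
T=[((314-0,232),(62,-58,0)),((305,233),(62,-58,40)),((250,516),(-62,-58,40)),((265,320),(22,-49,70)),((243,416),(-22,-49,70))]
p,r=fitpose([(t1,unc(q,(183,182),5),l) for q,l in T],(.507,.414,-.18)); print(p,r.round(1).tolist())
```

```text
1 [0.445  0.2396 0.21  ] [[0.1, -0.1], [-0.1, -0.1], [0.5, 0.0], [-0.5, 0.3]]
2 [ 0.4416  0.1255 -0.0953] [[0.1, 0.0], [-0.2, -0.0], [0.4, 0.0], [-0.3, -0.0]]
[ 0.50840095  0.41337191 -0.17508491] [[1.1, 0.9], [0.2, -0.7], [1.0, 0.0], [-1.6, -1.0], [-0.9, 0.7]]
```

View pics/t4b.png

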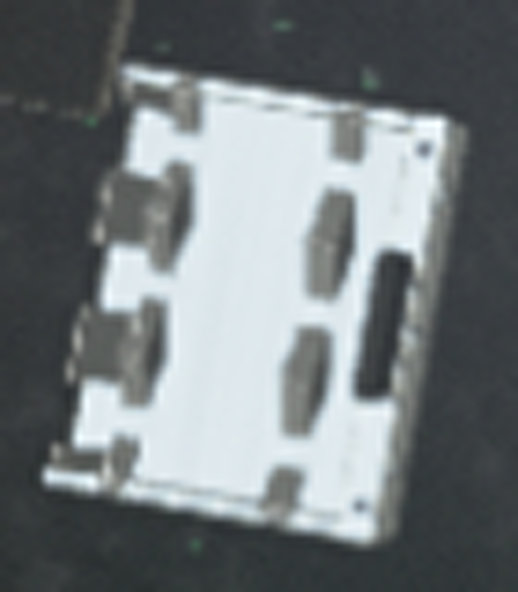

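```bash
python3 -m inch '[{"grip":0.5,"dx":0.2,"dy":-0.1,"dz":-0.5,"rx":0,"ry":0,"rz":-1},{"grip":0.5,"dx":0.2,"dy":-0.1,"dz":0,"rx":0,"ry":0,"rz":-1},{"grip":0.5,"dx":0.2,"dy":0,"dz":0,"rx":0,"ry":0,"rz":-1},{"grip":0.5,"dx":0.2,"dy":0,"dz":0,"rx":0,"ry":0,"rz":-1},{"grip":0.5,"dx":0.2,"dy":0,"dz":0,"rx":0,"ry":0,"rz":-1},{"grip":0.5,"dx":0.2,"dy":0,"dz":0,"rx":0,"ry":0,"rz":-1},{"grip":0.5,"dx":0.2,"dy":0.1,"dz":0,"rx":0,"ry":0,"rz":-1},{"grip":0.5,"dx":0.2,"dy":0.1,"dz":0,"rx":0,"ry":0,"rz":-1},{"grip":0.5,"dx":0,"dy":0.1,"dz":0,"rx":0,"ry":0,"rz":-1},{"grip":0.5,"dx":0,"dy":0.1,"dz":0,"rx":0,"ry":0,"rz":-1},{"grip":0.5,"dx":0,"dy":0,"dz":0,"rx":0,"ry":0,"rz":-1},{"grip":0.5,"dx":0,"dy":0,"dz":0,"rx":0,"ry":0,"rz":-1}]'; python3 -c "
from h import *
o=obs(); delta([.445,.2416,.10],1.781)"
```

```text
time: 9.72
tool_pos: [0.4549, 0.2501, 0.1583]
ee_rot: [3.112, -0.025, 1.52]
wrist_force: [1.4, -0.3, 0.5]
width: 0.047
t 9.72 tcp [0.4549 0.2501 0.1583] rpy [ 3.112 -0.025  1.52 ] F [ 1.4 -0.3  0.5] w 0.0470
units d [-0.42 -0.45  2.31] turn [ 0.37 -0.23 -3.  ]
```

```bash
python3 -m inch '[{"grip":0.5,"dx":-0.2,"dy":-0.2,"dz":0.7,"rx":0.2,"ry":-0.1,"rz":-1},{"grip":0.5,"dx":-0.2,"dy":-0.25,"dz":0.7,"rx":0.2,"ry":-0.1,"rz":-1},{"grip":0.5,"dx":0,"dy":0,"dz":0.7,"rx":0,"ry":0,"rz":-1},{"grip":0.5,"dx":0,"dy":0,"dz":0.2,"rx":0,"ry":0,"rz":0}]'
python3 - <<'E'
from h import *
o=obs(); delta([.445,.2416,.017],1.781)
s=cams.snapshot("side"); crop(s,(330,180,430,310),4.6,"s6.png"); t=cams.snapshot("top"); crop(t,(180,160,450,310),2.9,"t6.png")
E
```

```text
time: 10.22
tool_pos: [0.4466, 0.2455, 0.1002]
ee_rot: [3.14, -0.008, 1.786]
wrist_force: [-0.6, -1.2, 0.1]
width: 0.047
t 10.22 tcp [0.4466 0.2455 0.1002] rpy [ 3.14  -0.008  1.786] F [-0.6 -1.2  0.1] w 0.0470
units d [-0.17 -0.1   3.33] turn [ 0.02 -0.09  0.06]
```

View pics/s6.png

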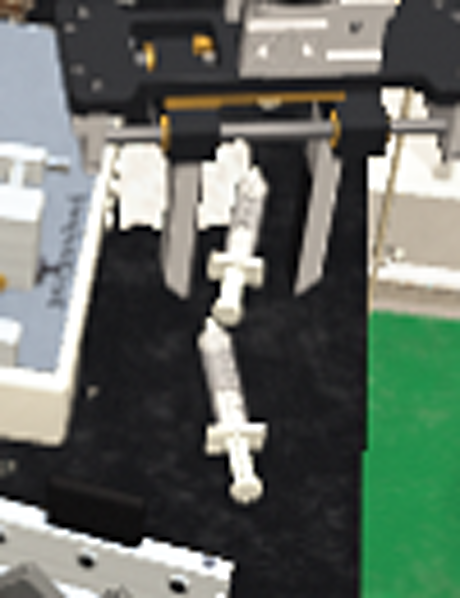

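View pics/t6.png

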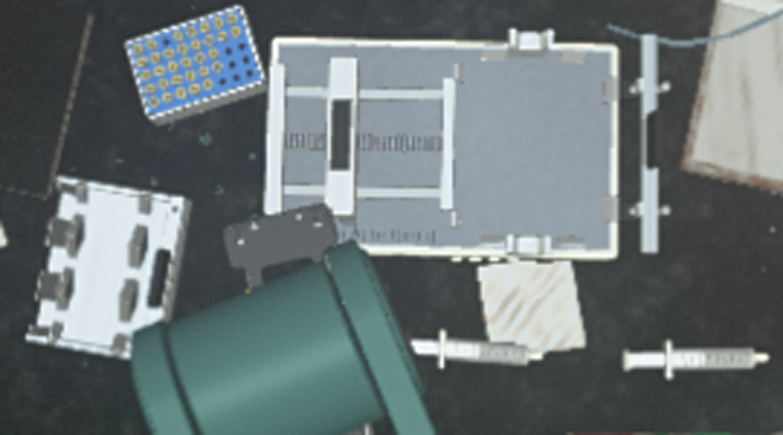

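```bash
python3 -m inch '[{"grip":0.85,"dx":-0.17,"dy":-0.5,"dz":0.6,"rx":0,"ry":-0.09,"rz":0},{"grip":0.85,"dx":0,"dy":0,"dz":0.9,"rx":0,"ry":0,"rz":0},{"grip":0.85,"dx":0,"dy":0,"dz":0.9,"rx":0,"ry":0,"rz":0},{"grip":0.85,"dx":0,"dy":0,"dz":0.5,"rx":0,"ry":0,"rz":0},{"grip":0.85,"dx":0,"dy":0,"dz":0.2,"rx":0,"ry":0,"rz":0},{"grip":0.85,"dx":0,"dy":0,"dz":0,"rx":0,"ry":0,"rz":0}]'
python3 - <<'E'
from h import *
o=obs(); delta([.445,.2416,.017],1.781)
s=cams.snapshot("side"); crop(s,(330,180,430,310),4.6,"s7.png")
E
```

```text
time: 11.08
tool_pos: [0.4413, 0.2423, 0.0281]
ee_rot: [3.125, -0.004, 1.78]
wrist_force: [-0.2, 0.5, -0.4]
width: 0.0801
t 11.07 tcp [0.4413 0.2423 0.0281] rpy [ 3.125 -0.004  1.78 ] F [-0.2  0.5 -0.4] w 0.0801
units d [-0.06  0.13  0.45] turn [ 0.19 -0.04 -0.01]
```

View pics/s7.png

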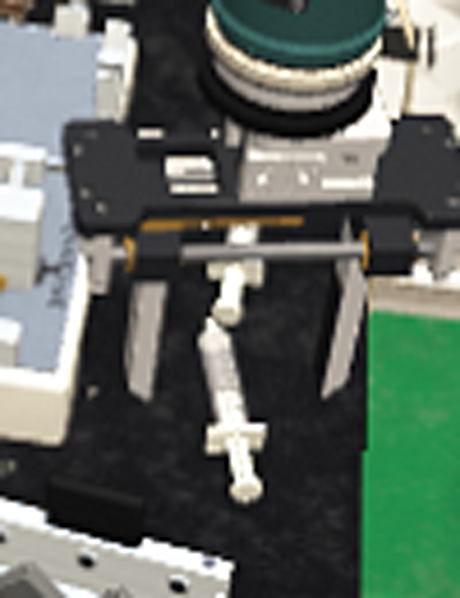

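```bash
python3 -m inch '[{"grip":0.85,"dx":-0.06,"dy":-0.3,"dz":0.15,"rx":0.19,"ry":0,"rz":0},{"grip":0.85,"dx":0,"dy":0,"dz":0.15,"rx":0,"ry":0,"rz":0},{"grip":0.85,"dx":0,"dy":0,"dz":0.15,"rx":0,"ry":0,"rz":0},{"grip":0.85,"dx":0,"dy":0,"dz":0,"rx":0,"ry":0,"rz":0}]'
python3 - <<'E'
from h import *
o=obs(); delta([.445,.2416,.017],1.781)
E
```

```text
time: 11.62
tool_pos: [0.4351, 0.2396, 0.0179]
ee_rot: [3.139, -0.004, 1.779]
wrist_force: [-0.5, -0.5, -0.6]
width: 0.0799
t 11.62 tcp [0.4351 0.2396 0.0179] rpy [ 3.139 -0.004  1.779] F [-0.5 -0.5 -0.6] w 0.0799
units d [-0.01  0.4   0.04] turn [ 0.03 -0.05 -0.02]
```

```bash
python3 -m inch '[{"grip":0,"dx":0,"dy":0,"dz":0,"rx":0,"ry":0,"rz":0},{"grip":0,"dx":0,"dy":0,"dz":0,"rx":0,"ry":0,"rz":0},{"grip":0,"dx":0,"dy":0,"dz":0,"rx":0,"ry":0,"rz":0},{"grip":0,"dx":0,"dy":0,"dz":0,"rx":0,"ry":0,"rz":0},{"grip":0,"dx":0,"dy":0,"dz":0,"rx":0,"ry":0,"rz":0},{"grip":0,"dx":0,"dy":0,"dz":0,"rx":0,"ry":0,"rz":0},{"grip":0,"dx":0,"dy":0,"dz":0,"rx":0,"ry":0,"rz":0}]'
python3 - <<'E'
from h import *
o=obs()
E
```

```text
time: 12.5
tool_pos: [0.4355, 0.2398, 0.0182]
ee_rot: [3.139, -0.004, 1.78]
wrist_force: [-0.2, 0.6, -1.2]
width: 0.0151
t 12.50 tcp [0.4355 0.2398 0.0182] rpy [ 3.139 -0.004  1.78 ] F [-0.2  0.6 -1.2] w 0.0151
```

```bash
python3 -m inch '[{"grip":0,"dx":0,"dy":0,"dz":-0.5,"rx":0,"ry":0,"rz":0},{"grip":0,"dx":0,"dy":0,"dz":-1,"rx":0,"ry":0,"rz":0},{"grip":0,"dx":0,"dy":0,"dz":-1,"rx":0,"ry":0,"rz":0},{"grip":0,"dx":0,"dy":0,"dz":-1,"rx":0,"ry":0,"rz":0},{"grip":0,"dx":0.8,"dy":0.8,"dz":-0.4,"rx":0,"ry":0,"rz":0.6},{"grip":0,"dx":0.8,"dy":0.7,"dz":0,"rx":0,"ry":0,"rz":0.6},{"grip":0,"dx":0.8,"dy":0.6,"dz":0,"rx":0,"ry":0,"rz":0.6},{"grip":0,"dx":0.8,"dy":0.6,"dz":0,"rx":0,"ry":0,"rz":0.6},{"grip":0,"dx":0.9,"dy":0.4,"dz":0,"rx":0,"ry":0,"rz":0.6},{"grip":0,"dx":0.9,"dy":0.4,"dz":0,"rx":0,"ry":0,"rz":0.6},{"grip":0,"dx":0.9,"dy":0.3,"dz":0,"rx":0,"ry":0,"rz":0.5},{"grip":0,"dx":0.4,"dy":0,"dz":0,"rx":0,"ry":0,"rz":0.2}]'
python3 - <<'E'
from h import *
o=obs(); delta([.5481,.4088,.09],1.391)
E
```

```text
time: 14.0
tool_pos: [0.5292, 0.4081, 0.1315]
ee_rot: [3.133, -0.011, 1.39]
wrist_force: [-0.7, 0.3, -1.0]
width: 0.0154
t 14.00 tcp [0.5292 0.4081 0.1315] rpy [ 3.133 -0.011  1.39 ] F [-0.7  0.3 -1. ] w 0.0154
units d [0.14 0.72 1.67] turn [ 0.1  -0.12 -0.01]
```

```bash
python3 -m inch '[{"grip":0,"dx":0.1,"dy":0.7,"dz":0.5,"rx":0.1,"ry":-0.12,"rz":0},{"grip":0,"dx":0,"dy":0.1,"dz":0.7,"rx":0,"ry":0,"rz":0},{"grip":0,"dx":0,"dy":0,"dz":0.7,"rx":0,"ry":0,"rz":0},{"grip":0,"dx":0,"dy":0,"dz":0.5,"rx":0,"ry":0,"rz":0},{"grip":0,"dx":0,"dy":0,"dz":0,"rx":0,"ry":0,"rz":0}]'
python3 - <<'E'
from h import *
o=obs(); delta([.5481,.4088,.065],1.391)
s=cams.snapshot("side"); crop(s,(278,250,398,370),5,"s8.png");np.save("s2.npy",s,allow_pickle=True)
t=cams.snapshot("top"); crop(t,(173,172,283,292),5,"t8.png")
E
```

```text
time: 14.62
tool_pos: [0.5472, 0.4068, 0.0692]
ee_rot: [-3.139, 0.001, 1.392]
wrist_force: [-0.4, -0.1, 0.4]
width: 0.0153
t 14.62 tcp [0.5472 0.4068 0.0692] rpy [-3.139e+00  1.000e-03  1.392e+00] F [-0.4 -0.1  0.4] w 0.0153
units d [0.09 0.02 0.17] turn [-0.03  0.01  0.01]
```

View pics/s8.png

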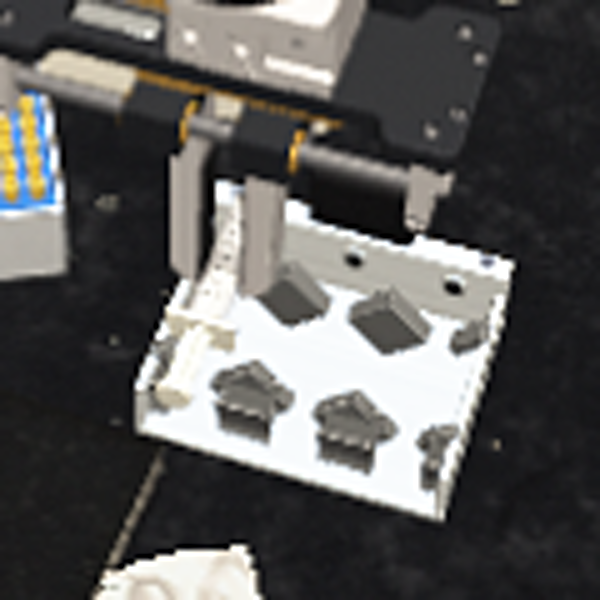

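View pics/t8.png

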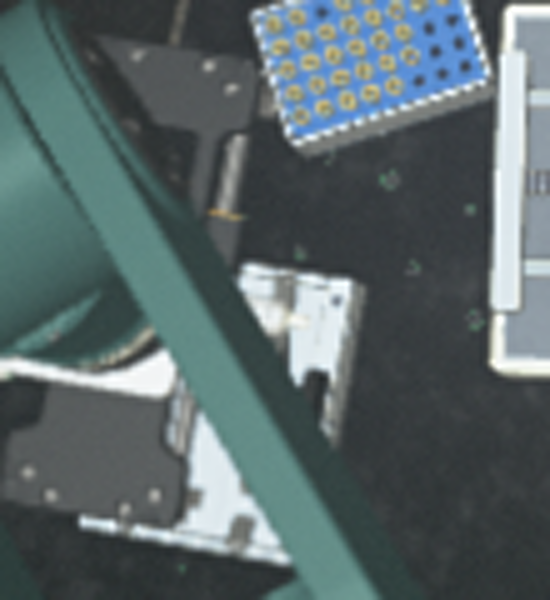

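Run:
```python
from h import *
s=np.load("s2.npy",allow_pickle=True).item()
Rk=R.from_euler('z',-.18).as_matrix(); o=np.array([.5078,.4161,0])
def P(L): return o+Rk@(np.array(L)/1000)
def c(p): q=proj(s,p); return np.round([(q[0]+.5-278)*5,(q[1]+.5-250)*5],0)
for L in [(62,42,0),(-62,42,0),(62,-58,40),(-62,-58,40),(62,-48,40),(-62,-48,40)]: print("rack",L,c(P(L)))
tcp=np.array([.5472,.4068,.0692]); Rt=R.from_euler('z',1.392-np.pi/2).as_matrix()
for L in [(0,31.25,0),(-14,33,-8),(-14,33,8),(14,33,8),(14,33,-8),(0,64,0)]: print("syr",L,c(tcp+[0,0,-.0102]+Rt@(np.array(L)/1000)))
crop(s,(295,300,335,340),14,"s8b.png")
```

```text
rack (62, 42, 0) [133. 430.]
rack (-62, 42, 0) [440. 521.]
rack (62, -58, 40) [216. 178.]
rack (-62, -58, 40) [512. 258.]
rack (62, -48, 40) [208. 196.]
rack (-62, -48, 40) [506. 277.]
syr (0, 31.25, 0) [198. 329.]
syr (-14, 33, -8) [232. 355.]
syr (-14, 33, 8) [233. 330.]
syr (14, 33, 8) [162. 309.]
syr (14, 33, -8) [162. 335.]
syr (0, 64, 0) [170. 397.]
```

View pics/s8b.png

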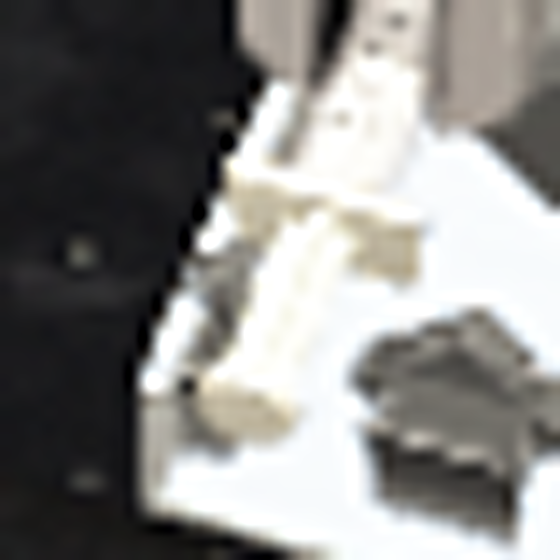

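```bash
python3 -m inch '[{"grip":0,"dx":0.08,"dy":0,"dz":0.3,"rx":0,"ry":0,"rz":0},{"grip":0,"dx":0,"dy":0,"dz":0.3,"rx":0,"ry":0,"rz":0},{"grip":0,"dx":0,"dy":0,"dz":0.3,"rx":0,"ry":0,"rz":0},{"grip":0,"dx":0,"dy":0,"dz":0,"rx":0,"ry":0,"rz":0}]'
python3 - <<'E'
from h import *
o=obs(); delta([.5481,.4088,.0382],1.391)
E
```

```text
time: 15.22
tool_pos: [0.5492, 0.4102, 0.0489]
ee_rot: [3.139, -0.003, 1.392]
wrist_force: [0.9, -0.1, -0.2]
width: 0.0149
t 15.22 tcp [0.5492 0.4102 0.0489] rpy [ 3.139e+00 -3.000e-03  1.392e+00] F [ 0.9 -0.1 -0.2] w 0.0149
units d [-0.06 -0.04  0.43] turn [ 0.03 -0.03  0.01]
```

```bash
python3 -m inch '[{"grip":0,"dx":-0.05,"dy":0,"dz":0.15,"rx":0,"ry":0,"rz":0},{"grip":0,"dx":0,"dy":0,"dz":0.15,"rx":0,"ry":0,"rz":0},{"grip":0,"dx":0,"dy":0,"dz":0,"rx":0,"ry":0,"rz":0}]'
python3 - <<'E'
from h import *
o=obs(); delta([.5481,.4088,.0382],1.391)
s=cams.snapshot("side"); crop(s,(285,260,355,340),7,"s9.png")
E
```

```text
time: 15.6
tool_pos: [0.5492, 0.4089, 0.0411]
ee_rot: [3.139, -0.003, 1.392]
wrist_force: [0.2, 0.2, -0.0]
width: 0.0154
t 15.60 tcp [0.5492 0.4089 0.0411] rpy [ 3.139e+00 -3.000e-03  1.392e+00] F [ 0.2  0.2 -0. ] w 0.0154
units d [-0.01 -0.04  0.12] turn [ 0.03 -0.04  0.01]
```

View pics/s9.png

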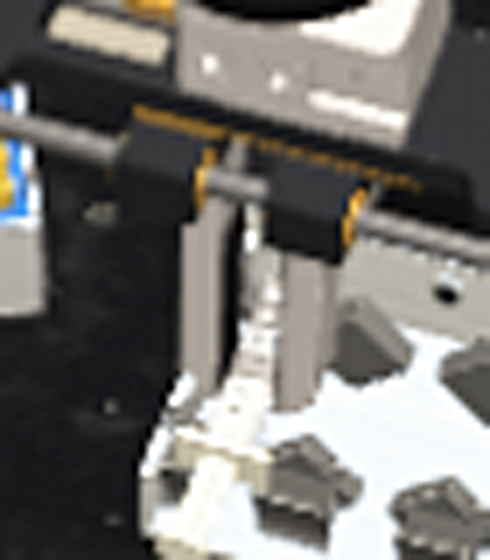

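```bash
python3 -m inch '[{"grip":0,"dx":0,"dy":0,"dz":0.1,"rx":0,"ry":0,"rz":0},{"grip":0.27,"dx":0,"dy":0,"dz":0,"rx":0,"ry":0,"rz":0},{"grip":0.27,"dx":0,"dy":0,"dz":0,"rx":0,"ry":0,"rz":0},{"grip":0.27,"dx":0,"dy":0,"dz":-0.4,"rx":0,"ry":0,"rz":0},{"grip":0.27,"dx":0,"dy":0,"dz":-1,"rx":0,"ry":0,"rz":0},{"grip":0.27,"dx":-0.5,"dy":0,"dz":-1,"rx":0,"ry":0,"rz":0},{"grip":0.27,"dx":-1,"dy":-0.5,"dz":-1,"rx":0,"ry":0,"rz":0},{"grip":0.27,"dx":-1,"dy":-0.5,"dz":0,"rx":0,"ry":0,"rz":-0.2},{"grip":0.27,"dx":-1,"dy":-0.5,"dz":0,"rx":0,"ry":0,"rz":-0.5},{"grip":0.27,"dx":-1,"dy":-0.5,"dz":0,"rx":0,"ry":0,"rz":-0.2}]'
python3 - <<'E'
from h import *
o=obs()
s=cams.snapshot("side"); crop(s,(285,260,385,360),6,"s10.png")
t=cams.snapshot("top"); crop(t,(180,160,450,310),2.9,"t10.png")
np.save("t3.npy",t,allow_pickle=True)
E
```

```text
time: 16.9
tool_pos: [0.4852, 0.3047, 0.1326]
ee_rot: [3.124, -0.009, 1.474]
wrist_force: [-0.2, 0.5, 1.1]
width: 0.025
t 16.90 tcp [0.4852 0.3047 0.1326] rpy [ 3.124 -0.009  1.474] F [-0.2  0.5  1.1] w 0.0250
```

View pics/s10.png

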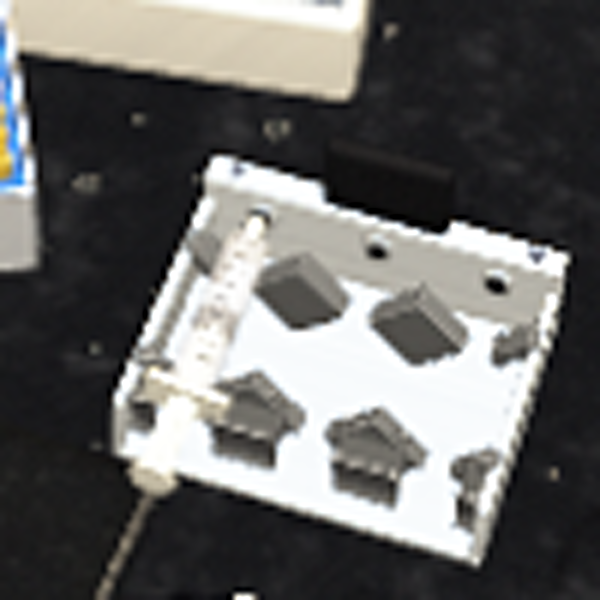

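View pics/t10.png

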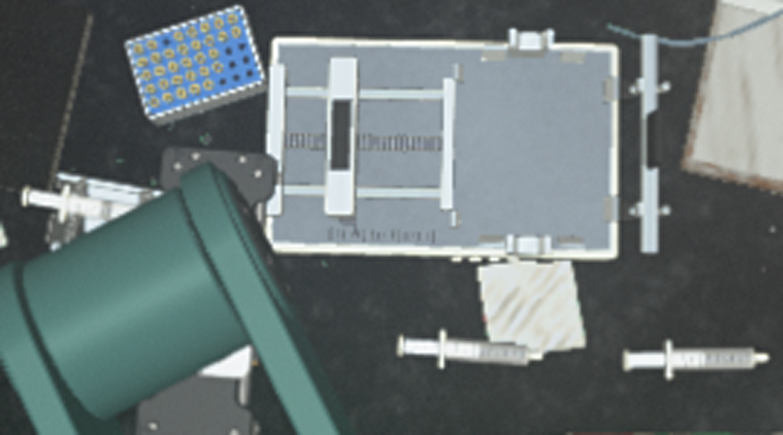

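Run:
```python
from h import *
t=np.load("t3.npy",allow_pickle=True).item(); s=np.load("s0.npy",allow_pickle=True).item()
crop(t,(335,165,415,255),6.6,"t11.png")
crop(t,(265,165,345,255),6.6,"t11b.png")
crop(s,(268,150,368,275),4.8,"s11.png")
```

```text
(no output)
```

View pics/t11.png

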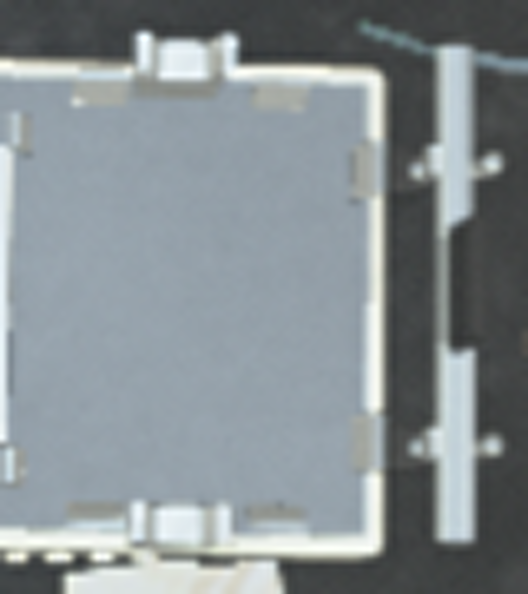

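View pics/t11b.png

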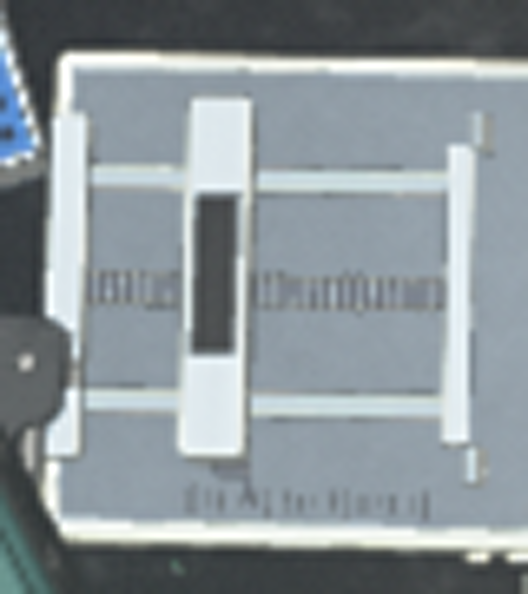

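View pics/s11.png

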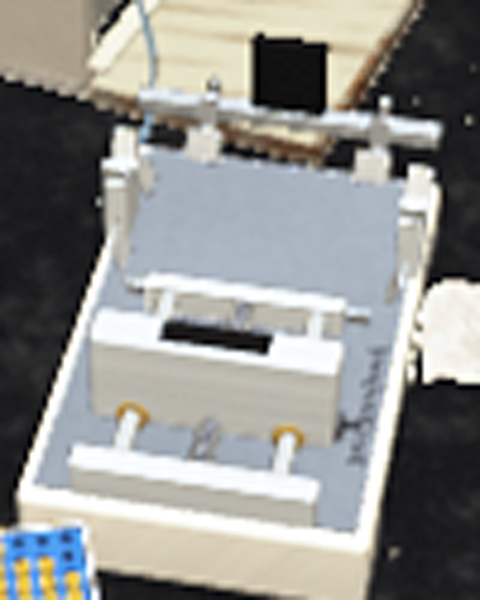

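Run:
```python
from h import *
t=np.load("t3.npy",allow_pickle=True).item(); s=np.load("s0.npy",allow_pickle=True).item()
T=[((383,70),(80,-130,50),0),((382,553),(-80,-130,50),0),((63,55),(80,130,50),1),((56,541),(-80,130,50),1),((252,100),(56,70,106),1),((244,456),(-56,70,106),1),((193,98),(56,90,106),1),((178,455),(-56,90,106),1)]
b=[(335,165),(265,165)]
o=[(t,unc(q,b[k],6.6),l) for q,l,k in T]
p,r=fitpose(o,(.59,.15,0)); print("T",np.round(p,4),r.round(1).tolist())
S=[((20,497),(80,130,50)),((370,545),(-80,130,50)),((95,355-40),(56,70+0,106)),((340,350),(-56,90,106)),((92,340),(56,90,106)),((350,575+12),(-80,130,0))]
o2=[(s,unc(q,(268,150),4.8),l) for q,l in S]
p2,r=fitpose(o2,(.59,.15,0)); print("S",np.round(p2,4),r.round(1).tolist())
p3,r=fitpose(o+o2,(.59,.15,0)); print("TS",np.round(p3,4))
# bar from top: ends z=66 top
B=[((454,44),(80,0,10)),((456,545),(-80,0,10))]
pb,r=fitpose([(t,unc(q,b[0],6.6),l) for q,l in B],(.59,.006,0),z=.056); print("bar",np.round(pb,4),r.round(1).tolist())
for q in [(132,500),(228,500),(225,552),(135,552),(137,32),(238,32)]: print(q,onz(t,unc(q,b[0],6.6),.101).round(4))
```

```text
T [ 0.5926  0.1484 -0.0325] [[3.2, -0.8], [3.5, 0.4], [1.3, -0.5], [0.2, 0.2], [-0.8, -0.4], [-0.8, 0.6], [-1.7, -0.2], [-0.7, 0.5]]
S [0.5966 0.1495 0.0172] [[-0.1, -1.7], [1.5, -3.7], [-0.4, -0.7], [-0.5, 3.6], [-1.4, 0.4], [4.3, 3.1]]
TS [ 0.5927  0.1491 -0.0281]
bar [ 0.5915  0.0046 -0.0334] [[-0.0, 0.3], [0.0, -0.2]]
(132, 500) [0.5252 0.1119 0.101 ]
(228, 500) [0.5248 0.0825 0.101 ]
(225, 552) [0.5089 0.0838 0.101 ]
(135, 552) [0.5094 0.1113 0.101 ]
(137, 32) [0.6707 0.1067 0.101 ]
(238, 32) [0.6702 0.0752 0.101 ]
```

```bash
python3 -m inch '[{"grip":0.7,"dx":-1,"dy":-0.4,"dz":0,"rx":0,"ry":0,"rz":-0.3},{"grip":1,"dx":-1,"dy":-0.5,"dz":0,"rx":0,"ry":0,"rz":-0.3},{"grip":1,"dx":-1,"dy":-0.5,"dz":0,"rx":0.1,"ry":0,"rz":-0.3},{"grip":1,"dx":-1,"dy":-0.4,"dz":0,"rx":0.1,"ry":0,"rz":0},{"grip":1,"dx":-1,"dy":-0.4,"dz":0,"rx":0,"ry":0,"rz":0},{"grip":1,"dx":-1,"dy":-0.4,"dz":0,"rx":0,"ry":0,"rz":0},{"grip":1,"dx":-0.9,"dy":-0.3,"dz":0.4,"rx":0,"ry":0,"rz":0},{"grip":1,"dx":-0.1,"dy":0,"dz":1,"rx":0,"ry":0,"rz":0}]'
python3 - <<'E'
from h import *
o=obs(); delta([.412,.1275,.06],1.55)
s=cams.snapshot("side"); crop(s,(330,140,430,270),4.6,"s12.png")
E
```

```text
time: 18.0
tool_pos: [0.4149, 0.1319, 0.1037]
ee_rot: [3.116, -0.013, 1.552]
wrist_force: [-0.3, 0.2, 0.5]
width: 0.0941
t 18.00 tcp [0.4149 0.1319 0.1037] rpy [ 3.116 -0.013  1.552] F [-0.3  0.2  0.5] w 0.0941
units d [-0.2  -0.16  1.74] turn [ 0.29 -0.15  0.02]
```

View pics/s12.png

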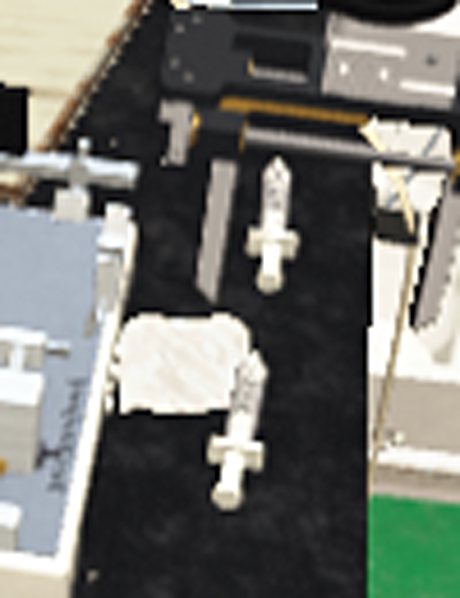

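```bash
python3 -m inch '[{"grip":1,"dx":-0.15,"dy":-0.1,"dz":0.8,"rx":0.25,"ry":-0.15,"rz":0},{"grip":1,"dx":0,"dy":0,"dz":0.9,"rx":0,"ry":0,"rz":0},{"grip":1,"dx":0,"dy":0,"dz":0.7,"rx":0,"ry":0,"rz":0},{"grip":1,"dx":0,"dy":0,"dz":0.4,"rx":0,"ry":0,"rz":0},{"grip":1,"dx":0,"dy":0,"dz":0.1,"rx":0,"ry":0,"rz":0},{"grip":1,"dx":0,"dy":0,"dz":0,"rx":0,"ry":0,"rz":0}]'
python3 - <<'E'
from h import *
o=obs(); delta([.412,.1275,.0175],1.55)
E
```

```text
time: 18.8
tool_pos: [0.4134, 0.1295, 0.0249]
ee_rot: [-3.138, 0.003, 1.553]
wrist_force: [-0.3, -0.0, -0.0]
width: 0.0937
t 18.80 tcp [0.4134 0.1295 0.0249] rpy [-3.138e+00  3.000e-03  1.553e+00] F [-0.3 -0.  -0. ] w 0.0937
units d [-0.08 -0.06  0.29] turn [-0.04  0.03  0.04]
```

```bash
python3 -m inch '[{"grip":1,"dx":-0.08,"dy":-0.05,"dz":0.15,"rx":0,"ry":0,"rz":0},{"grip":1,"dx":0,"dy":0,"dz":0.12,"rx":0,"ry":0,"rz":0},{"grip":0.5,"dx":0,"dy":0,"dz":0,"rx":0,"ry":0,"rz":0},{"grip":0,"dx":0,"dy":0,"dz":0,"rx":0,"ry":0,"rz":0},{"grip":0,"dx":0,"dy":0,"dz":0,"rx":0,"ry":0,"rz":0},{"grip":0,"dx":0,"dy":0,"dz":0,"rx":0,"ry":0,"rz":0},{"grip":0,"dx":0,"dy":0,"dz":0,"rx":0,"ry":0,"rz":0},{"grip":0,"dx":0,"dy":0,"dz":0,"rx":0,"ry":0,"rz":0},{"grip":0,"dx":0,"dy":0,"dz":0,"rx":0,"ry":0,"rz":0}]'
python3 - <<'E'
from h import *
o=obs(); delta([.412,.1275,.0175],1.55)
s=cams.snapshot("side"); crop(s,(330,140,430,270),4.6,"s13.png")
E
```

```text
time: 19.92
tool_pos: [0.4137, 0.1276, 0.0197]
ee_rot: [3.14, 0.002, 1.553]
wrist_force: [1.3, 0.5, -0.0]
width: 0.0275
t 19.93 tcp [0.4137 0.1276 0.0197] rpy [3.140e+00 2.000e-03 1.553e+00] F [ 1.3  0.5 -0. ] w 0.0275
units d [-0.   -0.07  0.09] turn [0.01 0.03 0.04]
```

View pics/s13.png

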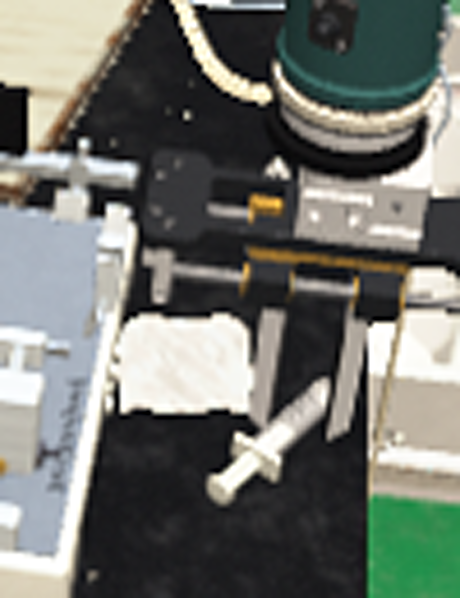

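```bash
python3 -m inch '[{"grip":0.7,"dx":0,"dy":0,"dz":0,"rx":0,"ry":0,"rz":0},{"grip":0.7,"dx":0,"dy":0,"dz":0,"rx":0,"ry":0,"rz":0},{"grip":0.7,"dx":0,"dy":0,"dz":-1,"rx":0,"ry":0,"rz":0},{"grip":0.7,"dx":0,"dy":0,"dz":-1,"rx":0,"ry":0,"rz":0},{"grip":0.7,"dx":0.5,"dy":0,"dz":-1,"rx":0,"ry":0,"rz":0},{"grip":0.7,"dx":1,"dy":0,"dz":-1,"rx":0,"ry":0,"rz":0},{"grip":0.7,"dx":1,"dy":0,"dz":-0.5,"rx":0,"ry":0,"rz":0},{"grip":0.7,"dx":1,"dy":0,"dz":0,"rx":0,"ry":0,"rz":0},{"grip":0.7,"dx":1,"dy":0,"dz":0,"rx":0,"ry":0,"rz":0},{"grip":0.7,"dx":1,"dy":0,"dz":0,"rx":0,"ry":0,"rz":0}]'
python3 - <<'E'
from h import *
o=obs()
s=cams.snapshot("side"); crop(s,(330,140,430,270),4.6,"s14.png")
t=cams.snapshot("top");crop(t,(305,260,375,305),11,"t14.png");np.save("t4.npy",t,allow_pickle=True);np.save("s4.npy",s,allow_pickle=True)
E
```

```text
time: 21.22
tool_pos: [0.4159, 0.268, 0.1354]
ee_rot: [3.141, 0.002, 1.549]
wrist_force: [0.5, -0.1, 0.2]
width: 0.0656
t 21.23 tcp [0.4159 0.268  0.1354] rpy [3.141e+00 2.000e-03 1.549e+00] F [ 0.5 -0.1  0.2] w 0.0656
```

View pics/t14.png

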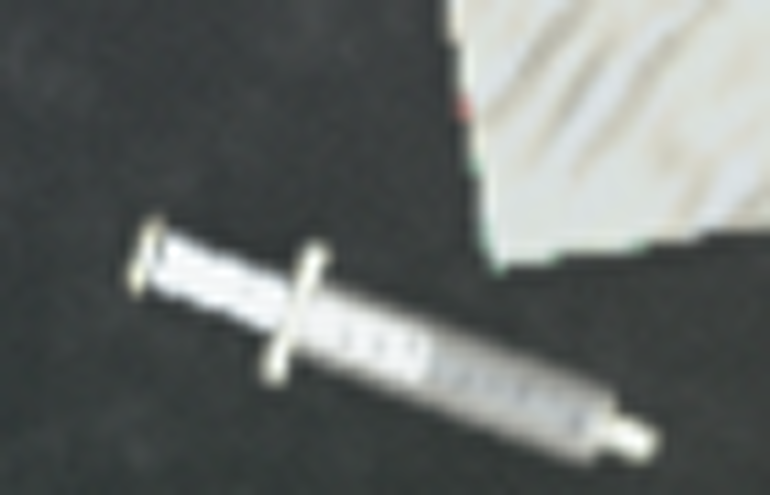

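View pics/s14.png

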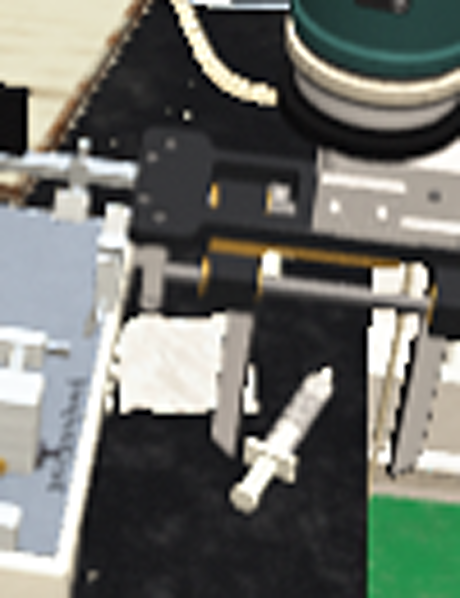

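Run:
```python
from h import *
t=np.load("t4.npy",allow_pickle=True).item(); s=np.load("s4.npy",allow_pickle=True).item()
A=[((297,315),(0,31.25,5)),((603,428),(0,-33,0)),((142,255),(0,64,0)),((655,445),(0,-44,0))]
p,r=fitpose([(t,unc(q,(305,260),11),l) for q,l in A],(.445,.13,-.3),z=.008); print(np.round(p,4),np.round(r,1).tolist())
# check vs side
Rm=R.from_euler('z',p[2]).as_matrix()
for L in[(0,64,0),(0,-44,0)]:
    q=proj(s,np.array([p[0],p[1]+.002,.008])+Rm@np.array(L)/1000); print((q+.5-[330,140])*4.6)
delta([p[0],p[1]+.002,.06],np.pi/2+p[2])
```

```text
[ 0.4155  0.1289 -0.3691] [[0.1, -0.0], [-0.1, -0.1], [0.0, 0.1], [-0.0, 0.1]]
[241.20909827 498.36334074]
[324.70000128 370.85604108]
units d [-5.52  0.1   3.01] turn [-0.    0.02  4.01]
```

```bash
python3 -m inch '[{"grip":0.6,"dx":-0.9,"dy":0,"dz":0,"rx":0,"ry":0,"rz":0.7},{"grip":0.6,"dx":-1,"dy":-0.05,"dz":0,"rx":0,"ry":0,"rz":0.7},{"grip":0.6,"dx":-1,"dy":-0.1,"dz":0,"rx":0,"ry":0,"rz":0.7},{"grip":0.6,"dx":-1,"dy":-0.2,"dz":0,"rx":0,"ry":0,"rz":0.7},{"grip":0.6,"dx":-0.9,"dy":-0.3,"dz":0.3,"rx":0,"ry":0,"rz":0.7},{"grip":0.6,"dx":-0.5,"dy":-0.2,"dz":0.9,"rx":0,"ry":0,"rz":0.4},{"grip":0.6,"dx":0,"dy":0,"dz":0.6,"rx":0,"ry":0,"rz":0},{"grip":0.6,"dx":0,"dy":0,"dz":0,"rx":0,"ry":0,"rz":0}]'
python3 - <<'E'
from h import *
o=obs(); delta([.4155,.1309,.0175],1.202)
E
```

```text
time: 22.32
tool_pos: [0.3718, 0.1354, 0.0886]
ee_rot: [3.14, 0.006, 1.199]
wrist_force: [0.4, -0.8, 0.4]
width: 0.0564
t 22.32 tcp [0.3718 0.1354 0.0886] rpy [3.14  0.006 1.199] F [ 0.4 -0.8  0.4] w 0.0564
units d [0.48 1.69 2.85] turn [ 0.02  0.07 -0.03]
```

```bash
python3 -m inch '[{"grip":0.6,"dx":0.24,"dy":0.85,"dz":0,"rx":0,"ry":0.05,"rz":0},{"grip":0.6,"dx":0.24,"dy":0.85,"dz":0.4,"rx":0,"ry":0,"rz":0},{"grip":0.6,"dx":0,"dy":0.1,"dz":0.9,"rx":0,"ry":0,"rz":0},{"grip":0.6,"dx":0,"dy":0,"dz":0.7,"rx":0,"ry":0,"rz":0},{"grip":0.6,"dx":0,"dy":0,"dz":0.1,"rx":0,"ry":0,"rz":0},{"grip":0.6,"dx":0,"dy":0,"dz":0,"rx":0,"ry":0,"rz":0}]'
python3 - <<'E'
from h import *
o=obs(); delta([.4155,.1309,.0175],1.202)
s=cams.snapshot("side"); crop(s,(330,140,430,270),4.6,"s15.png")
E
```

```text
time: 23.08
tool_pos: [0.4255, 0.1327, 0.0395]
ee_rot: [3.133, -0.003, 1.205]
wrist_force: [-0.9, -0.5, 0.5]
width: 0.0564
t 23.07 tcp [0.4255 0.1327 0.0395] rpy [ 3.133e+00 -3.000e-03  1.205e+00] F [-0.9 -0.5  0.5] w 0.0564
units d [-0.21 -0.36  0.87] turn [ 0.1  -0.04  0.04]
```

View pics/s15.png

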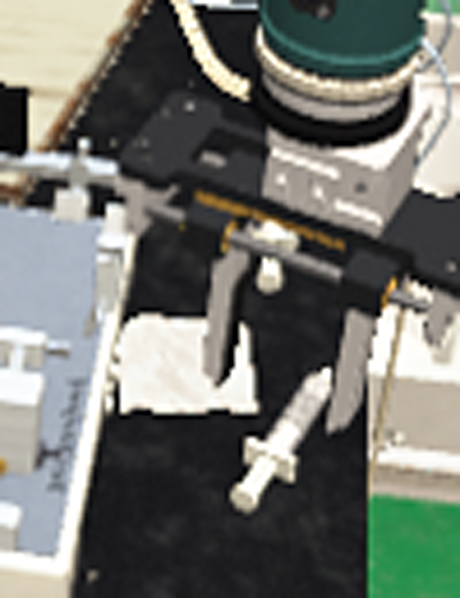

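```bash
python3 -m inch '[{"grip":0.6,"dx":-0.2,"dy":-0.35,"dz":0.2,"rx":0.1,"ry":0,"rz":0},{"grip":0.6,"dx":0,"dy":0,"dz":0.4,"rx":0,"ry":0,"rz":0},{"grip":0.6,"dx":0,"dy":0,"dz":0.2,"rx":0,"ry":0,"rz":0},{"grip":0.6,"dx":0,"dy":0,"dz":0,"rx":0,"ry":0,"rz":0}]'
python3 - <<'E'
from h import *
o=obs(); delta([.4155,.1309,.0175],1.202)
E
```

```text
time: 23.62
tool_pos: [0.4156, 0.1314, 0.0196]
ee_rot: [3.14, -0.005, 1.206]
wrist_force: [0.7, 0.5, 1.1]
width: 0.0565
t 23.62 tcp [0.4156 0.1314 0.0196] rpy [ 3.14  -0.005  1.206] F [0.7 0.5 1.1] w 0.0565
units d [-0.02  0.    0.09] turn [ 0.02 -0.06  0.04]
```

```bash
python3 -m inch '[{"grip":0.3,"dx":-0.02,"dy":0,"dz":0.06,"rx":0,"ry":0,"rz":0},{"grip":0,"dx":0,"dy":0,"dz":0,"rx":0,"ry":0,"rz":0},{"grip":0,"dx":0,"dy":0,"dz":0,"rx":0,"ry":0,"rz":0},{"grip":0,"dx":0,"dy":0,"dz":0,"rx":0,"ry":0,"rz":0},{"grip":0,"dx":0,"dy":0,"dz":0,"rx":0,"ry":0,"rz":0}]'
python3 - <<'E'
from h import *
o=obs(); delta([.5078,.4161,.12],1.391)
s=cams.snapshot("side"); crop(s,(330,140,430,270),4.6,"s16.png")
E
```

```text
time: 24.25
tool_pos: [0.4161, 0.131, 0.0185]
ee_rot: [3.139, -0.005, 1.206]
wrist_force: [0.2, -0.3, -0.7]
width: 0.015
t 24.25 tcp [0.4161 0.131  0.0185] rpy [ 3.139 -0.005  1.206] F [ 0.2 -0.3 -0.7] w 0.0150
units d [11.99 -0.63 -4.  ] turn [ 0.04 -0.06 -2.12]
```

View pics/s16.png

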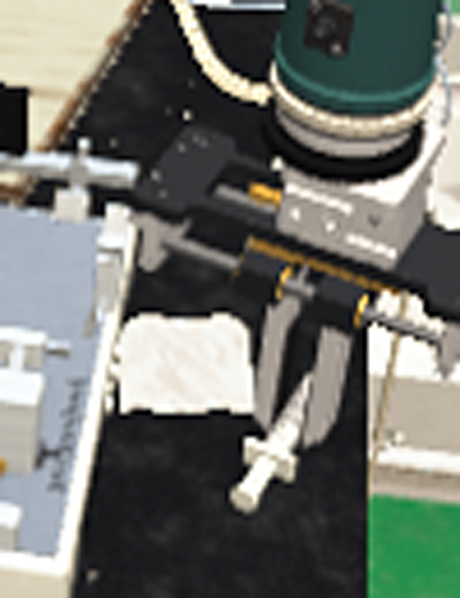

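```bash
python3 -m inch '[{"grip":0,"dx":0,"dy":0,"dz":-0.5,"rx":0,"ry":0,"rz":0},{"grip":0,"dx":0,"dy":0,"dz":-1,"rx":0,"ry":0,"rz":0},{"grip":0,"dx":0,"dy":0,"dz":-1,"rx":0,"ry":0,"rz":0},{"grip":0,"dx":0.8,"dy":0,"dz":-1,"rx":0,"ry":0,"rz":0},{"grip":0,"dx":1,"dy":0,"dz":-0.8,"rx":0,"ry":0,"rz":0},{"grip":0,"dx":1,"dy":0,"dz":0,"rx":0,"ry":0,"rz":0},{"grip":0,"dx":1,"dy":0,"dz":0,"rx":0,"ry":0,"rz":0},{"grip":0,"dx":1,"dy":0,"dz":0,"rx":0,"ry":0,"rz":0},{"grip":0,"dx":1,"dy":0,"dz":0,"rx":0,"ry":0,"rz":0},{"grip":0,"dx":1,"dy":0,"dz":0,"rx":0,"ry":0,"rz":-0.2},{"grip":0,"dx":1,"dy":0,"dz":0,"rx":0,"ry":0,"rz":-0.4},{"grip":0,"dx":1,"dy":0,"dz":0,"rx":0,"ry":0,"rz":-0.4}]'
python3 - <<'E'
from h import *
o=obs(); delta([.5078,.4161,.09],1.391)
E
```

```text
time: 25.8
tool_pos: [0.4968, 0.3425, 0.1431]
ee_rot: [3.128, -0.012, 1.293]
wrist_force: [-0.1, 0.3, -0.1]
width: 0.0152
t 25.80 tcp [0.4968 0.3425 0.1431] rpy [ 3.128 -0.012  1.293] F [-0.1  0.3 -0.1] w 0.0152
units d [ 2.93 -0.41  2.15] turn [ 0.16 -0.13 -1.13]
```

```bash
python3 -m inch '[{"grip":0,"dx":0.9,"dy":-0.1,"dz":0.3,"rx":0.1,"ry":-0.1,"rz":-0.5},{"grip":0,"dx":1,"dy":0,"dz":0.6,"rx":0,"ry":0,"rz":-0.5},{"grip":0,"dx":0.8,"dy":0,"dz":0.7,"rx":0,"ry":0,"rz":-0.1},{"grip":0,"dx":0.1,"dy":0,"dz":0.5,"rx":0,"ry":0,"rz":0},{"grip":0,"dx":0,"dy":0,"dz":0,"rx":0,"ry":0,"rz":0}]'
python3 - <<'E'
from h import *
o=obs(); delta([.5078,.4161,.065],1.391)
s=cams.snapshot("side"); crop(s,(278,250,398,370),5,"s17.png");np.save("s5.npy",s,allow_pickle=True)
Rk=R.from_euler('z',-.18).as_matrix(); oo=np.array([.5078,.4161,0])
def c(p): q=proj(s,p); return np.round([(q[0]+.5-278)*5,(q[1]+.5-250)*5],0)
for L in [(62,42,0),(-62,42,0),(62,-58,40),(-62,-58,40)]: print("rack",L,c(oo+Rk@(np.array(L)/1000)))
Rt=R.from_euler('z',o['ee_rot'][2]-np.pi/2).as_matrix()
for L in [(0,31.25,0),(-14,33,8),(14,33,8),(0,64,0)]: print("syr",L,c(o['tool_pos']+[0,0,-.0105]+Rt@(np.array(L)/1000)))
E
```

```text
time: 26.42
tool_pos: [0.5125, 0.4152, 0.0938]
ee_rot: [3.133, -0.005, 1.393]
wrist_force: [0.2, -0.7, -0.3]
width: 0.0151
t 26.43 tcp [0.5125 0.4152 0.0938] rpy [ 3.133 -0.005  1.393] F [ 0.2 -0.7 -0.3] w 0.0151
units d [-0.   -0.2   1.15] turn [ 0.09 -0.05  0.03]
rack (62, 42, 0) [133. 430.]
rack (-62, 42, 0) [440. 521.]
rack (62, -58, 40) [216. 178.]
rack (-62, -58, 40) [512. 258.]
syr (0, 31.25, 0) [290. 320.]
syr (-14, 33, 8) [327. 320.]
syr (14, 33, 8) [253. 300.]
syr (0, 64, 0) [263. 390.]
```

View pics/s17.png

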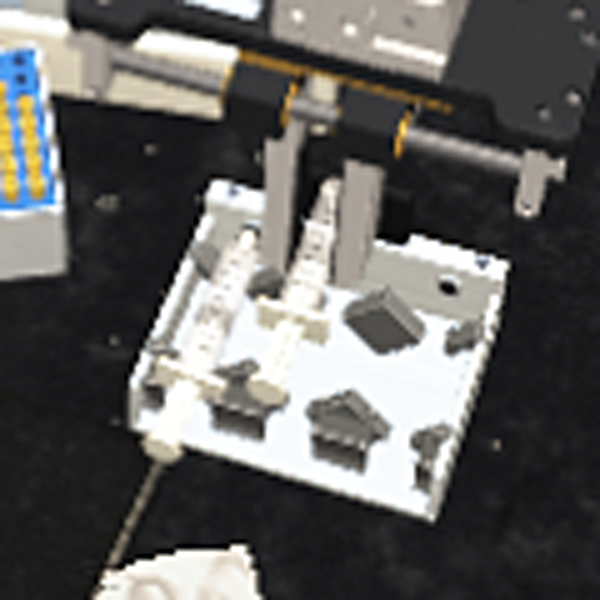

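```bash
python3 -m inch '[{"grip":0,"dx":0,"dy":-0.05,"dz":0.5,"rx":0.08,"ry":0,"rz":0},{"grip":0,"dx":0,"dy":0,"dz":0.5,"rx":0,"ry":0,"rz":0},{"grip":0,"dx":0,"dy":0,"dz":0.4,"rx":0,"ry":0,"rz":0},{"grip":0,"dx":0,"dy":0,"dz":0.2,"rx":0,"ry":0,"rz":0},{"grip":0,"dx":0,"dy":0,"dz":0,"rx":0,"ry":0,"rz":0}]'
python3 - <<'E'
from h import *
o=obs(); delta([.5103,.4157,.0385],1.391)
E
```

```text
time: 27.1
tool_pos: [0.5125, 0.4142, 0.0537]
ee_rot: [3.138, -0.007, 1.391]
wrist_force: [0.0, 1.1, 0.1]
width: 0.0155
t 27.10 tcp [0.5125 0.4142 0.0537] rpy [ 3.138 -0.007  1.391] F [0.  1.1 0.1] w 0.0155
units d [ 0.04 -0.1   0.61] turn [ 0.04 -0.08 -0.  ]
```

```bash
python3 -m inch '[{"grip":0,"dx":0.04,"dy":-0.05,"dz":0.2,"rx":0,"ry":-0.05,"rz":0},{"grip":0,"dx":0,"dy":0,"dz":0.2,"rx":0,"ry":0,"rz":0},{"grip":0,"dx":0,"dy":0,"dz":0.12,"rx":0,"ry":0,"rz":0},{"grip":0,"dx":0,"dy":0,"dz":0,"rx":0,"ry":0,"rz":0}]'
python3 - <<'E'
from h import *
o=obs(); delta([.5103,.4157,.0385],1.391)
s=cams.snapshot("side"); crop(s,(278,250,398,370),5,"s18.png")
E
```

```text
time: 27.6
tool_pos: [0.5118, 0.416, 0.0406]
ee_rot: [3.137, -0.003, 1.391]
wrist_force: [0.4, 0.2, -1.4]
width: 0.0152
t 27.60 tcp [0.5118 0.416  0.0406] rpy [ 3.137e+00 -3.000e-03  1.391e+00] F [ 0.4  0.2 -1.4] w 0.0152
units d [-0.02 -0.06  0.08] turn [ 0.05 -0.03  0.  ]
```

View pics/s18.png

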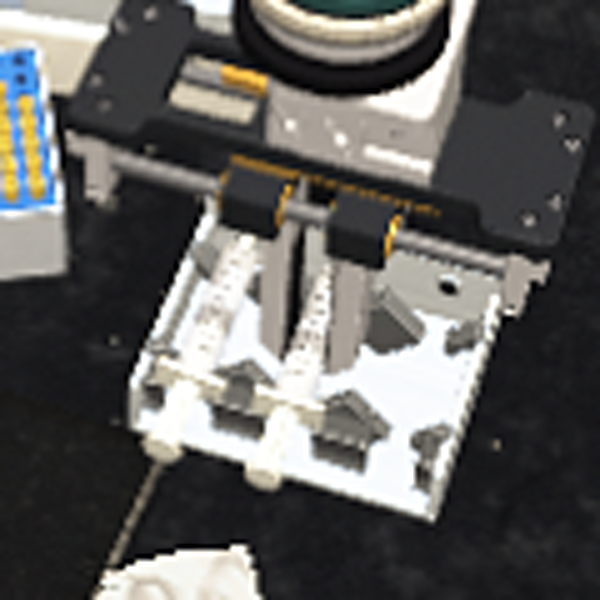

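```bash
python3 -m inch '[{"grip":0,"dx":0,"dy":0,"dz":0.08,"rx":0,"ry":0,"rz":0},{"grip":0.27,"dx":0,"dy":0,"dz":0,"rx":0,"ry":0,"rz":0},{"grip":0.27,"dx":0,"dy":0,"dz":0,"rx":0,"ry":0,"rz":0},{"grip":0.27,"dx":0,"dy":0,"dz":-0.4,"rx":0,"ry":0,"rz":0},{"grip":0.27,"dx":0,"dy":0,"dz":-1,"rx":0,"ry":0,"rz":0},{"grip":0.27,"dx":-0.3,"dy":0,"dz":-1,"rx":0,"ry":0,"rz":0},{"grip":0.3,"dx":-1,"dy":-0.2,"dz":-1,"rx":0,"ry":0,"rz":0},{"grip":0.4,"dx":-1,"dy":-0.2,"dz":-0.3,"rx":0,"ry":0,"rz":0},{"grip":0.5,"dx":-1,"dy":-0.2,"dz":0,"rx":0,"ry":0,"rz":-0.4},{"grip":0.6,"dx":-1,"dy":-0.2,"dz":0,"rx":0,"ry":0,"rz":-0.6},{"grip":0.6,"dx":-1,"dy":-0.2,"dz":0,"rx":0,"ry":0,"rz":-0.6},{"grip":0.6,"dx":-1,"dy":-0.2,"dz":0,"rx":0,"ry":0,"rz":-0.6}]'
python3 - <<'E'
from h import *
o=obs()
s=cams.snapshot("side"); crop(s,(285,260,385,360),6,"s19.png")
t=cams.snapshot("top"); crop(t,(180,160,450,310),2.9,"t19.png"); crop(t,(390,268,448,294),13,"t19b.png")
np.save("t6.npy",t,allow_pickle=True)
E
```

```text
time: 29.15
tool_pos: [0.4613, 0.2621, 0.1412]
ee_rot: [3.126, -0.007, 1.592]
wrist_force: [-0.6, -0.8, 0.3]
width: 0.0562
t 29.15 tcp [0.4613 0.2621 0.1412] rpy [ 3.126 -0.007  1.592] F [-0.6 -0.8  0.3] w 0.0562
```

View pics/s19.png

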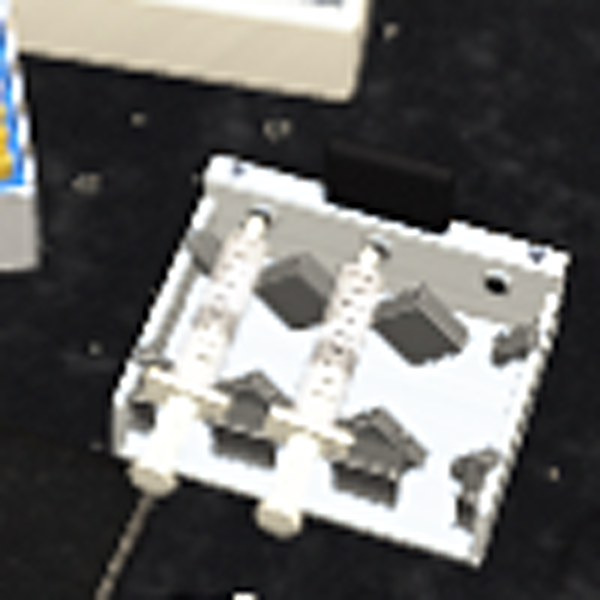

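View pics/t19.png

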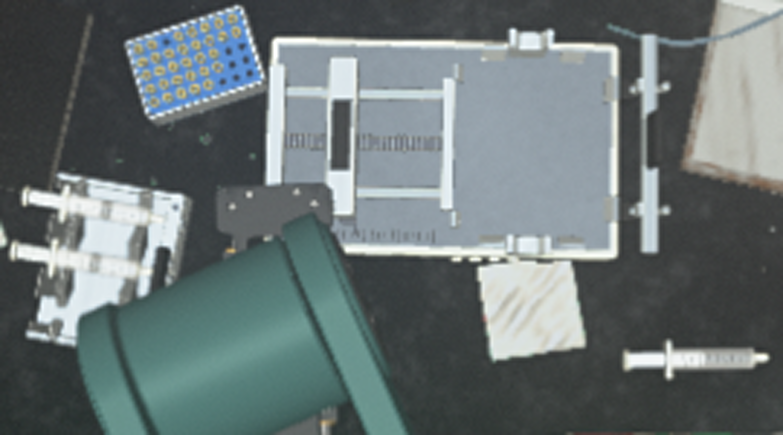

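View pics/t19b.png

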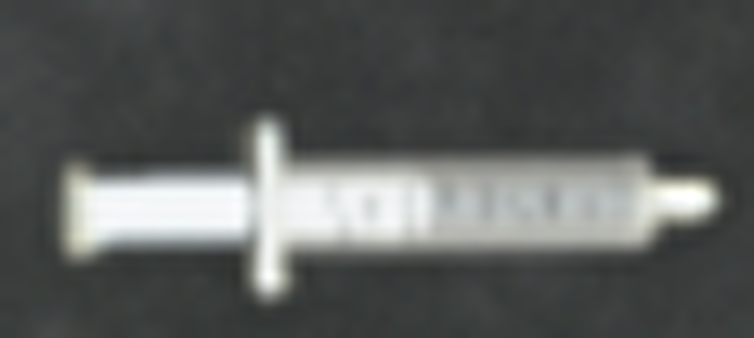

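Run:
```python
from h import *
t=np.load("t6.npy",allow_pickle=True).item()
A=[((268,208),(0,31.25,5)),((652,203),(0,-33,0)),((64,211),(0,64,0)),((720,199),(0,-44,0))]
p,r=fitpose([(t,unc(q,(390,268),13),l) for q,l in A],(.43,-.04,0),z=.008); print(np.round(p,4),np.round(r,1).tolist())
delta([p[0],p[1]+.002,.06],np.pi/2+p[2])
```

```text
[ 0.4332 -0.0452 -0.0066] [[0.4, 0.0], [-0.4, -0.1], [0.8, -0.0], [-0.7, 0.1]]
units d [-12.17  -1.38   3.15] turn [ 0.17 -0.08  0.27]
```

```bash
python3 -m inch '[{"grip":0.6,"dx":-1,"dy":-0.1,"dz":0,"rx":0.1,"ry":0,"rz":0.1},{"grip":0.6,"dx":-1,"dy":-0.1,"dz":0,"rx":0,"ry":0,"rz":0},{"grip":0.6,"dx":-1,"dy":-0.1,"dz":0,"rx":0,"ry":0,"rz":0},{"grip":0.6,"dx":-1,"dy":-0.1,"dz":0,"rx":0,"ry":0,"rz":0},{"grip":0.6,"dx":-1,"dy":-0.1,"dz":0,"rx":0,"ry":0,"rz":0},{"grip":0.6,"dx":-1,"dy":-0.1,"dz":0,"rx":0,"ry":0,"rz":0},{"grip":0.6,"dx":-1,"dy":-0.1,"dz":0,"rx":0,"ry":0,"rz":0},{"grip":0.6,"dx":-1,"dy":-0.1,"dz":0,"rx":0,"ry":0,"rz":0},{"grip":0.6,"dx":-1,"dy":-0.1,"dz":0,"rx":0,"ry":0,"rz":0},{"grip":0.6,"dx":-1,"dy":-0.1,"dz":0,"rx":0,"ry":0,"rz":0},{"grip":0.6,"dx":-1,"dy":-0.1,"dz":0.3,"rx":0,"ry":0,"rz":0},{"grip":0.6,"dx":-0.7,"dy":0,"dz":0.9,"rx":0,"ry":0,"rz":0}]'
python3 - <<'E'
from h import *
o=obs(); delta([.4332,-.0432,.0175],1.564)
E
```

```text
time: 30.75
tool_pos: [0.4449, -0.0321, 0.1171]
ee_rot: [3.114, -0.013, 1.576]
wrist_force: [0.3, -0.3, -0.2]
width: 0.0563
t 30.75 tcp [ 0.4449 -0.0321  0.1171] rpy [ 3.114 -0.013  1.576] F [ 0.3 -0.3 -0.2] w 0.0563
units d [-0.49 -0.58  3.97] turn [ 0.31 -0.15  0.13]
```

```bash
python3 -m inch '[{"grip":0.6,"dx":-0.4,"dy":-0.4,"dz":0.8,"rx":0.3,"ry":-0.15,"rz":0.1},{"grip":0.6,"dx":0,"dy":0,"dz":1,"rx":0,"ry":0,"rz":0},{"grip":0.6,"dx":0,"dy":0,"dz":0.7,"rx":0,"ry":0,"rz":0},{"grip":0.6,"dx":0,"dy":0,"dz":0.2,"rx":0,"ry":0,"rz":0},{"grip":0.6,"dx":0,"dy":0,"dz":0,"rx":0,"ry":0,"rz":0}]'
python3 - <<'E'
from h import *
o=obs(); delta([.4332,-.0432,.0175],1.564)
s=cams.snapshot("side"); crop(s,(330,110,430,240),4.6,"s20.png")
E
```

```text
time: 31.38
tool_pos: [0.4347, -0.0411, 0.0459]
ee_rot: [-3.138, 0.0, 1.564]
wrist_force: [0.0, 0.7, 0.9]
width: 0.0566
t 31.38 tcp [ 0.4347 -0.0411  0.0459] rpy [-3.138  0.     1.564] F [0.  0.7 0.9] w 0.0566
units d [-0.08 -0.06  1.14] turn [-0.05  0.   -0.  ]
```

View pics/s20.png

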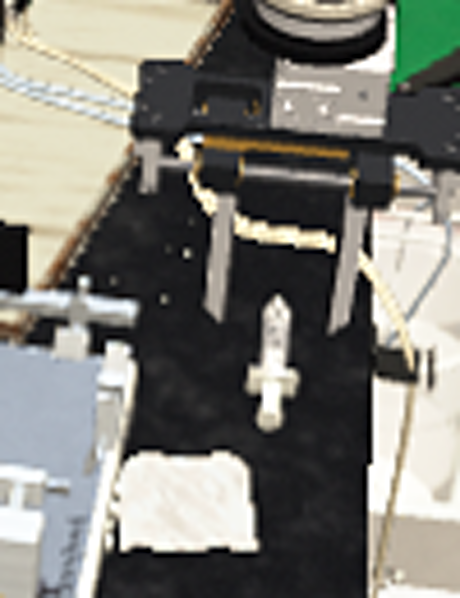

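```bash
python3 -m inch '[{"grip":0.6,"dx":-0.08,"dy":-0.05,"dz":0.4,"rx":0,"ry":0,"rz":0},{"grip":0.6,"dx":0,"dy":0,"dz":0.4,"rx":0,"ry":0,"rz":0},{"grip":0.6,"dx":0,"dy":0,"dz":0.25,"rx":0,"ry":0,"rz":0},{"grip":0.6,"dx":0,"dy":0,"dz":0,"rx":0,"ry":0,"rz":0}]'
python3 - <<'E'
from h import *
o=obs(); delta([.4332,-.0432,.0175],1.564)
E
```

```text
time: 31.92
tool_pos: [0.4345, -0.0434, 0.0196]
ee_rot: [-3.141, 0.001, 1.564]
wrist_force: [-0.2, -1.0, 0.6]
width: 0.0563
t 31.93 tcp [ 0.4345 -0.0434  0.0196] rpy [-3.141e+00  1.000e-03  1.564e+00] F [-0.2 -1.   0.6] w 0.0563
units d [ 0.01 -0.05  0.08] turn [-0.01  0.01 -0.  ]
```

```bash
python3 -m inch '[{"grip":0.3,"dx":0,"dy":-0.03,"dz":0.06,"rx":0,"ry":0,"rz":0},{"grip":0,"dx":0,"dy":0,"dz":0,"rx":0,"ry":0,"rz":0},{"grip":0,"dx":0,"dy":0,"dz":0,"rx":0,"ry":0,"rz":0},{"grip":0,"dx":0,"dy":0,"dz":0,"rx":0,"ry":0,"rz":0},{"grip":0,"dx":0,"dy":0,"dz":0,"rx":0,"ry":0,"rz":0}]'
python3 - <<'E'
from h import *
o=obs(); delta([.470,.4230,.12],1.391)
s=cams.snapshot("side"); crop(s,(330,110,430,240),4.6,"s21.png")
E
```

```text
time: 32.55
tool_pos: [0.4344, -0.0436, 0.0187]
ee_rot: [3.141, 0.001, 1.563]
wrist_force: [-0.9, 0.6, 0.4]
width: 0.015
t 32.55 tcp [ 0.4344 -0.0436  0.0187] rpy [3.141e+00 1.000e-03 1.563e+00] F [-0.9  0.6  0.4] w 0.0150
units d [18.67  1.29 -4.08] turn [0.01 0.01 1.98]
```

View pics/s21.png

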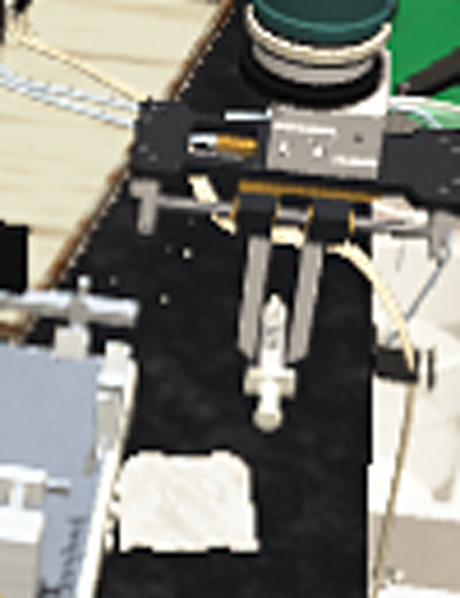

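```bash
python3 -m inch '[{"grip":0,"dx":0,"dy":0,"dz":-0.6,"rx":0,"ry":0,"rz":0},{"grip":0,"dx":0,"dy":0,"dz":-1,"rx":0,"ry":0,"rz":0},{"grip":0,"dx":0,"dy":0,"dz":-1,"rx":0,"ry":0,"rz":0},{"grip":0,"dx":0.8,"dy":0,"dz":-1,"rx":0,"ry":0,"rz":0},{"grip":0,"dx":1,"dy":0,"dz":-0.5,"rx":0,"ry":0,"rz":0},{"grip":0,"dx":1,"dy":0,"dz":0,"rx":0,"ry":0,"rz":0},{"grip":0,"dx":1,"dy":0,"dz":0,"rx":0,"ry":0,"rz":0},{"grip":0,"dx":1,"dy":0,"dz":0,"rx":0,"ry":0,"rz":0},{"grip":0,"dx":1,"dy":0,"dz":0,"rx":0,"ry":0,"rz":0},{"grip":0,"dx":1,"dy":0,"dz":0,"rx":0,"ry":0,"rz":0},{"grip":0,"dx":1,"dy":0,"dz":0,"rx":0,"ry":0,"rz":0},{"grip":0,"dx":1,"dy":0,"dz":0,"rx":0,"ry":0,"rz":0}]'; python3 -m inch '[{"grip":0,"dx":1,"dy":0,"dz":0,"rx":0,"ry":0,"rz":0},{"grip":0,"dx":1,"dy":0,"dz":0,"rx":0,"ry":0,"rz":0},{"grip":0,"dx":1,"dy":0,"dz":0,"rx":0,"ry":0,"rz":0},{"grip":0,"dx":1,"dy":0,"dz":0,"rx":0,"ry":0,"rz":0.2},{"grip":0,"dx":1,"dy":0,"dz":0,"rx":0,"ry":0,"rz":0.4},{"grip":0,"dx":1,"dy":0,"dz":0,"rx":0,"ry":0,"rz":0.4},{"grip":0,"dx":1,"dy":0,"dz":0,"rx":0,"ry":0,"rz":0.4}]'
python3 - <<'E'
from h import *
o=obs(); delta([.470,.4230,.09],1.391)
E
```

```text
time: 34.1
tool_pos: [0.4395, 0.1822, 0.1385]
ee_rot: [3.124, 0.0, 1.559]
wrist_force: [-0.3, -0.4, 0.3]
width: 0.0147
time: 34.98
tool_pos: [0.4464, 0.3639, 0.1477]
ee_rot: [3.117, -0.007, 1.434]
wrist_force: [0.3, -0.5, -1.2]
width: 0.015
t 34.98 tcp [0.4464 0.3639 0.1477] rpy [ 3.117 -0.007  1.434] F [ 0.3 -0.5 -1.2] w 0.0150
units d [2.46 0.56 2.34] turn [ 0.28 -0.08  0.49]
```

```bash
python3 -m inch '[{"grip":0,"dx":0.9,"dy":0.2,"dz":0.2,"rx":0.2,"ry":-0.08,"rz":0.4},{"grip":0,"dx":0.9,"dy":0.2,"dz":0.5,"rx":0.1,"ry":0,"rz":0},{"grip":0,"dx":0.5,"dy":0.1,"dz":0.8,"rx":0,"ry":0,"rz":0},{"grip":0,"dx":0,"dy":0,"dz":0.5,"rx":0,"ry":0,"rz":0},{"grip":0,"dx":0,"dy":0,"dz":0,"rx":0,"ry":0,"rz":0}]'
python3 - <<'E'
from h import *
o=obs(); delta([.470,.4230,.065],1.391)
s=cams.snapshot("side"); crop(s,(278,250,398,370),5,"s22.png");np.save("s5.npy",s,allow_pickle=True)
Rk=R.from_euler('z',-.18).as_matrix(); oo=np.array([.5103,.4157,0])
def c(p): q=proj(s,p); return np.round([(q[0]+.5-278)*5,(q[1]+.5-250)*5],0)
for L in [(62,42,0),(-62,42,0),(62,-58,40),(-62,-58,40)]: print("rack",L,c(oo+Rk@(np.array(L)/1000)))
Rt=R.from_euler('z',o['ee_rot'][2]-np.pi/2).as_matrix()
for L in [(0,31.25,0),(-14,33,8),(14,33,8),(0,64,0)]: print("syr",L,c(o['tool_pos']+[0,0,-.0105]+Rt@(np.array(L)/1000)))
E
```

```text
time: 35.6
tool_pos: [0.4684, 0.4218, 0.0996]
ee_rot: [3.141, -0.002, 1.4]
wrist_force: [-0.7, -0.0, -0.3]
width: 0.0153
t 35.60 tcp [0.4684 0.4218 0.0996] rpy [ 3.141e+00 -2.000e-03  1.400e+00] F [-0.7 -0.  -0.3] w 0.0153
units d [0.05 0.06 1.38] turn [ 0.   -0.02  0.1 ]
rack (62, 42, 0) [127. 428.]
rack (-62, 42, 0) [433. 519.]
rack (62, -58, 40) [210. 176.]
rack (-62, -58, 40) [506. 257.]
syr (0, 31.25, 0) [411. 340.]
syr (-14, 33, 8) [449. 341.]
syr (14, 33, 8) [373. 320.]
syr (0, 64, 0) [387. 412.]
```

View pics/s22.png

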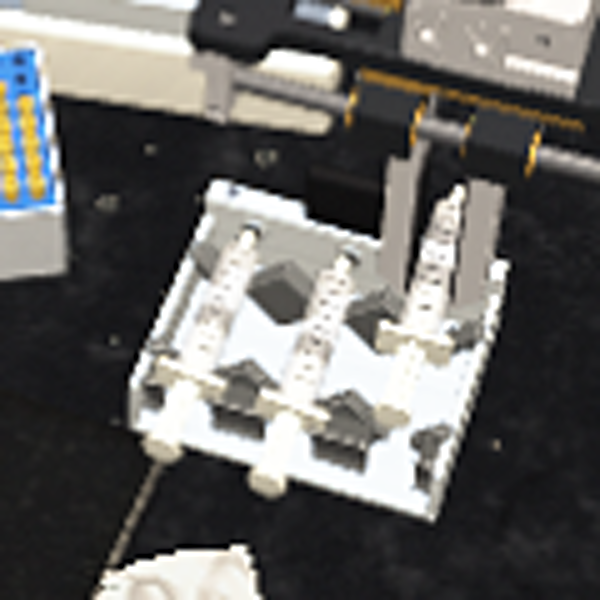

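```bash
python3 -m inch '[{"grip":0,"dx":0.06,"dy":0.05,"dz":0.5,"rx":0,"ry":0,"rz":0.1},{"grip":0,"dx":0,"dy":0,"dz":0.5,"rx":0,"ry":0,"rz":0},{"grip":0,"dx":0,"dy":0,"dz":0.5,"rx":0,"ry":0,"rz":0},{"grip":0,"dx":0,"dy":0,"dz":0.3,"rx":0,"ry":0,"rz":0},{"grip":0,"dx":0,"dy":0,"dz":0,"rx":0,"ry":0,"rz":0}]'
python3 - <<'E'
from h import *
o=obs(); delta([.470,.4230,.0385],1.391)
E
```

```text
time: 36.28
tool_pos: [0.4704, 0.4223, 0.0533]
ee_rot: [3.14, -0.003, 1.389]
wrist_force: [0.1, 0.1, 0.1]
width: 0.0153
t 36.27 tcp [0.4704 0.4223 0.0533] rpy [ 3.140e+00 -3.000e-03  1.389e+00] F [0.1 0.1 0.1] w 0.0153
units d [ 0.02 -0.02  0.59] turn [ 0.02 -0.04 -0.02]
```

```bash
python3 -m inch '[{"grip":0,"dx":0.03,"dy":0,"dz":0.2,"rx":0,"ry":0,"rz":0},{"grip":0,"dx":0,"dy":0,"dz":0.2,"rx":0,"ry":0,"rz":0},{"grip":0,"dx":0,"dy":0,"dz":0.12,"rx":0,"ry":0,"rz":0},{"grip":0,"dx":0,"dy":0,"dz":0,"rx":0,"ry":0,"rz":0}]'
python3 - <<'E'
from h import *
o=obs(); delta([.470,.4230,.0385],1.391)
s=cams.snapshot("side"); crop(s,(278,250,398,370),5,"s23.png")
E
```

```text
time: 36.78
tool_pos: [0.471, 0.4238, 0.0405]
ee_rot: [3.139, -0.005, 1.389]
wrist_force: [-0.4, 0.2, 0.0]
width: 0.0151
t 36.77 tcp [0.471  0.4238 0.0405] rpy [ 3.139 -0.005  1.389] F [-0.4  0.2  0. ] w 0.0151
units d [-0.04 -0.03  0.08] turn [ 0.03 -0.05 -0.02]
```

View pics/s23.png

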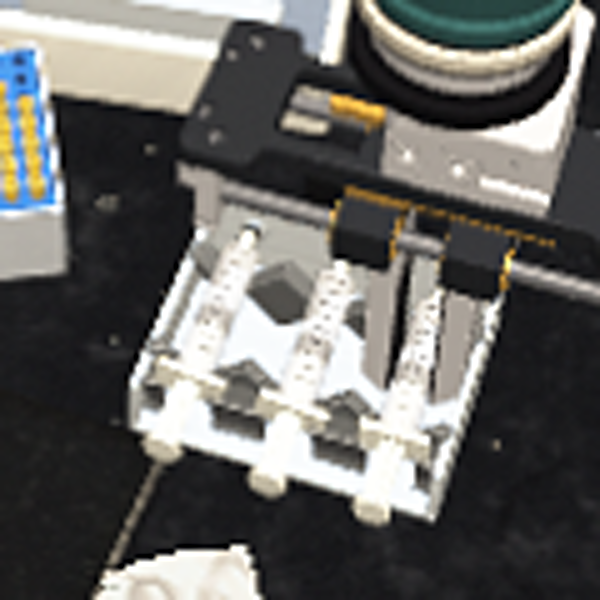

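```bash
python3 -m inch '[{"grip":0,"dx":0,"dy":0,"dz":0.08,"rx":0,"ry":0,"rz":0},{"grip":0.27,"dx":0,"dy":0,"dz":0,"rx":0,"ry":0,"rz":0},{"grip":0.27,"dx":0,"dy":0,"dz":0,"rx":0,"ry":0,"rz":0},{"grip":0.27,"dx":0,"dy":0,"dz":-0.4,"rx":0,"ry":0,"rz":0},{"grip":0.27,"dx":0,"dy":0,"dz":-1,"rx":0,"ry":0,"rz":0},{"grip":0.27,"dx":0,"dy":0,"dz":-1,"rx":0,"ry":0,"rz":0},{"grip":0.27,"dx":-0.5,"dy":0.3,"dz":-1,"rx":0,"ry":0,"rz":-0.6},{"grip":0.4,"dx":-0.8,"dy":0.5,"dz":0,"rx":0,"ry":0,"rz":-1},{"grip":0.4,"dx":-0.8,"dy":0.2,"dz":0,"rx":0,"ry":0,"rz":-1},{"grip":0.4,"dx":0,"dy":0,"dz":0,"rx":0,"ry":0,"rz":-1},{"grip":0.4,"dx":0,"dy":0,"dz":0,"rx":0,"ry":0,"rz":-1},{"grip":0.4,"dx":0,"dy":0,"dz":0,"rx":0,"ry":0,"rz":-1}]'; python3 -m inch '[{"grip":0.4,"dx":0,"dy":0,"dz":0,"rx":0,"ry":0,"rz":-1},{"grip":0.4,"dx":0,"dy":0,"dz":0,"rx":0,"ry":0,"rz":-1},{"grip":0.4,"dx":0,"dy":0,"dz":0,"rx":0,"ry":0,"rz":-1},{"grip":0.4,"dx":0,"dy":0,"dz":0,"rx":0,"ry":0,"rz":-1},{"grip":0.4,"dx":0,"dy":0,"dz":0,"rx":0,"ry":0,"rz":-1},{"grip":0.4,"dx":0,"dy":0,"dz":0,"rx":0,"ry":0,"rz":-1},{"grip":0.4,"dx":0,"dy":0,"dz":0,"rx":0,"ry":0,"rz":-1},{"grip":0.4,"dx":0,"dy":0,"dz":0,"rx":0,"ry":0,"rz":-1},{"grip":0.4,"dx":0,"dy":0,"dz":0,"rx":0,"ry":0,"rz":-1},{"grip":0.4,"dx":0,"dy":0,"dz":0,"rx":0,"ry":0,"rz":-1},{"grip":0.4,"dx":0,"dy":0,"dz":0,"rx":0,"ry":0,"rz":-1}]'
python3 - <<'E'
from h import *
o=obs(); delta([.5008,.3635,.10],np.pi-.18)
s=cams.snapshot("side"); crop(s,(278,230,398,370),4.2,"s24.png");np.save("s6.npy",s,allow_pickle=True)
E
```

```text
time: 38.33
tool_pos: [0.4919, 0.3677, 0.1338]
ee_rot: [3.129, -0.005, 1.894]
wrist_force: [-0.2, 0.3, 0.7]
width: 0.0377
time: 39.7
tool_pos: [0.4923, 0.3691, 0.142]
ee_rot: [3.123, 0.011, 2.887]
wrist_force: [-0.1, -0.0, 0.3]
width: 0.0375
t 39.70 tcp [0.4923 0.3691 0.142 ] rpy [3.123 0.011 2.887] F [-0.1 -0.   0.3] w 0.0375
units d [-0.36 -0.16  1.68] turn [ 0.21  0.14 -0.85]
```

View pics/s24.png

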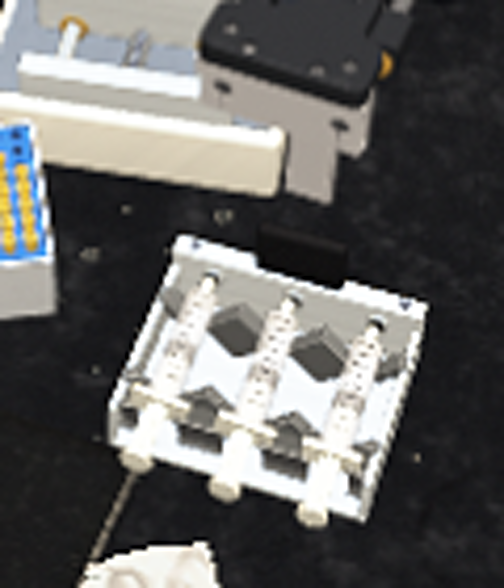

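```bash
python3 -m inch '[{"grip":0.4,"dx":-0.4,"dy":-0.15,"dz":0.4,"rx":0.2,"ry":0.14,"rz":-0.85},{"grip":0.4,"dx":0,"dy":0,"dz":0.7,"rx":0,"ry":0,"rz":0},{"grip":0.4,"dx":0,"dy":0,"dz":0.6,"rx":0,"ry":0,"rz":0},{"grip":0.4,"dx":0,"dy":0,"dz":0,"rx":0,"ry":0,"rz":0}]'
python3 - <<'E'
from h import *
o=obs(); delta([.502,.3633,.058],np.pi-.18)
E
```

```text
time: 40.25
tool_pos: [0.5006, 0.3636, 0.0985]
ee_rot: [3.139, -0.001, 2.96]
wrist_force: [-1.2, -0.7, 0.3]
width: 0.0375
t 40.25 tcp [0.5006 0.3636 0.0985] rpy [ 3.139e+00 -1.000e-03  2.960e+00] F [-1.2 -0.7  0.3] w 0.0375
units d [-0.06 -0.01  1.62] turn [ 0.02 -0.01 -0.01]
```

```bash
python3 -m inch '[{"grip":0.4,"dx":-0.05,"dy":0,"dz":0.6,"rx":0,"ry":0,"rz":0},{"grip":0.4,"dx":0,"dy":0,"dz":0.6,"rx":0,"ry":0,"rz":0},{"grip":0.4,"dx":0,"dy":0,"dz":0.4,"rx":0,"ry":0,"rz":0},{"grip":0.4,"dx":0,"dy":0,"dz":0,"rx":0,"ry":0,"rz":0}]'
python3 - <<'E'
from h import *
o=obs(); delta([.502,.3633,.058],np.pi-.18)
s=cams.snapshot("side"); crop(s,(278,230,398,370),4.2,"s25.png")
E
```

```text
time: 40.75
tool_pos: [0.5013, 0.3637, 0.0555]
ee_rot: [3.14, -0.001, 2.96]
wrist_force: [0.1, 0.8, 0.6]
width: 0.0377
t 40.75 tcp [0.5013 0.3637 0.0555] rpy [ 3.14e+00 -1.00e-03  2.96e+00] F [0.1 0.8 0.6] w 0.0377
units d [-0.03 -0.01 -0.1 ] turn [ 0.02 -0.01 -0.02]
```

View pics/s25.png

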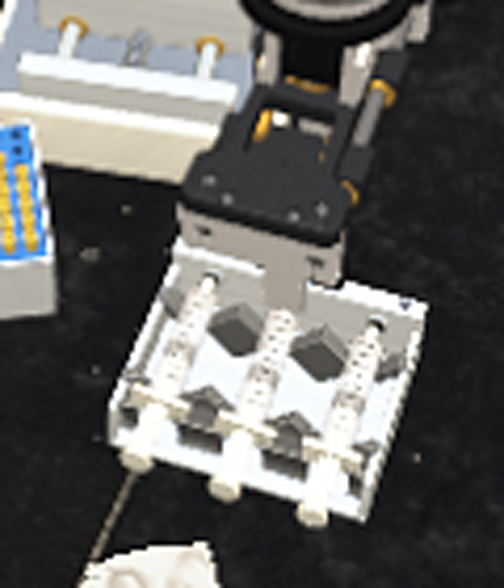

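```bash
python3 -m inch '[{"grip":0,"dx":0,"dy":0,"dz":-0.04,"rx":0,"ry":0,"rz":0},{"grip":0,"dx":0,"dy":0,"dz":0,"rx":0,"ry":0,"rz":0},{"grip":0,"dx":0,"dy":0,"dz":0,"rx":0,"ry":0,"rz":0},{"grip":0,"dx":0,"dy":0,"dz":0,"rx":0,"ry":0,"rz":0},{"grip":0,"dx":0,"dy":0,"dz":-0.2,"rx":0,"ry":0,"rz":0},{"grip":0,"dx":0,"dy":0,"dz":-0.2,"rx":0,"ry":0,"rz":0},{"grip":0,"dx":0,"dy":0,"dz":0,"rx":0,"ry":0,"rz":0}]'
python3 - <<'E'
from h import *
o=obs()
s=cams.snapshot("side"); crop(s,(278,230,398,370),4.2,"s26.png")
E
```

```text
time: 41.68
tool_pos: [0.5008, 0.3631, 0.0667]
ee_rot: [3.141, -0.002, 2.96]
wrist_force: [-0.1, -0.1, -4.5]
width: 0.0078
t 41.67 tcp [0.5008 0.3631 0.0667] rpy [ 3.141e+00 -2.000e-03  2.960e+00] F [-0.1 -0.1 -4.5] w 0.0078
```

View pics/s26.png

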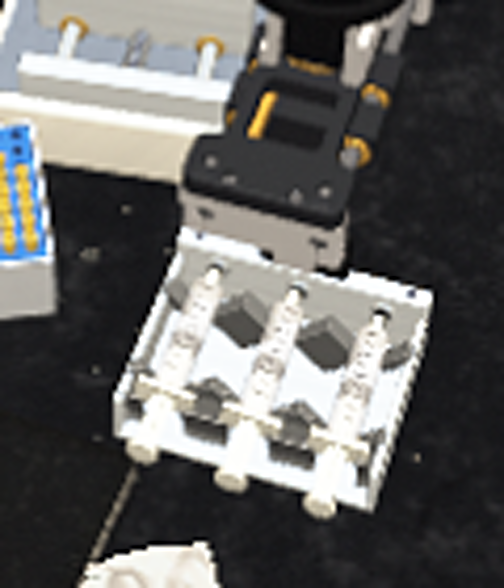

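Run:
```python
from h import *
t=np.load("t6.npy",allow_pickle=True).item()
crop(t,(332,168,402,213),11,"z1.png")
crop(t,(332,208,402,253),11,"z2.png")
```

```text
(no output)
```

View pics/z1.png

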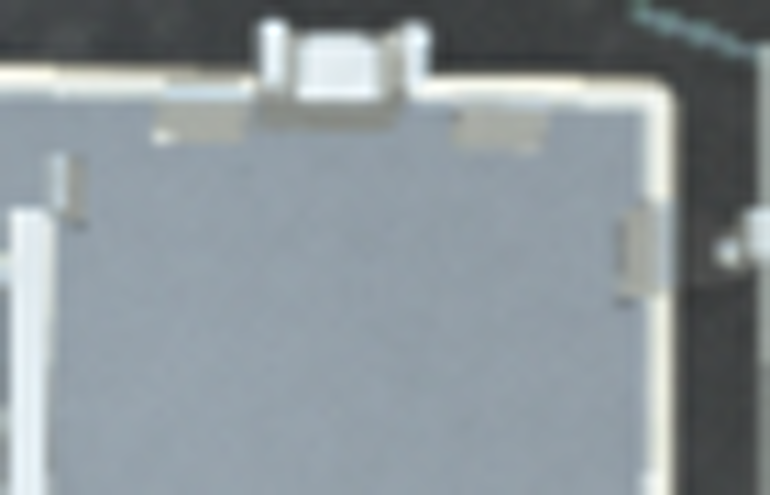

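View pics/z2.png

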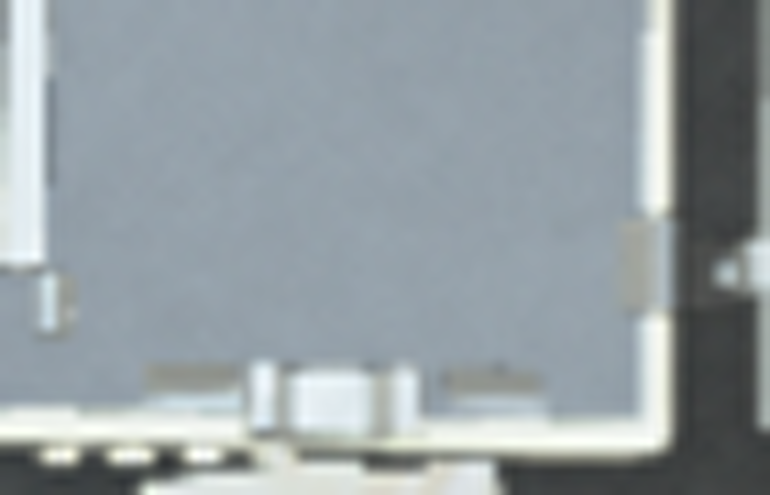

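Run:
```python
from h import *
t=np.load("t6.npy",allow_pickle=True).item()
def W(q,b): return onz(t,unc(q,b,11),.05)
z1=(332,168);z2=(332,208)
a=[W((200,143),z1),W((500,152),z1)];b=[W((195,365),z2),W((490,370),z2)];c=[W((617,255),z1),W((620,265),z2)];d=[W((85,190),z1),W((73,300),z2)]
for n,L in zip("abcd",(a,b,c,d)): print(n,np.round(L,4)[:,:2].tolist())
def res(p):
    x,y,w,dx,dy=p; v=np.array([np.cos(w),np.sin(w)]);u=np.array([-v[1],v[0]]); o=np.array([x,y])
    return [ (q[:2]-o)@v-dx for q in a]+[(q[:2]-o)@v+dx for q in b]+[(q[:2]-o)@u+dy for q in c]+[(q[:2]-o)@u-dy for q in d]
r=least_squares(res,[.59,.09,-.03,.064,.052]); print("bay",np.round(r.x,4),np.round(r.fun*1000,1))
```

```text
a [[0.6563, 0.1157], [0.6536, 0.057]]
b [[0.5271, 0.1196], [0.5252, 0.0628]]
c [[0.6329, 0.0347], [0.5451, 0.0371]]
d [[0.6474, 0.1384], [0.54, 0.1429]]
bay [ 0.5906  0.0883 -0.0369  0.0644  0.0524] [ 0.3 -0.3 -0.1  0.1  0.5 -0.5 -0.3  0.3]
```

Run:
```python
from h import *
s=np.load("s0.npy",allow_pickle=True).item()
Rk=R.from_euler('z',-.037).as_matrix()
b=(282,165)
for y in(.0963,.0983):
    o=np.array([.5909,y,.05])
    M=[]
    for L in [(64,44,0),(-64,44,0),(64,-60,0),(-64,-60,0),(0,-60,0),(73,-2,37),(-73,-2,37)]:
        M.append(proj(s,o+Rk@np.array(L)/1000))
    print(np.round([(m+.5-b)*8 for m in M],0).tolist())
crop(s,(282,165,372,235),8,"z3.png",M)
```

```text
[[83.0, 352.0], [516.0, 411.0], [156.0, 135.0], [563.0, 188.0], [358.0, 161.0], [86.0, 153.0], [576.0, 217.0]]
[[82.0, 356.0], [515.0, 416.0], [155.0, 139.0], [562.0, 192.0], [357.0, 165.0], [84.0, 157.0], [575.0, 222.0]]
```

View pics/z3.png

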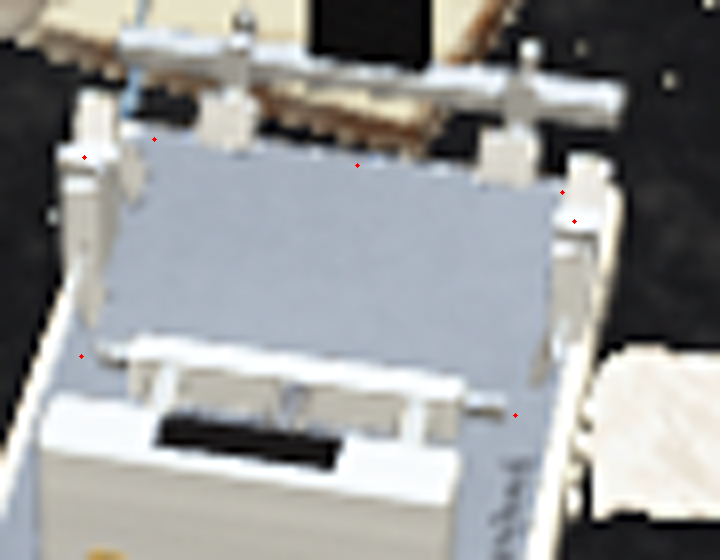

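```bash
python3 -m inch '[{"grip":0,"dx":0,"dy":0,"dz":-0.4,"rx":0,"ry":0,"rz":0},{"grip":0,"dx":0,"dy":0,"dz":-0.6,"rx":0,"ry":0,"rz":0},{"grip":0,"dx":0,"dy":0,"dz":-0.6,"rx":0,"ry":0,"rz":0},{"grip":0,"dx":0,"dy":0,"dz":-0.6,"rx":0,"ry":0,"rz":0},{"grip":0,"dx":0,"dy":0,"dz":-0.6,"rx":0,"ry":0,"rz":0},{"grip":0,"dx":0,"dy":0,"dz":-0.6,"rx":0,"ry":0,"rz":0},{"grip":0,"dx":0,"dy":0,"dz":-0.6,"rx":0,"ry":0,"rz":0},{"grip":0,"dx":0,"dy":0,"dz":-0.6,"rx":0,"ry":0,"rz":0},{"grip":0,"dx":0,"dy":0,"dz":-0.3,"rx":0,"ry":0,"rz":-0.2},{"grip":0,"dx":0,"dy":0,"dz":0,"rx":0,"ry":0,"rz":-0.2}]'
python3 - <<'E'
from h import *
o=obs(); delta([.5879,.0453,.19],np.pi-.037)
s=cams.snapshot("side"); crop(s,(258,190,418,350),3.7,"s27.png")
E
```

```text
time: 42.98
tool_pos: [0.5014, 0.3632, 0.1994]
ee_rot: [3.14, -0.0, 2.997]
wrist_force: [-0.0, 0.2, -5.0]
width: 0.0079
t 42.98 tcp [0.5014 0.3632 0.1994] rpy [ 3.14  -0.     2.997] F [-0.   0.2 -5. ] w 0.0079
units d [ -5.25 -12.09   0.35] turn [ 0.02  0.   -1.23]
```

View pics/s27.png

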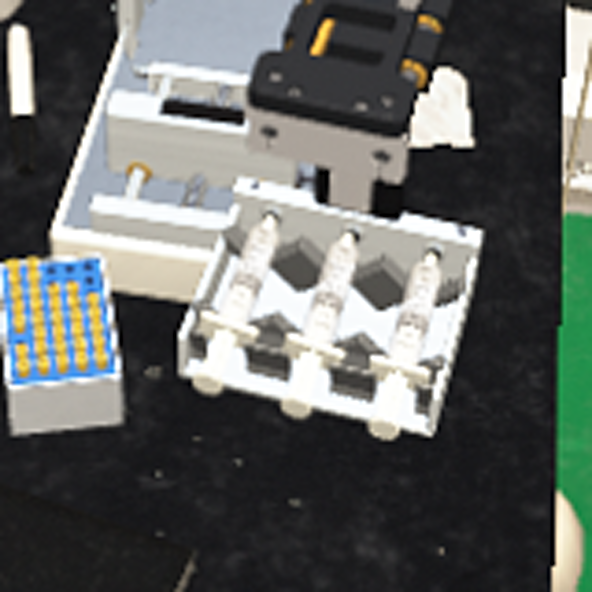

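```bash
python3 -m inch '[{"grip":0,"dx":-0.2,"dy":-0.4,"dz":0,"rx":0,"ry":0,"rz":-0.1},{"grip":0,"dx":-0.3,"dy":-0.7,"dz":0,"rx":0,"ry":0,"rz":-0.1},{"grip":0,"dx":-0.35,"dy":-0.8,"dz":0,"rx":0,"ry":0,"rz":-0.1},{"grip":0,"dx":-0.35,"dy":-0.8,"dz":0,"rx":0,"ry":0,"rz":-0.1},{"grip":0,"dx":-0.35,"dy":-0.8,"dz":0,"rx":0,"ry":0,"rz":-0.1},{"grip":0,"dx":-0.35,"dy":-0.8,"dz":0,"rx":0,"ry":0,"rz":-0.1},{"grip":0,"dx":-0.35,"dy":-0.8,"dz":0,"rx":0,"ry":0,"rz":-0.1},{"grip":0,"dx":-0.35,"dy":-0.8,"dz":0,"rx":0,"ry":0,"rz":-0.1},{"grip":0,"dx":-0.35,"dy":-0.8,"dz":0,"rx":0,"ry":0,"rz":-0.1},{"grip":0,"dx":-0.35,"dy":-0.8,"dz":0,"rx":0,"ry":0,"rz":-0.1},{"grip":0,"dx":-0.3,"dy":-0.7,"dz":0,"rx":0,"ry":0,"rz":-0.1},{"grip":0,"dx":-0.3,"dy":-0.7,"dz":0,"rx":0,"ry":0,"rz":-0.1}]'
python3 - <<'E'
from h import *
o=obs(); delta([.5879,.0453,.19],np.pi-.037)
E
```

```text
time: 44.52
tool_pos: [0.5767, 0.1156, 0.1877]
ee_rot: [-3.131, -0.017, 3.107]
wrist_force: [-0.5, 0.3, -4.9]
width: 0.0077
t 44.52 tcp [0.5767 0.1156 0.1877] rpy [-3.131 -0.017  3.107] F [-0.5  0.3 -4.9] w 0.0077
units d [-0.54 -2.79 -0.07] turn [-0.13 -0.19  0.03]
```

```bash
python3 -m inch '[{"grip":0,"dx":-0.2,"dy":-0.7,"dz":-0.1,"rx":-0.1,"ry":-0.15,"rz":0},{"grip":0,"dx":-0.2,"dy":-0.7,"dz":0,"rx":0,"ry":0,"rz":0},{"grip":0,"dx":-0.1,"dy":-0.7,"dz":0,"rx":0,"ry":0,"rz":0},{"grip":0,"dx":0,"dy":-0.5,"dz":0,"rx":0,"ry":0,"rz":0},{"grip":0,"dx":0,"dy":0,"dz":0,"rx":0,"ry":0,"rz":0}]'
python3 - <<'E'
from h import *
o=obs(); delta([.5879,.0453,.19],np.pi-.037)
s=cams.snapshot("side"); crop(s,(258,100,418,260),3.7,"s28.png");np.save("s7.npy",s,allow_pickle=True)
t=cams.snapshot("top"); crop(t,(265,150,425,270),4.5,"t28.png")
E
```

```text
time: 45.15
tool_pos: [0.5867, 0.0436, 0.1891]
ee_rot: [-3.139, -0.005, 3.104]
wrist_force: [0.1, -0.2, -5.8]
width: 0.0083
t 45.15 tcp [0.5867 0.0436 0.1891] rpy [-3.139 -0.005  3.104] F [ 0.1 -0.2 -5.8] w 0.0083
units d [-0.04  0.07 -0.03] turn [-0.03 -0.06 -0.01]
```

View pics/s28.png

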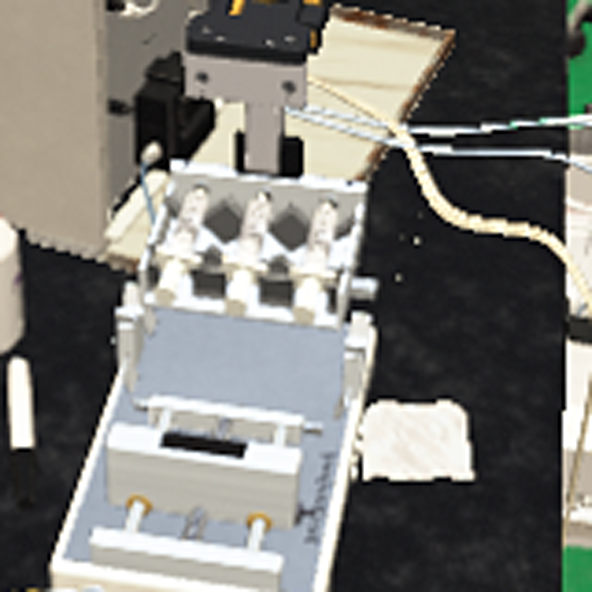

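View pics/t28.png

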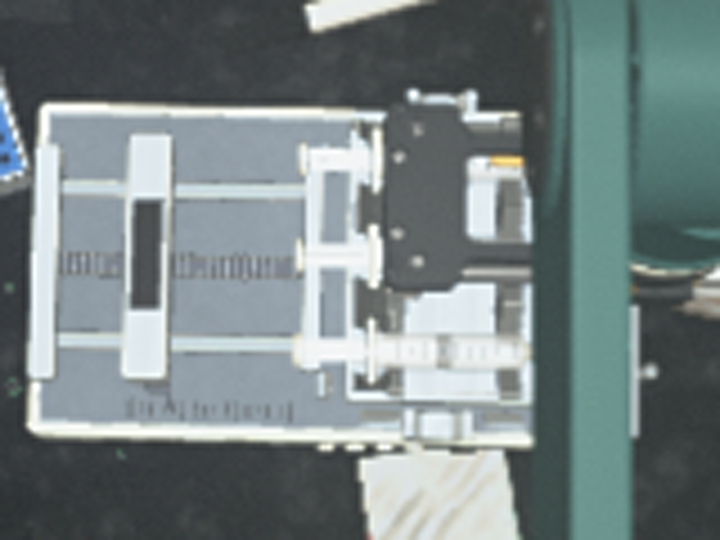

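Run:
```python
from h import *
s=np.load("s7.npy",allow_pickle=True).item()
crop(s,(290,140,370,195),9,"z4.png")
from itertools import product
L0=np.array([[62,42,0],[-62,42,0],[62,-58,40],[-62,-58,40]])/1000
g=np.array([0,-.053,.0565]); 
for dr in (0,.03,.06):
    Rm=R.from_euler('ZX',[-.037,-dr]).as_matrix()
    o=np.array([.5867,.0436,.1891])+[.001,0,0]
    print(dr,[((proj(s,o+Rm@(l-g))+.5-[290,140])*9).round(0).tolist() for l in L0])
```

```text
0 [[31.0, 370.0], [525.0, 434.0], [113.0, 14.0], [587.0, 71.0]]
0.03 [[33.0, 374.0], [525.0, 438.0], [113.0, 13.0], [588.0, 70.0]]
0.06 [[35.0, 378.0], [526.0, 443.0], [114.0, 11.0], [588.0, 68.0]]
```

View pics/z4.png

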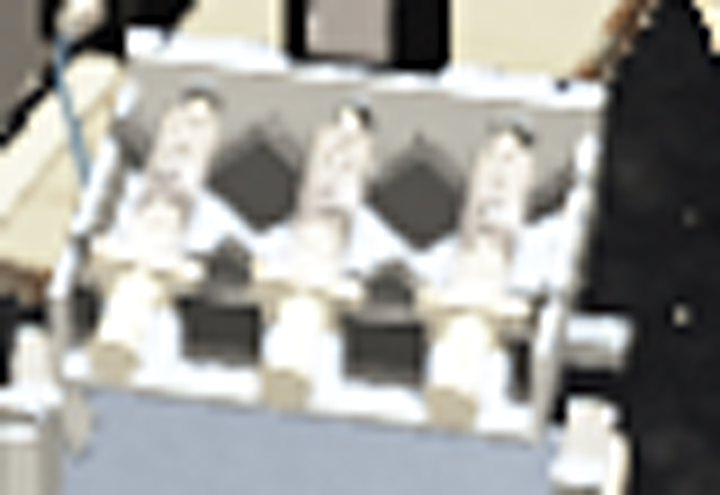

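Run:
```python
from h import *
t=cams.snapshot("top"); np.save("t8.npy",t,allow_pickle=True)
o=obs()
crop(t,(325,170,400,250),7.4,"z5.png")
c=np.array([.5867,.0436,.1891])+[.001,0,0]; Rm=R.from_euler('Z',-.037).as_matrix(); g=np.array([0,-.053,.0565])
for L in [(-62,42,0),(-62,42,12),(-62,42,5),(62,42,5),(-62,-48,40),(-41,64,28),(0,64,28),(41,64,28)]: print(L,((proj(t,c+Rm@(np.array(L)/1000-g))+.5-[325,170])*7.4).round(0))
```

```text
t 45.30 tcp [0.5868 0.0451 0.1892] rpy [-3.139 -0.005  3.106] F [ 0.6  0.7 -4.7] w 0.0079
(-62, 42, 0) [120. 504.]
(-62, 42, 12) [122. 501.]
(-62, 42, 5) [121. 503.]
(62, 42, 5) [128.  39.]
(-62, -48, 40) [480. 502.]
(-41, 64, 28) [ 40. 414.]
(0, 64, 28) [ 43. 256.]
(41, 64, 28) [ 46. 100.]
```

View pics/z5.png

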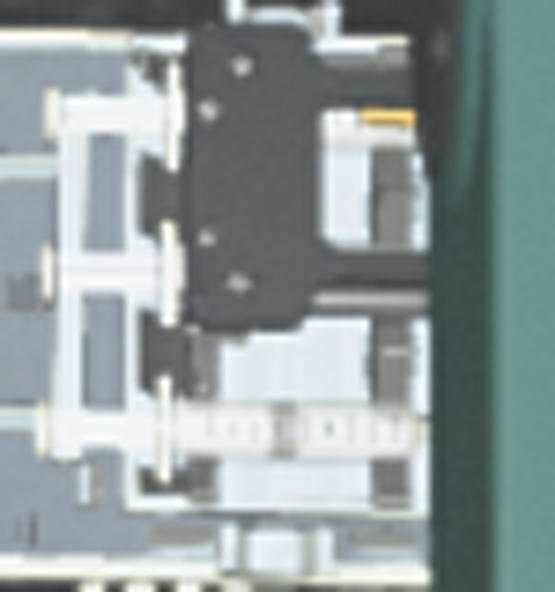

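Run:
```python
from h import *
t=np.load("t8.npy",allow_pickle=True).item(); s=np.load("s7.npy",allow_pickle=True).item()
g=np.array([0,-.053,.0565]); tcp=np.array([.5868,.0445,.1891])
T=[((40,428),(-41,64,28)),((47,272),(0,64,28)),((53,113),(41,64,28)),((410,431),(-41,-33,28)),((125,508),(-62,42,12)),((426,516),(-62,-45,12)),((167,430),(-41,31.25,34)),((171,272),(0,31.25,34)),((175,115),(41,31.25,34))]
S=[((128,30),(62,-58,40)),((607,85),(-62,-58,40)),((110,360),(41,64,28)),((285,388),(0,64,28)),((450,405),(-41,64,28))]
ob=[(t,unc(q,(325,170),7.4),l) for q,l in T]; os=[(s,unc(q,(290,140),9),l) for q,l in S]
def fit(ob,n):
    def res(p):
        Rm=R.from_euler('ZX',[p[2],-p[3]]).as_matrix()
        return np.concatenate([proj(c,tcp+[p[0],p[1],p[4]]+Rm@(np.array(l)/1000-g))-q for c,q,l in ob]+[np.array([p[4],p[3]*.1])*100])
    r=least_squares(res,[0,0,-.037,0,0],loss='soft_l1'); print(n,np.round(r.x,4)); print(np.round(r.fun[:-2].reshape(-1,2),1).tolist())
fit(ob,"T");fit(os,"S");fit(ob+os,"TS")
```

```text
T [-0.0015 -0.0018 -0.0421 -0.0105 -0.0134]
[[0.1, -0.4], [-0.3, -0.4], [-0.6, 0.2], [0.3, 0.5], [-0.6, 0.4], [3.1, 0.5], [0.1, -0.5], [-0.0, -0.3], [-0.1, -0.1]]
S [-0.0044  0.0064 -0.0356 -0.0022  0.001 ]
[[0.1, -0.1], [-0.1, 0.1], [0.3, 0.3], [-0.4, -0.4], [0.2, 0.1]]
TS [-0.0028 -0.001  -0.0417  0.003  -0.0045]
[[0.0, -0.0], [-0.4, -0.2], [-0.7, 0.3], [0.7, 0.9], [-0.5, 0.9], [3.6, 0.9], [0.1, -0.1], [0.0, -0.1], [-0.1, -0.1], [-0.1, -0.1], [-0.7, 0.2], [-0.2, 0.1], [-1.1, -0.5], [-0.6, 0.1]]
```

```bash
python3 -m inch '[{"grip":0,"dx":-0.17,"dy":0,"dz":0.3,"rx":0,"ry":-0.05,"rz":-0.06},{"grip":0,"dx":0,"dy":0,"dz":0.5,"rx":0,"ry":0,"rz":0},{"grip":0,"dx":0,"dy":0,"dz":0.5,"rx":0,"ry":0,"rz":0},{"grip":0,"dx":0,"dy":0,"dz":0,"rx":0,"ry":0,"rz":0}]'
python3 - <<'E'
from h import *
o=obs(); delta([.591,.0452,.124],np.pi-.032)
E
```

```text
time: 45.8
tool_pos: [0.5904, 0.0468, 0.153]
ee_rot: [-3.14, -0.003, 3.114]
wrist_force: [-0.1, 0.7, -4.3]
width: 0.0081
t 45.80 tcp [0.5904 0.0468 0.153 ] rpy [-3.140e+00 -3.000e-03  3.114e+00] F [-0.1  0.7 -4.3] w 0.0081
units d [-0.03 -0.06  1.16] turn [-0.02 -0.03  0.05]
```

```bash
python3 -m inch '[{"grip":0,"dx":-0.02,"dy":-0.06,"dz":0.4,"rx":0,"ry":0,"rz":0.03},{"grip":0,"dx":0,"dy":0,"dz":0.4,"rx":0,"ry":0,"rz":0},{"grip":0,"dx":0,"dy":0,"dz":0.3,"rx":0,"ry":0,"rz":0},{"grip":0,"dx":0,"dy":0,"dz":0,"rx":0,"ry":0,"rz":0}]'
python3 - <<'E'
from h import *
o=obs(); delta([.591,.0452,.1065],np.pi-.032)
t=cams.snapshot("top"); np.save("t9.npy",t,allow_pickle=True); s=cams.snapshot("side"); np.save("s9.npy",s,allow_pickle=True)
crop(t,(325,170,400,250),7.4,"z6.png"); crop(s,(278,150,378,225),8,"z7.png")
E
```

```text
time: 46.3
tool_pos: [0.5907, 0.0451, 0.1233]
ee_rot: [-3.14, -0.003, 3.111]
wrist_force: [-0.1, -0.4, -5.4]
width: 0.0073
t 46.30 tcp [0.5907 0.0451 0.1233] rpy [-3.140e+00 -3.000e-03  3.111e+00] F [-0.1 -0.4 -5.4] w 0.0073
units d [-0.01  0.01  0.67] turn [-0.02 -0.04  0.02]
```

View pics/z6.png

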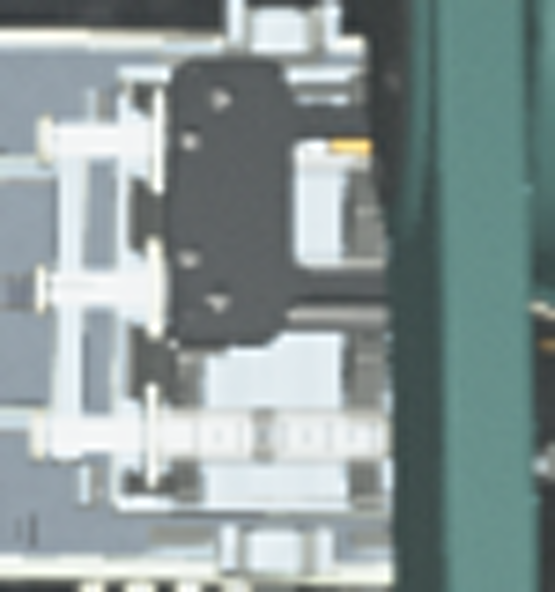

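View pics/z7.png

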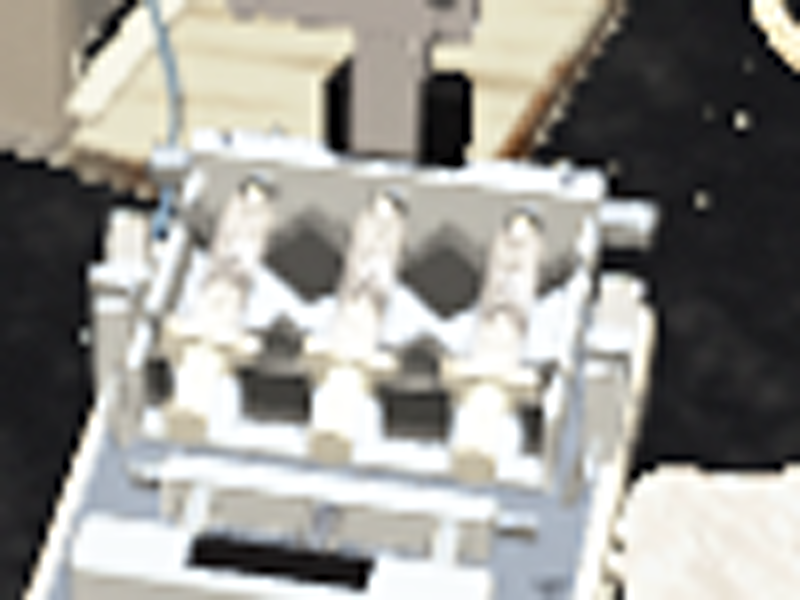

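Run:
```python
from h import *
t=np.load("t9.npy",allow_pickle=True).item(); s=np.load("s9.npy",allow_pickle=True).item()
b=(325,170)
T=[((33,436),(-41,64,28)),((40,288),(0,64,28)),((46,137),(41,64,28)),((118,503),(-62,42,12)),((153,437),(-41,31.25,34)),((156,288),(0,31.25,34)),((159,140),(41,31.25,34)),((118,72),(62,42,12))]
S=[((197,137),(62,-58,40)),((603,182),(-62,-58,40)),((188,428),(41,64,28)),((331,447),(0,64,28)),((474,466),(-41,64,28)),((145,420),(62,42,0)),((545,480),(-62,42,0))]
ob=[(t,unc(q,b,7.4),l) for q,l in T]; os=[(s,unc(q,(278,150),8),l) for q,l in S]
for n,o in(("T",ob),("S",os),("TS",ob+os)):
    p,r=fitpose(o,(.59,.096,-.037),z=.1233-.0565); print(n,np.round(p,4),r.round(1).tolist())
W=lambda q,b,z: onz(t,unc(q,b,11),z).round(4)
z1=(332,168);z2=(332,208)
for z in(.087,.101): print(z,W((340,100),z1,z),W((340,368),z2,z))
```

```text
T [ 0.5898  0.0966 -0.0364] [[0.4, -0.3], [-0.2, -0.3], [-0.6, 0.3], [-0.8, 1.6], [0.4, -0.4], [0.3, -0.3], [0.2, -0.3], [0.2, 0.5]]
S [ 0.5879  0.1024 -0.0273] [[-0.0, -1.3], [0.4, -0.7], [-0.3, -0.2], [-0.1, -0.3], [0.2, -0.3], [-1.9, 2.7], [1.2, 2.1]]
TS [ 0.5892  0.0971 -0.036 ] [[0.2, -0.1], [-0.4, -0.1], [-0.9, 0.5], [-1.0, 1.9], [0.2, -0.1], [0.0, -0.1], [-0.1, 0.0], [-0.1, 0.8], [0.1, -2.7], [0.2, -2.0], [-0.7, -1.9], [-0.6, -1.9], [-0.4, -1.8], [-2.2, 1.0], [0.7, 0.6]]
0.087 [0.6578 0.0912 0.087 ] [0.5243 0.0948 0.087 ]
0.101 [0.6553 0.0924 0.101 ] [0.5236 0.0959 0.101 ]
```

```bash
python3 -m inch '[{"grip":0,"dx":-0.04,"dy":0,"dz":0.15,"rx":0,"ry":-0.03,"rz":0},{"grip":0,"dx":0,"dy":0,"dz":0.2,"rx":0,"ry":0,"rz":0},{"grip":0,"dx":0,"dy":0,"dz":0.15,"rx":0,"ry":0,"rz":0},{"grip":0,"dx":0,"dy":0,"dz":0,"rx":0,"ry":0,"rz":0}]'
python3 - <<'E'
from h import *
o=obs(); delta([.592,.0452,.1065],np.pi-.037)
E
```

```text
time: 46.9
tool_pos: [0.5931, 0.0451, 0.1122]
ee_rot: [-3.14, 0.004, 3.111]
wrist_force: [0.4, 0.7, -5.4]
width: 0.0081
t 46.90 tcp [0.5931 0.0451 0.1122] rpy [-3.14   0.004  3.111] F [ 0.4  0.7 -5.4] w 0.0081
units d [0.04 0.   0.23] turn [-0.02  0.04  0.08]
```

```bash
python3 -m inch '[{"grip":0,"dx":0.04,"dy":0,"dz":0.12,"rx":0,"ry":0,"rz":0.06},{"grip":0,"dx":0,"dy":0,"dz":0.12,"rx":0,"ry":0,"rz":0},{"grip":0,"dx":0,"dy":0,"dz":0,"rx":0,"ry":0,"rz":0}]'
python3 - <<'E'
from h import *
o=obs(); delta([.592,.0452,.1065],np.pi-.037)
t=cams.snapshot("top"); np.save("t9.npy",t,allow_pickle=True); s=cams.snapshot("side"); np.save("s9.npy",s,allow_pickle=True)
crop(t,(325,170,400,250),7.4,"z8.png"); crop(s,(278,150,378,225),8,"z9.png")
E
```

```text
time: 47.28
tool_pos: [0.5926, 0.0451, 0.1098]
ee_rot: [-3.14, 0.006, 3.106]
wrist_force: [0.2, 0.0, -5.6]
width: 0.0075
t 47.27 tcp [0.5926 0.0451 0.1098] rpy [-3.14   0.006  3.106] F [ 0.2  0.  -5.6] w 0.0075
units d [0.02 0.   0.13] turn [-0.02  0.07  0.01]
```

View pics/z8.png

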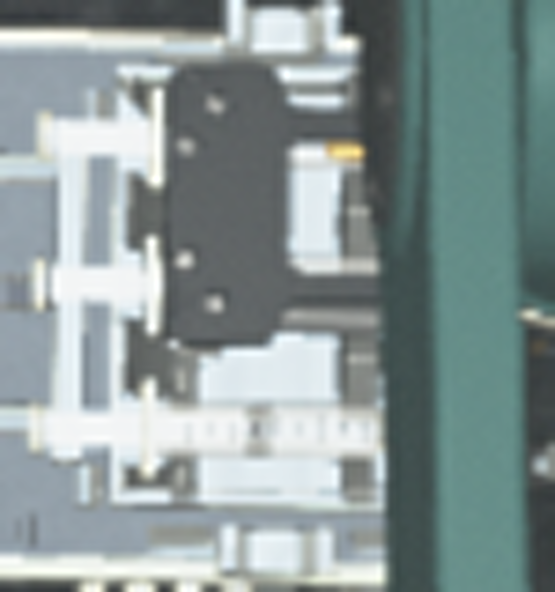

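View pics/z9.png

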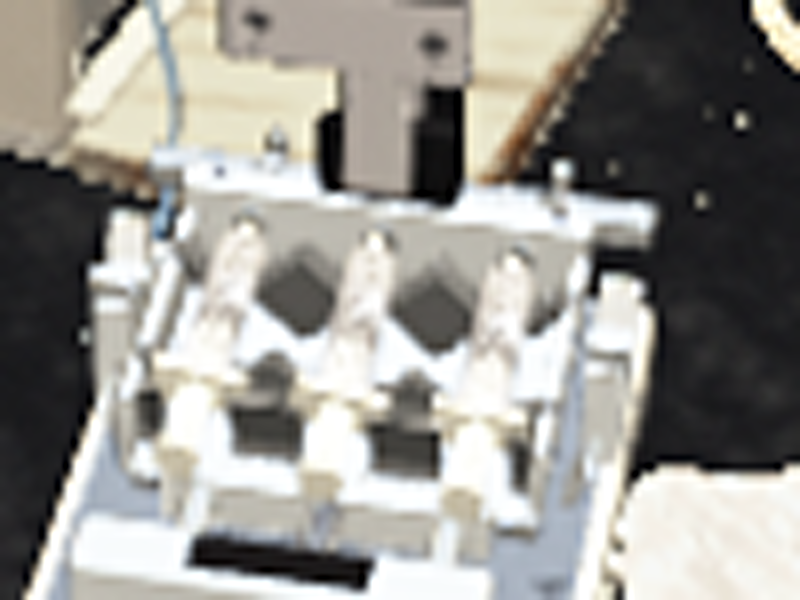

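```bash
python3 - <<'E'
from h import *
t=np.load("t9.npy",allow_pickle=True).item()
T=[((33,430),(-41,64,28)),((40,283),(0,64,28)),((46,133),(41,64,28)),((148,430),(-41,31.25,34)),((152,283),(0,31.25,34)),((157,135),(41,31.25,34))]
for z in(.05,.0533): print(fitpose([(t,unc(q,(325,170),7.4),l) for q,l in T],(.59,.096,-.037),z=z)[0].round(4))
E
python3 -m inch '[{"grip":0,"dx":0.04,"dy":0,"dz":0.1,"rx":0,"ry":0.05,"rz":0},{"grip":0,"dx":0,"dy":0,"dz":0.1,"rx":0,"ry":0,"rz":0},{"grip":0,"dx":0,"dy":0,"dz":0,"rx":0,"ry":0,"rz":0}]'
python3 - <<'E'
from h import *
o=obs(); delta([.592,.0452,.1065],np.pi-.037)
E
```

```text
[ 0.5919  0.0967 -0.0544]
[ 0.5915  0.0968 -0.0543]
time: 47.75
tool_pos: [0.593, 0.0449, 0.1094]
ee_rot: [-3.14, 0.007, 3.105]
wrist_force: [0.2, 0.0, -3.1]
width: 0.0081
t 47.75 tcp [0.593  0.0449 0.1094] rpy [-3.14   0.007  3.105] F [ 0.2  0.  -3.1] w 0.0081
units d [0.04 0.01 0.12] turn [-0.01  0.08  0.01]
```

```bash
python3 -m inch '[{"grip":0,"dx":0.08,"dy":0,"dz":-0.05,"rx":0,"ry":0.08,"rz":-0.18},{"grip":0,"dx":0,"dy":0,"dz":0.1,"rx":0,"ry":0,"rz":0},{"grip":0,"dx":0,"dy":0,"dz":0.1,"rx":0,"ry":0,"rz":0},{"grip":0,"dx":0,"dy":0,"dz":0.1,"rx":0,"ry":0,"rz":0},{"grip":0,"dx":0,"dy":0,"dz":0,"rx":0,"ry":0,"rz":0}]'
python3 - <<'E'
from h import *
o=obs(); delta([.592,.0452,.1065],np.pi-.037)
t=cams.snapshot("top"); np.save("t9.npy",t,allow_pickle=True); s=cams.snapshot("side"); np.save("s9.npy",s,allow_pickle=True)
crop(t,(325,170,400,250),7.4,"z10.png"); crop(s,(278,150,378,225),8,"z11.png")
E
```

```text
time: 48.38
tool_pos: [0.5905, 0.045, 0.1093]
ee_rot: [-3.14, 0.001, 3.123]
wrist_force: [-0.3, 0.1, -3.8]
width: 0.0074
t 48.38 tcp [0.5905 0.045  0.1093] rpy [-3.140e+00  1.000e-03  3.123e+00] F [-0.3  0.1 -3.8] w 0.0074
units d [-0.06  0.01  0.11] turn [-0.02  0.01  0.21]
```

View pics/z10.png

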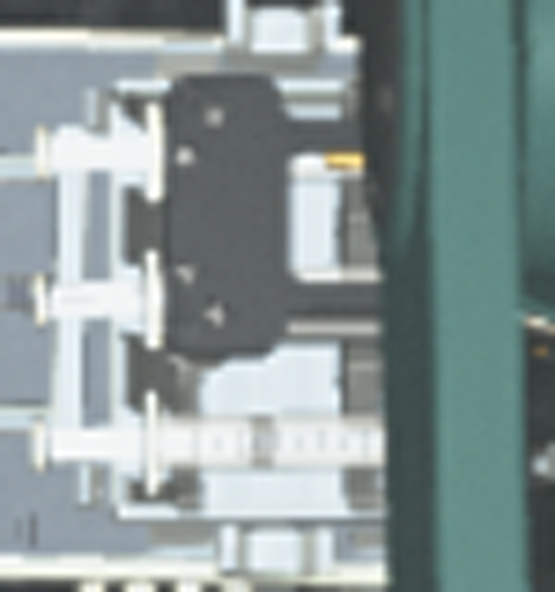

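View pics/z11.png

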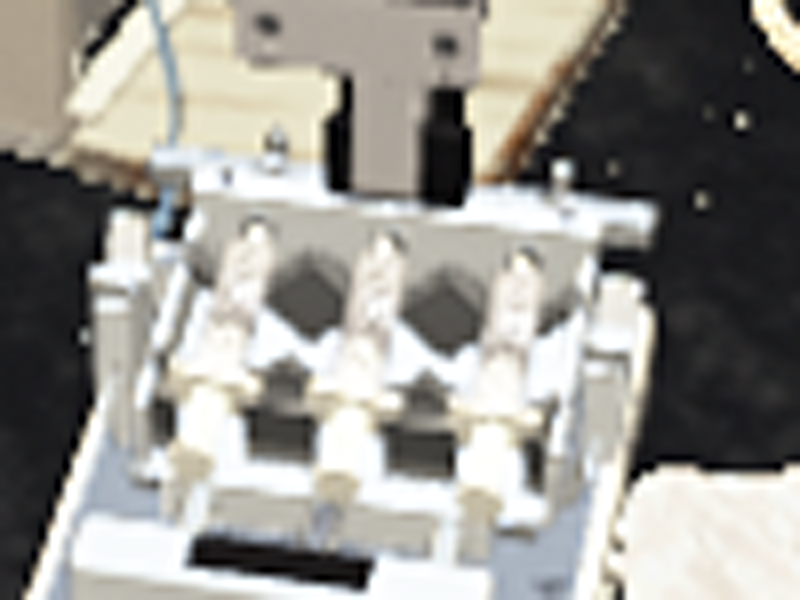

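Run:
```python
from h import *
t=np.load("t9.npy",allow_pickle=True).item()
T=[((40,444),(-41,64,28)),((40,298),(0,64,28)),((42,150),(41,64,28)),((151,443),(-41,31.25,34)),((153,298),(0,31.25,34)),((155,152),(41,31.25,34))]
for z in(.05,.0533):
    p,r=fitpose([(t,unc(q,(325,170),7.4),l) for q,l in T],(.59,.096,-.037),z=z); print(p.round(4),r.round(1).tolist())
```

```text
[ 0.5886  0.0965 -0.0324] [[-0.6, -0.1], [-0.3, -0.1], [-0.3, 0.4], [0.4, 0.1], [0.4, -0.2], [0.3, -0.0]]
[ 0.5883  0.0966 -0.0325] [[-0.6, -0.1], [-0.3, -0.1], [-0.3, 0.3], [0.4, 0.1], [0.4, -0.2], [0.3, -0.1]]
```

```bash
python3 -m inch '[{"grip":0,"dx":-0.07,"dy":0,"dz":0.1,"rx":0,"ry":0,"rz":0.05},{"grip":0,"dx":0,"dy":0,"dz":0.2,"rx":0,"ry":0,"rz":0},{"grip":0,"dx":0,"dy":0,"dz":0.25,"rx":0,"ry":0,"rz":0},{"grip":0,"dx":0,"dy":0,"dz":0.25,"rx":0,"ry":0,"rz":0}]'
python3 - <<'E'
from h import *
o=obs(); delta([.592,.0452,.1065],np.pi-.037)
E
```

```text
time: 48.98
tool_pos: [0.5907, 0.0449, 0.109]
ee_rot: [-3.139, 0.003, 3.12]
wrist_force: [-10.8, -0.3, 21.8]
width: 0.0077
t 48.98 tcp [0.5907 0.0449 0.109 ] rpy [-3.139e+00  3.000e-03  3.120e+00] F [-10.8  -0.3  21.8] w 0.0077
units d [-0.05  0.01  0.1 ] turn [-0.03  0.04  0.18]
```

Run:
```python
from h import *
o=obs()
t=cams.snapshot("top"); np.save("t9.npy",t,allow_pickle=True); s=cams.snapshot("side"); np.save("s9.npy",s,allow_pickle=True)
crop(t,(325,170,400,250),7.4,"z12.png"); crop(s,(285,175,360,225),10,"z13.png")
```

```text
t 48.98 tcp [0.5907 0.0449 0.109 ] rpy [-3.139e+00  3.000e-03  3.120e+00] F [-10.8  -0.3  21.8] w 0.0077
```

View pics/z12.png

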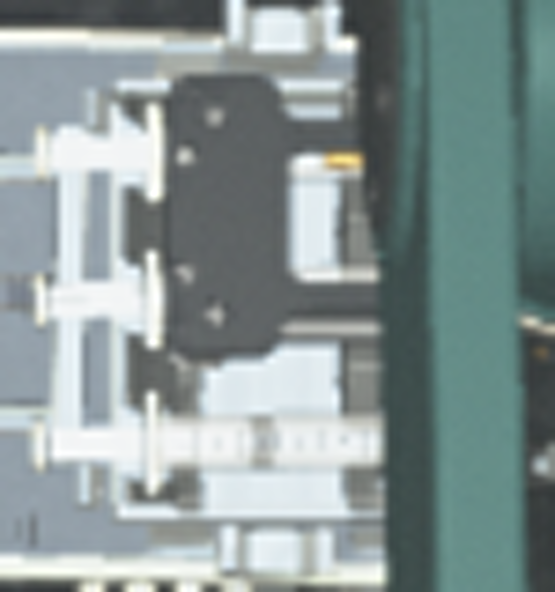

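View pics/z13.png

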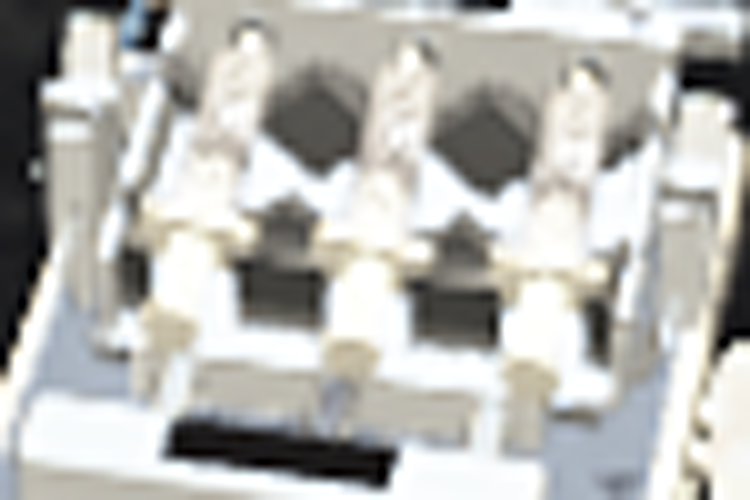

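Run:
```python
from h import *
s=np.load("s9.npy",allow_pickle=True).item()
b=(285,175)
S=[((168,330),(41,64,28)),((350,358),(0,64,28)),((529,380),(-41,64,28)),((105,345),(62,42,0)),((605,408),(-62,42,0)),((197,222),(41,33,36)),((372,247),(0,33,36)),((547,270),(-41,33,36))]
for z in (.05,.0525,.055):
  for y in(.0985,):
    Rm=R.from_euler('z',-.0325).as_matrix()
    print(z,[(((proj(s,np.array([.5886,y,z])+Rm@np.array(l)/1000)+.5-b)*10-q)).round(0).tolist() for q,l in S])
```

```text
0.05 [[-7.0, -3.0], [-11.0, -8.0], [-10.0, -6.0], [-12.0, -1.0], [12.0, 6.0], [-9.0, -9.0], [-8.0, -11.0], [-7.0, -11.0]]
0.0525 [[-7.0, -12.0], [-11.0, -16.0], [-10.0, -14.0], [-12.0, -9.0], [13.0, -2.0], [-9.0, -17.0], [-8.0, -19.0], [-6.0, -19.0]]
0.055 [[-7.0, -20.0], [-10.0, -24.0], [-9.0, -22.0], [-13.0, -17.0], [14.0, -10.0], [-9.0, -25.0], [-8.0, -27.0], [-6.0, -27.0]]
```

```bash
python3 -m inch '[{"grip":0,"dx":0,"dy":0,"dz":-0.1,"rx":0,"ry":0,"rz":0},{"grip":0.2,"dx":0,"dy":0,"dz":0,"rx":0,"ry":0,"rz":0},{"grip":0.2,"dx":0,"dy":0,"dz":0,"rx":0,"ry":0,"rz":0},{"grip":0.2,"dx":0,"dy":0,"dz":-0.3,"rx":0,"ry":0,"rz":0},{"grip":0.2,"dx":0,"dy":0,"dz":-0.8,"rx":0,"ry":0,"rz":0},{"grip":0.2,"dx":0,"dy":0,"dz":-1,"rx":0,"ry":0,"rz":0},{"grip":0.2,"dx":0,"dy":0,"dz":-0.8,"rx":0,"ry":0,"rz":0},{"grip":0.2,"dx":0,"dy":0,"dz":0,"rx":0,"ry":0,"rz":0}]'
python3 - <<'E'
from h import *
o=obs()
t=cams.snapshot("top"); np.save("t9.npy",t,allow_pickle=True); s=cams.snapshot("side"); np.save("s9.npy",s,allow_pickle=True)
crop(t,(325,170,415,250),7,"z14.png"); crop(s,(285,155,365,225),9,"z15.png")
E
```

```text
time: 50.08
tool_pos: [0.5919, 0.0453, 0.1855]
ee_rot: [-3.14, 0.005, 3.12]
wrist_force: [0.9, -0.5, 0.1]
width: 0.019
t 50.08 tcp [0.5919 0.0453 0.1855] rpy [-3.14   0.005  3.12 ] F [ 0.9 -0.5  0.1] w 0.0190
```

View pics/z14.png

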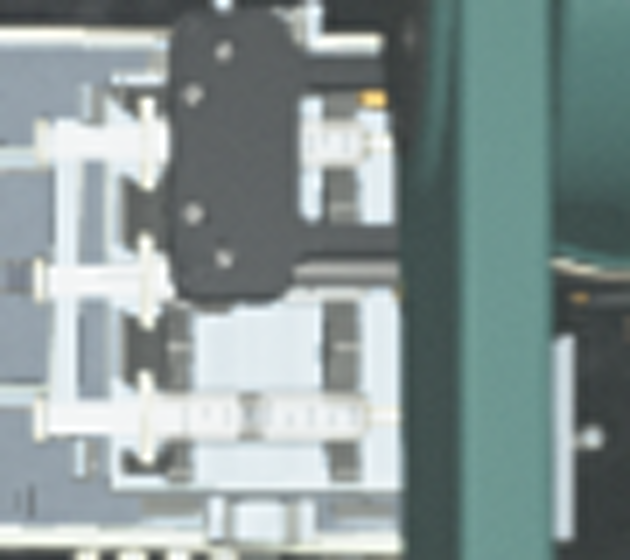

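View pics/z15.png

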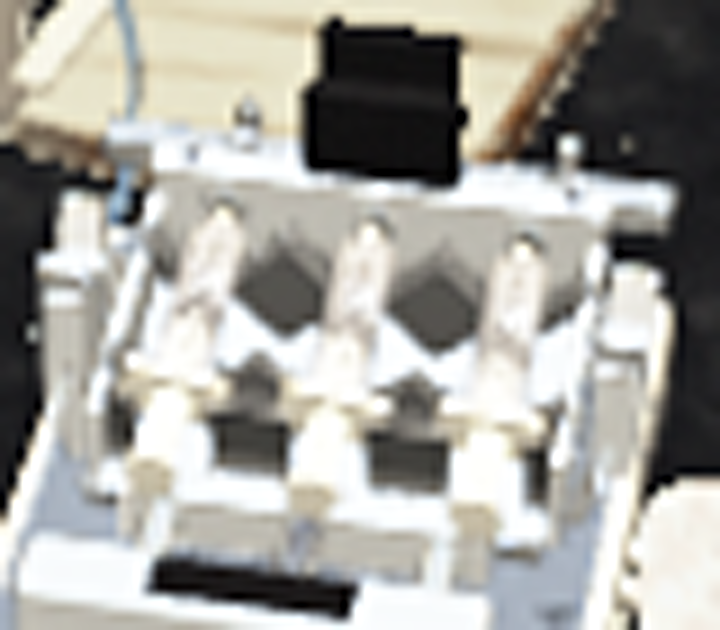

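Run:
```python
from h import *
t=np.load("t9.npy",allow_pickle=True).item(); s=np.load("s9.npy",allow_pickle=True).item()
T=[((38,417),(-41,64,28)),((40,280),(0,64,28)),((43,140),(41,64,28)),((147,416),(-41,31.25,34)),((147,279),(0,31.25,34)),((149,140),(41,31.25,34)),((362,416),(-41,-33,28))]
p,r=fitpose([(t,unc(q,(325,170),7),l) for q,l in T],(.59,.096,-.037),z=.05); print(p.round(4),r.round(1).tolist())
S=[((152,470),(41,64,28)),((315,495),(0,64,28)),((475,515),(-41,64,28)),((178,382),(41,33,36)),((337,402),(0,33,36)),((494,424),(-41,33,36)),((165,178),(62,-48,40)),((605,218),(-62,-48,40))]
for z in (.05,.0525,.055):
    Rm=R.from_euler('z',p[2]).as_matrix()
    print(z,[(((proj(s,np.array([p[0],p[1]+.002,z])+Rm@np.array(l)/1000)+.5-[285,155])*9-q)).round(0).tolist() for q,l in S])
p2,r=fitpose([(s,unc(q,(285,155),9),l) for q,l in S],(.59,.096,-.037),z=.05,zfree=True);print(p2.round(4),r.round(1).tolist())
```

```text
[ 0.5899  0.0959 -0.0264] [[-0.2, -0.1], [-0.3, -0.3], [-0.6, 0.3], [0.2, -0.0], [0.3, -0.3], [0.1, -0.0], [0.4, 0.5]]
0.05 [[-10.0, 3.0], [-13.0, -2.0], [-11.0, -1.0], [-13.0, -11.0], [-14.0, -11.0], [-12.0, -13.0], [-18.0, -19.0], [-1.0, -3.0]]
0.0525 [[-10.0, -5.0], [-13.0, -9.0], [-11.0, -8.0], [-13.0, -19.0], [-14.0, -19.0], [-11.0, -21.0], [-18.0, -26.0], [-0.0, -11.0]]
0.055 [[-10.0, -12.0], [-13.0, -16.0], [-11.0, -16.0], [-13.0, -26.0], [-13.0, -26.0], [-11.0, -28.0], [-18.0, -34.0], [0.0, -18.0]]
[ 0.5897  0.0745 -0.0218  0.028 ] [[0.8, 0.9], [0.0, 0.3], [-0.3, 0.3], [0.4, -0.4], [-0.2, -0.5], [-0.4, -0.8], [-0.5, -0.6], [0.2, 0.8]]
```

```bash
python3 -m inch '[{"grip":0.22,"dx":0,"dy":-0.8,"dz":0,"rx":0,"ry":0,"rz":0.1},{"grip":0.22,"dx":0,"dy":-0.7,"dz":0.3,"rx":0,"ry":0.05,"rz":0},{"grip":0.22,"dx":0,"dy":-0.1,"dz":0.8,"rx":0,"ry":0,"rz":0},{"grip":0.22,"dx":0,"dy":0,"dz":0.5,"rx":0,"ry":0,"rz":0},{"grip":0.22,"dx":0,"dy":0,"dz":0,"rx":0,"ry":0,"rz":0}]'
python3 - <<'E'
from h import *
o=obs(); delta([.5915,.0066,.088],np.pi-.0334)
s=cams.snapshot("side"); np.save("s9.npy",s,allow_pickle=True)
crop(s,(285,115,375,185),8,"z16.png")
E
```

```text
time: 50.8
tool_pos: [0.5868, -0.0008, 0.1361]
ee_rot: [-3.139, -0.013, 3.107]
wrist_force: [-1.4, 0.4, 0.3]
width: 0.0206
t 50.80 tcp [ 0.5868 -0.0008  0.1361] rpy [-3.139 -0.013  3.107] F [-1.4  0.4  0.3] w 0.0206
units d [-0.2   0.31  1.92] turn [-0.03 -0.15 -0.01]
```

View pics/z16.png

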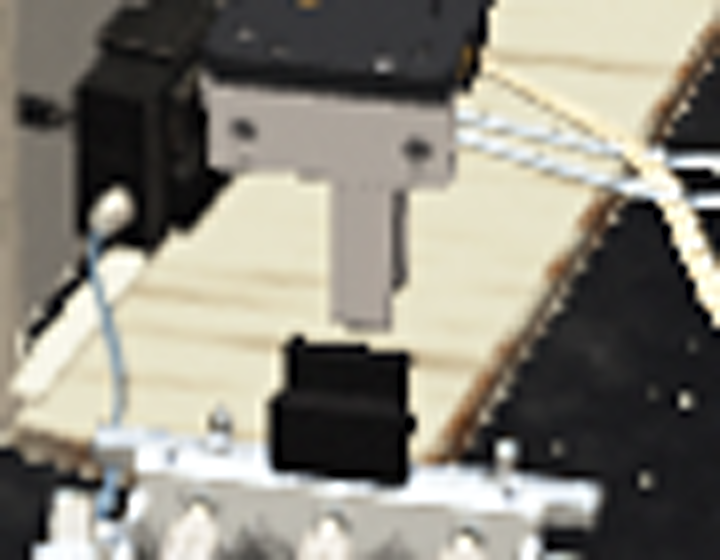

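```bash
python3 -m inch '[{"grip":0.22,"dx":-0.18,"dy":0.31,"dz":0.2,"rx":0,"ry":-0.15,"rz":0},{"grip":0.22,"dx":0,"dy":0,"dz":0,"rx":0,"ry":0,"rz":0}]'
python3 - <<'E'
from h import *
o=obs(); delta([.5915,.0066,.088],np.pi-.0334)
E
```

```text
time: 51.1
tool_pos: [0.5929, 0.0075, 0.1325]
ee_rot: [-3.139, 0.004, 3.108]
wrist_force: [0.1, 1.0, -0.2]
width: 0.0209
t 51.10 tcp [0.5929 0.0075 0.1325] rpy [-3.139  0.004  3.108] F [ 0.1  1.  -0.2] w 0.0209
units d [ 0.06 -0.03  1.78] turn [-0.03  0.05 -0.  ]
```

```bash
python3 -m inch '[{"grip":0.22,"dx":0.05,"dy":-0.03,"dz":0.4,"rx":0,"ry":0.04,"rz":0},{"grip":0.22,"dx":0,"dy":0,"dz":0.5,"rx":0,"ry":0,"rz":0},{"grip":0.22,"dx":0,"dy":0,"dz":0.5,"rx":0,"ry":0,"rz":0},{"grip":0.22,"dx":0,"dy":0,"dz":0.3,"rx":0,"ry":0,"rz":0},{"grip":0.22,"dx":0,"dy":0,"dz":0,"rx":0,"ry":0,"rz":0}]'
python3 - <<'E'
from h import *
o=obs(); delta([.5915,.0066,.088],np.pi-.0334)
s=cams.snapshot("side"); np.save("s9.npy",s,allow_pickle=True)
crop(s,(285,115,375,185),8,"z17.png")
E
```

```text
time: 51.72
tool_pos: [0.5914, 0.0071, 0.0868]
ee_rot: [-3.138, 0.0, 3.109]
wrist_force: [-0.5, 0.4, 0.5]
width: 0.0205
t 51.73 tcp [0.5914 0.0071 0.0868] rpy [-3.138  0.     3.109] F [-0.5  0.4  0.5] w 0.0205
units d [-0.01 -0.02 -0.05] turn [-0.04  0.    0.01]
```

View pics/z17.png

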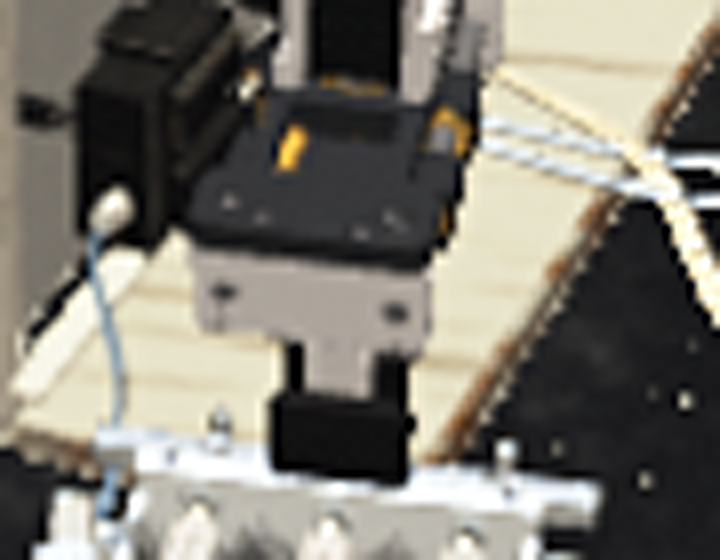

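```bash
python3 -m inch '[{"grip":0,"dx":0,"dy":0,"dz":0,"rx":0,"ry":0,"rz":0},{"grip":0,"dx":0,"dy":0,"dz":0,"rx":0,"ry":0,"rz":0},{"grip":0,"dx":0,"dy":0,"dz":0,"rx":0,"ry":0,"rz":0},{"grip":0,"dx":0,"dy":0,"dz":-0.2,"rx":0,"ry":0,"rz":0},{"grip":0,"dx":0,"dy":0,"dz":-0.4,"rx":0,"ry":0,"rz":0},{"grip":0,"dx":0,"dy":0,"dz":-0.6,"rx":0,"ry":0,"rz":0},{"grip":0,"dx":0,"dy":0,"dz":-0.7,"rx":0,"ry":0,"rz":0},{"grip":0,"dx":0,"dy":0,"dz":-0.7,"rx":0,"ry":0,"rz":0},{"grip":0,"dx":0,"dy":0,"dz":-0.6,"rx":0,"ry":0,"rz":0},{"grip":0,"dx":0,"dy":0,"dz":0,"rx":0,"ry":0,"rz":0}]'
python3 - <<'E'
from h import *
o=obs(); delta([.5907,.0963,.165],np.pi-.035)
s=cams.snapshot("side"); np.save("s9.npy",s,allow_pickle=True)
crop(s,(275,105,375,185),7,"z18.png")
E
```

```text
time: 53.02
tool_pos: [0.5932, 0.0072, 0.1768]
ee_rot: [-3.138, 0.008, 3.109]
wrist_force: [-0.5, -0.2, -1.7]
width: 0.0081
t 53.02 tcp [0.5932 0.0072 0.1768] rpy [-3.138  0.008  3.109] F [-0.5 -0.2 -1.7] w 0.0081
units d [0.22 3.56 0.46] turn [-0.04  0.09  0.03]
```

View pics/z18.png

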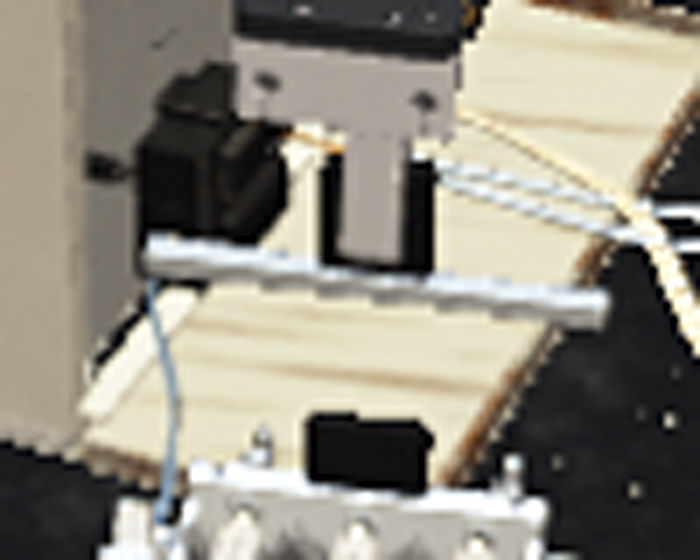

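```bash
python3 -m inch '[{"grip":0,"dx":0.05,"dy":0.5,"dz":0,"rx":0,"ry":0.05,"rz":0},{"grip":0,"dx":0.05,"dy":0.8,"dz":0,"rx":0,"ry":0,"rz":0},{"grip":0,"dx":0.05,"dy":0.8,"dz":0.1,"rx":0,"ry":0,"rz":0},{"grip":0,"dx":0.05,"dy":0.8,"dz":0.1,"rx":0,"ry":0,"rz":0},{"grip":0,"dx":0,"dy":0.5,"dz":0.2,"rx":0,"ry":0,"rz":0},{"grip":0,"dx":0,"dy":0,"dz":0,"rx":0,"ry":0,"rz":0}]'
python3 - <<'E'
from h import *
o=obs(); delta([.5912,.0963,.135],np.pi-.037)
E
```

```text
time: 53.82
tool_pos: [0.5881, 0.1005, 0.1608]
ee_rot: [-3.139, -0.006, 3.112]
wrist_force: [-0.3, -0.6, -1.0]
width: 0.0082
t 53.83 tcp [0.5881 0.1005 0.1608] rpy [-3.139 -0.006  3.112] F [-0.3 -0.6 -1. ] w 0.0082
units d [-0.14 -0.16  1.03] turn [-0.03 -0.07  0.08]
```

```bash
python3 -m inch '[{"grip":0,"dx":-0.12,"dy":-0.16,"dz":0.3,"rx":0,"ry":-0.06,"rz":0.07},{"grip":0,"dx":0,"dy":0,"dz":0.4,"rx":0,"ry":0,"rz":0},{"grip":0,"dx":0,"dy":0,"dz":0.25,"rx":0,"ry":0,"rz":0},{"grip":0,"dx":0,"dy":0,"dz":0,"rx":0,"ry":0,"rz":0}]'
python3 - <<'E'
from h import *
o=obs(); delta([.5912,.0963,.135],np.pi-.037)
s=cams.snapshot("side"); np.save("s9.npy",s,allow_pickle=True)
crop(s,(280,145,370,225),8,"z19.png")
t=cams.snapshot("top"); np.save("t9.npy",t,allow_pickle=True)
crop(t,(325,165,415,255),6.6,"z20.png")
E
```

```text
time: 54.32
tool_pos: [0.591, 0.0941, 0.1347]
ee_rot: [-3.138, -0.001, 3.103]
wrist_force: [0.4, 1.0, -0.9]
width: 0.0078
t 54.33 tcp [0.591  0.0941 0.1347] rpy [-3.138e+00 -1.000e-03  3.103e+00] F [ 0.4  1.  -0.9] w 0.0078
units d [-0.    0.09 -0.01] turn [-0.04 -0.01 -0.02]
```

View pics/z19.png

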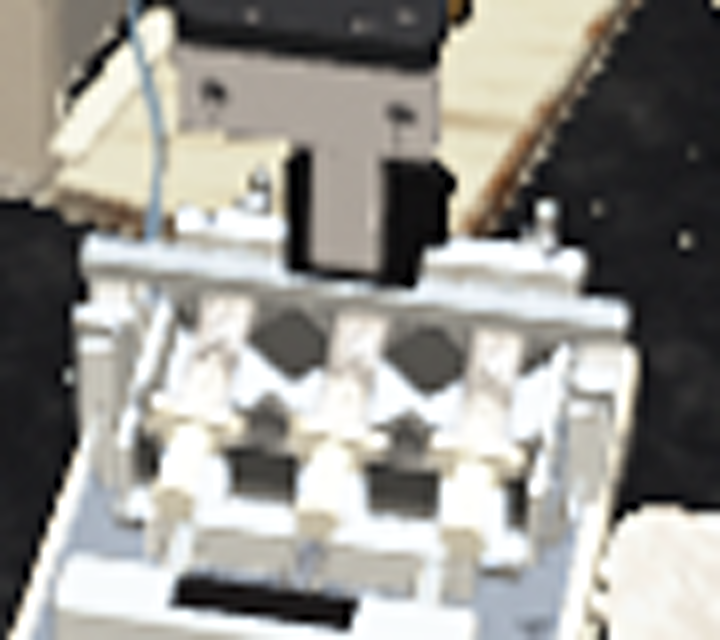

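View pics/z20.png

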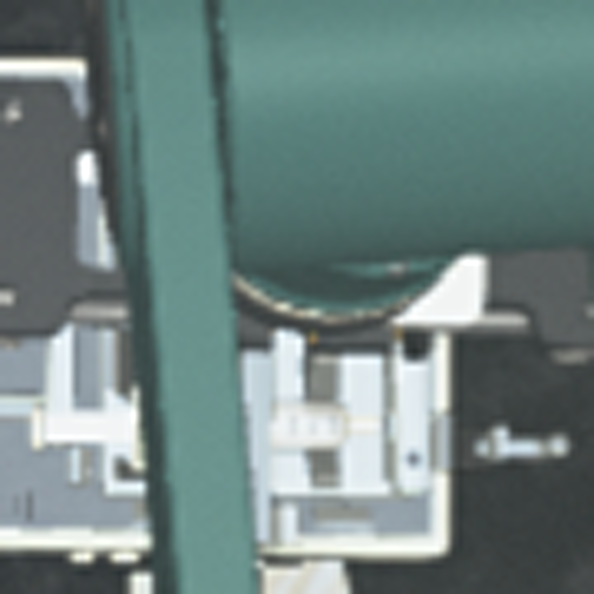

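```bash
python3 -m inch '[{"grip":0,"dx":0,"dy":0.09,"dz":0,"rx":0,"ry":0,"rz":-0.02},{"grip":0,"dx":0,"dy":0,"dz":0.1,"rx":0,"ry":0,"rz":0}]'
python3 - <<'E'
from h import *
o=obs(); delta([.5912,.0963,.118],np.pi-.037)
E
```

```text
time: 54.68
tool_pos: [0.5922, 0.0967, 0.1341]
ee_rot: [-3.138, 0.002, 3.105]
wrist_force: [-0.3, 0.5, -0.7]
width: 0.0076
t 54.67 tcp [0.5922 0.0967 0.1341] rpy [-3.138e+00  2.000e-03  3.105e+00] F [-0.3  0.5 -0.7] w 0.0076
units d [ 0.04 -0.01  0.64] turn [-0.04  0.03  0.  ]
```

```bash
python3 -m inch '[{"grip":0,"dx":0.04,"dy":0,"dz":0.2,"rx":0,"ry":0,"rz":0},{"grip":0,"dx":0,"dy":0,"dz":0.2,"rx":0,"ry":0,"rz":0},{"grip":0,"dx":0,"dy":0,"dz":0.2,"rx":0,"ry":0,"rz":0},{"grip":0,"dx":0,"dy":0,"dz":0.05,"rx":0,"ry":0,"rz":0}]'
python3 - <<'E'
from h import *
o=obs(); delta([.5912,.0963,.118],np.pi-.037)
s=cams.snapshot("side"); np.save("s9.npy",s,allow_pickle=True)
crop(s,(280,145,370,225),8,"z21.png")
E
```

```text
time: 55.18
tool_pos: [0.5914, 0.0968, 0.1189]
ee_rot: [-3.138, 0.004, 3.105]
wrist_force: [-3.0, 0.2, 7.3]
width: 0.0074
t 55.17 tcp [0.5914 0.0968 0.1189] rpy [-3.138  0.004  3.105] F [-3.   0.2  7.3] w 0.0074
units d [ 0.01 -0.02  0.04] turn [-0.04  0.04  0.  ]
```

View pics/z21.png

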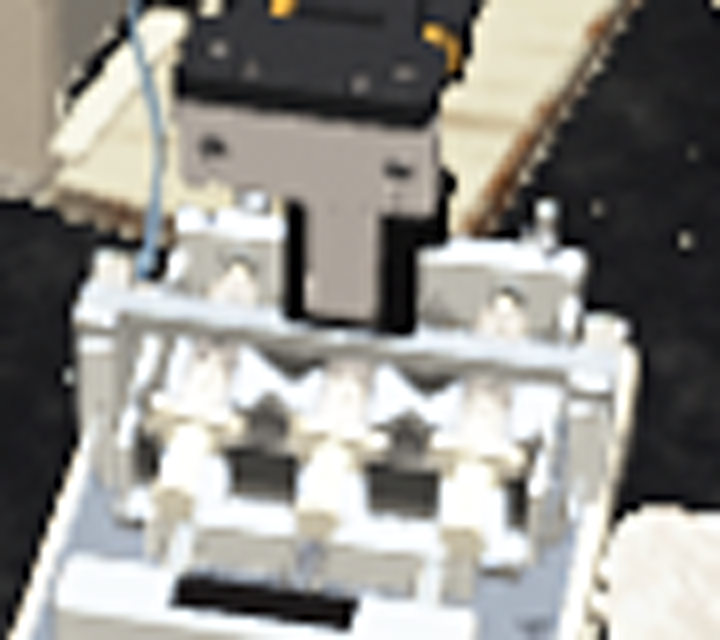

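```bash
python3 -m inch '[{"grip":0,"dx":0,"dy":0,"dz":-0.05,"rx":0,"ry":0,"rz":0},{"grip":0.22,"dx":0,"dy":0,"dz":0,"rx":0,"ry":0,"rz":0},{"grip":0.22,"dx":0,"dy":0,"dz":0,"rx":0,"ry":0,"rz":0},{"grip":0.22,"dx":0,"dy":0,"dz":-0.3,"rx":0,"ry":0,"rz":0},{"grip":0.22,"dx":0,"dy":0,"dz":-0.7,"rx":0,"ry":0,"rz":0},{"grip":0.22,"dx":0,"dy":0,"dz":-1,"rx":0,"ry":0,"rz":0},{"grip":0.22,"dx":0,"dy":0,"dz":-0.7,"rx":0,"ry":0,"rz":0},{"grip":0,"dx":0,"dy":0.7,"dz":-0.2,"rx":0,"ry":0,"rz":0},{"grip":0,"dx":0,"dy":0.9,"dz":0,"rx":0,"ry":0,"rz":0},{"grip":0,"dx":0,"dy":1,"dz":0,"rx":0,"ry":0,"rz":0},{"grip":0,"dx":0,"dy":1,"dz":0,"rx":0,"ry":0,"rz":0},{"grip":0,"dx":0,"dy":1,"dz":0,"rx":0,"ry":0,"rz":0}]'
python3 - <<'E'
from h import *
o=obs(); delta([.596,.275,.19],np.pi-.037)
s=cams.snapshot("side"); np.save("s9.npy",s,allow_pickle=True)
crop(s,(270,145,370,275),4.6,"z22.png")
t=cams.snapshot("top"); np.save("t9.npy",t,allow_pickle=True)
crop(t,(265,165,415,255),5.2,"z23.png")
E
```

```text
time: 56.72
tool_pos: [0.5958, 0.2185, 0.1983]
ee_rot: [-3.141, 0.007, 3.104]
wrist_force: [0.0, -0.1, 0.0]
width: 0.0004
t 56.73 tcp [0.5958 0.2185 0.1983] rpy [-3.141  0.007  3.104] F [ 0.  -0.1  0. ] w 0.0004
units d [0.08 2.26 0.33] turn [-0.01  0.08 -0.01]
```

View pics/z22.png

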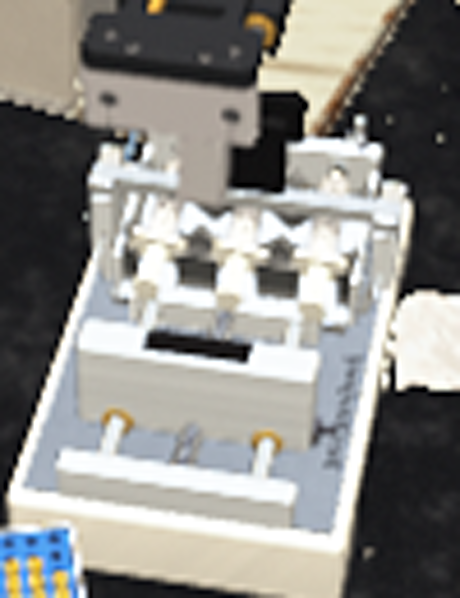

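View pics/z23.png

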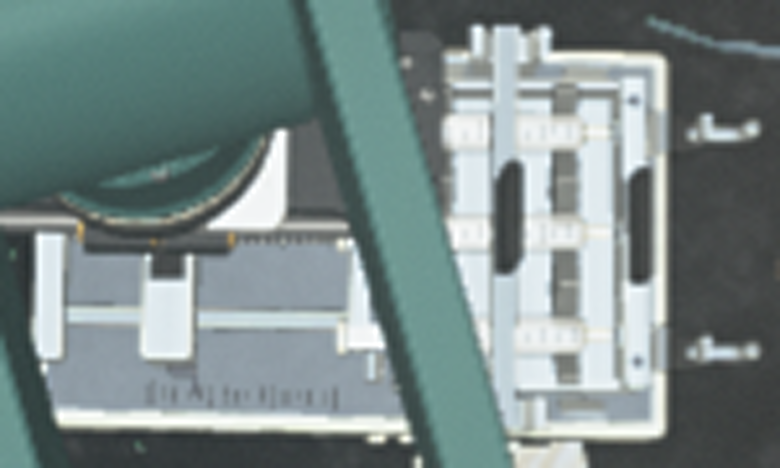

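```bash
python3 -m inch '[{"grip":0,"dx":0,"dy":0.9,"dz":0,"rx":0,"ry":0.07,"rz":0},{"grip":0,"dx":0,"dy":0.9,"dz":0,"rx":0,"ry":0,"rz":0},{"grip":0,"dx":0,"dy":0.5,"dz":0.1,"rx":0,"ry":0,"rz":0},{"grip":0,"dx":0,"dy":0,"dz":0.5,"rx":0,"ry":0,"rz":0},{"grip":0,"dx":0,"dy":0,"dz":0,"rx":0,"ry":0,"rz":0}]'
python3 - <<'E'
from h import *
o=obs(); delta([.596,.275,.096],np.pi-.037)
s=cams.snapshot("side"); np.save("s9.npy",s,allow_pickle=True)
crop(s,(260,145,370,295),4,"z24.png")
E
```

```text
time: 57.45
tool_pos: [0.5966, 0.2786, 0.1802]
ee_rot: [-3.138, -0.003, 3.107]
wrist_force: [0.2, -0.3, 0.0]
width: 0.0003
t 57.45 tcp [0.5966 0.2786 0.1802] rpy [-3.138e+00 -3.000e-03  3.107e+00] F [ 0.2 -0.3  0. ] w 0.0003
units d [ 0.01 -0.13  3.37] turn [-0.04 -0.03  0.03]
```

View pics/z24.png

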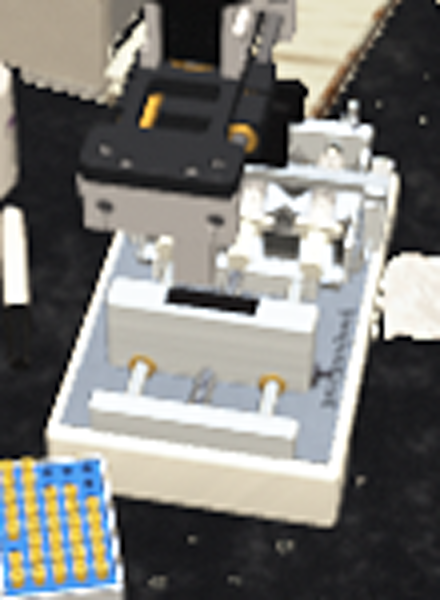

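```bash
python3 -m inch '[{"grip":0,"dx":0.12,"dy":0,"dz":0.6,"rx":0,"ry":0,"rz":0},{"grip":0,"dx":0,"dy":0,"dz":0.9,"rx":0,"ry":0,"rz":0},{"grip":0,"dx":0,"dy":0,"dz":0.9,"rx":0,"ry":0,"rz":0},{"grip":0,"dx":0,"dy":0,"dz":0.6,"rx":0,"ry":0,"rz":0},{"grip":0,"dx":0,"dy":0,"dz":0.1,"rx":0,"ry":0,"rz":0},{"grip":0,"dx":0,"dy":0,"dz":0,"rx":0,"ry":0,"rz":0}]'
python3 - <<'E'
from h import *
o=obs(); delta([.593,.255,.096],np.pi-.037)
s=cams.snapshot("side"); np.save("s9.npy",s,allow_pickle=True)
crop(s,(260,145,370,295),4,"z25.png")
E
```

```text
time: 58.25
tool_pos: [0.5936, 0.2756, 0.1]
ee_rot: [-3.138, -0.001, 3.103]
wrist_force: [0.3, -0.1, 0.3]
width: 0.0003
t 58.25 tcp [0.5936 0.2756 0.1   ] rpy [-3.138e+00 -1.000e-03  3.103e+00] F [ 0.3 -0.1  0.3] w 0.0003
units d [-0.01 -0.82  0.16] turn [-0.04 -0.01 -0.02]
```

View pics/z25.png

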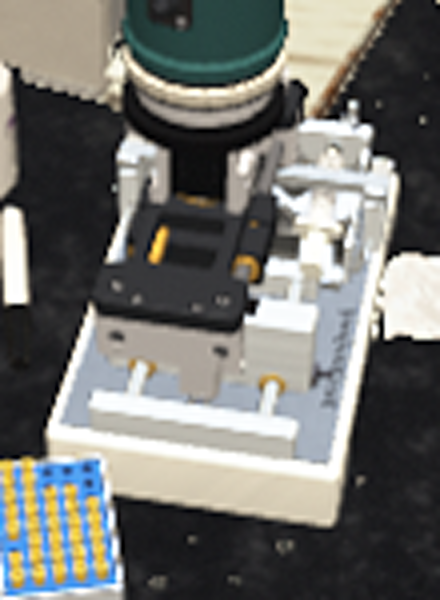

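```bash
python3 -m inch '[{"grip":0,"dx":0,"dy":-0.3,"dz":0.1,"rx":0,"ry":0,"rz":0},{"grip":0,"dx":0,"dy":-0.2,"dz":0,"rx":0,"ry":0,"rz":0},{"grip":0,"dx":0,"dy":-0.2,"dz":0,"rx":0,"ry":0,"rz":0},{"grip":0,"dx":0,"dy":-0.2,"dz":0,"rx":0,"ry":0,"rz":0}]'; python3 -c "
from h import *
obs()"; python3 -m inch '[{"grip":0,"dx":0,"dy":-0.2,"dz":0,"rx":0,"ry":0,"rz":0},{"grip":0,"dx":0,"dy":-0.2,"dz":0,"rx":0,"ry":0,"rz":0}]'
```

```text
time: 58.8
tool_pos: [0.5941, 0.2521, 0.1003]
ee_rot: [-3.14, 0.004, 3.103]
wrist_force: [0.1, -0.6, -0.3]
width: 0.0008
t 58.80 tcp [0.5941 0.2521 0.1003] rpy [-3.14   0.004  3.103] F [ 0.1 -0.6 -0.3] w 0.0008
time: 59.05
tool_pos: [0.5939, 0.2469, 0.1005]
ee_rot: [3.132, 0.005, 3.105]
wrist_force: [1.4, 7.4, -1.5]
width: 0.0007
```

Run:
```python
from h import *
t=np.load("t3.npy",allow_pickle=True).item()
a=[onz(t,unc(q,(265,165),6.6),.106) for q in((252,100),(244,456),(193,98),(178,455))]
print(np.round(a,4)); m=(a[0]+a[1])/2; mb=(a[2]+a[3])/2; print(m,mb)
o=obs()
s=cams.snapshot("side"); np.save("s9.npy",s,allow_pickle=True); crop(s,(285,175,365,240),9,"z26.png")
t=cams.snapshot("top"); np.save("t9.npy",t,allow_pickle=True); crop(t,(265,165,415,255),5.2,"z27.png")
```

```text
[[0.6501 0.2149 0.106 ]
 [0.54   0.2185 0.106 ]
 [0.651  0.2331 0.106 ]
 [0.5406 0.2387 0.106 ]]
[0.59503278 0.21671495 0.106     ] [0.5957943 0.2359111 0.106    ]
t 59.05 tcp [0.5939 0.2469 0.1005] rpy [3.132 0.005 3.105] F [ 1.4  7.4 -1.5] w 0.0007
```

View pics/z26.png

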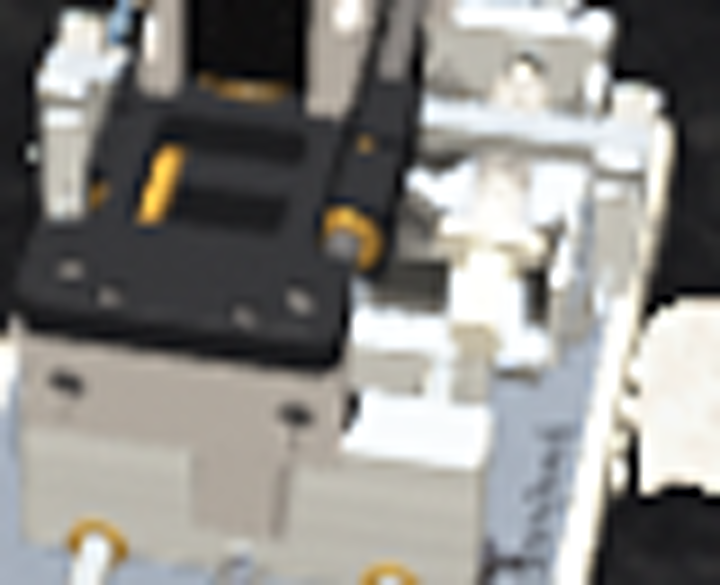

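View pics/z27.png

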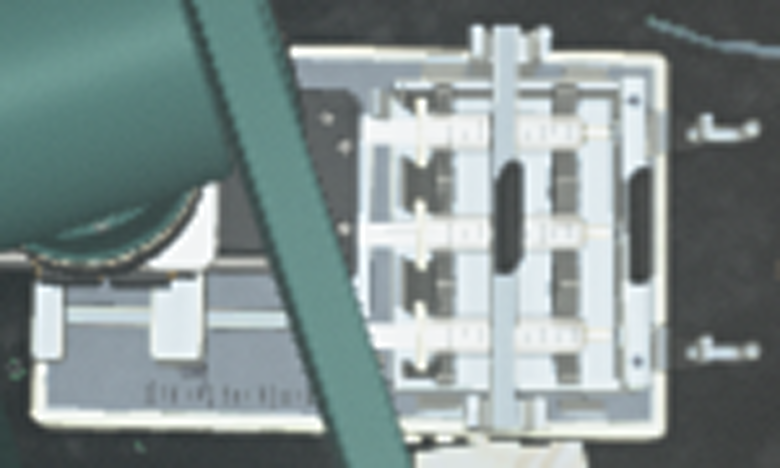

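```bash
python3 -m inch '[{"grip":0,"dx":0,"dy":-0.3,"dz":0.02,"rx":0.05,"ry":0,"rz":0},{"grip":0,"dx":0,"dy":-0.3,"dz":0.02,"rx":0.05,"ry":0,"rz":0},{"grip":0,"dx":0,"dy":-0.3,"dz":0.02,"rx":0,"ry":0,"rz":0},{"grip":0,"dx":0,"dy":-0.3,"dz":0,"rx":0,"ry":0,"rz":0}]'; python3 -c "
from h import *
obs()"
```

```text
time: 59.65
tool_pos: [0.5932, 0.2302, 0.1008]
ee_rot: [3.113, 0.01, 3.111]
wrist_force: [2.1, 8.9, -1.7]
width: 0.0002
t 59.65 tcp [0.5932 0.2302 0.1008] rpy [3.113 0.01  3.111] F [ 2.1  8.9 -1.7] w 0.0002
```

```bash
python3 -m inch '[{"grip":0,"dx":0,"dy":-0.3,"dz":0.02,"rx":0.15,"ry":0,"rz":0},{"grip":0,"dx":0,"dy":-0.3,"dz":0.02,"rx":0.15,"ry":0,"rz":0},{"grip":0,"dx":0,"dy":-0.3,"dz":0.02,"rx":0.1,"ry":0,"rz":0},{"grip":0,"dx":0,"dy":-0.3,"dz":0,"rx":0.1,"ry":0,"rz":0}]'
python3 - <<'E'
from h import *
obs()
s=cams.snapshot("side"); np.save("s9.npy",s,allow_pickle=True); crop(s,(285,175,365,240),9,"z28.png")
t=cams.snapshot("top"); np.save("t9.npy",t,allow_pickle=True); crop(t,(285,170,375,250),8,"z29.png")
E
```

```text
time: 60.15
tool_pos: [0.5925, 0.2133, 0.1007]
ee_rot: [3.13, 0.014, 3.117]
wrist_force: [1.6, 7.5, -2.2]
width: 0.0002
t 60.15 tcp [0.5925 0.2133 0.1007] rpy [3.13  0.014 3.117] F [ 1.6  7.5 -2.2] w 0.0002
```

View pics/z28.png

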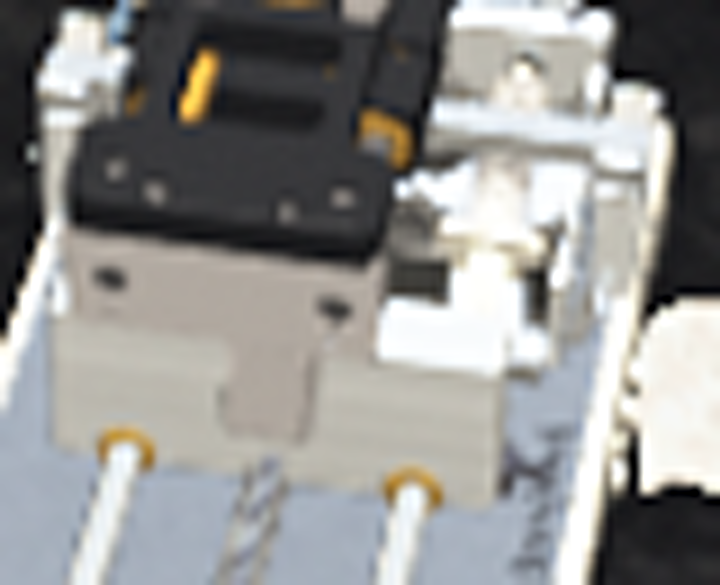

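View pics/z29.png

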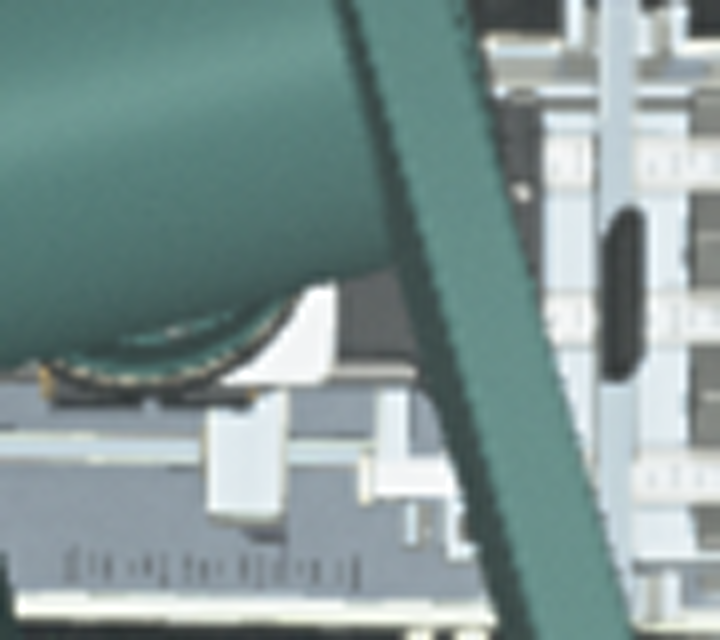

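```bash
cat > gap.py <<'E'
from h import *
import sys
t=np.load("t9.npy",allow_pickle=True).item()
def gap(pf,pt,box,f):
    a=onz(t,unc(pf,box,f),.106); b=onz(t,unc(pt,box,f),.078+.0075)
    u=np.array([.036,.9994]); return (a-b)[:2]@u*1000,a,b
if __name__=="__main__": print(gap((287,480),(361,478),(285,170),8))
E
python3 gap.py
```

```text
(np.float64(18.931073993595604), array([0.54769152, 0.18037926, 0.106     ]), array([0.54942659, 0.16137432, 0.0855    ]))
```

```bash
python3 -m inch '[{"grip":0,"dx":0,"dy":-0.3,"dz":0.02,"rx":0.1,"ry":0,"rz":0},{"grip":0,"dx":0,"dy":-0.3,"dz":0.02,"rx":0.1,"ry":0,"rz":0},{"grip":0,"dx":0,"dy":-0.25,"dz":0.02,"rx":0.05,"ry":0,"rz":0}]'
python3 - <<'E'
from h import *
obs()
s=cams.snapshot("side"); np.save("s9.npy",s,allow_pickle=True); crop(s,(285,175,365,240),9,"z30.png")
t=cams.snapshot("top"); np.save("t9.npy",t,allow_pickle=True); crop(t,(300,205,360,245),13,"z31.png")
E
```

```text
time: 60.62
tool_pos: [0.592, 0.2015, 0.1006]
ee_rot: [3.133, 0.017, 3.121]
wrist_force: [-0.3, 7.6, -0.3]
width: 0.0006
t 60.62 tcp [0.592  0.2015 0.1006] rpy [3.133 0.017 3.121] F [-0.3  7.6 -0.3] w 0.0006
```

View pics/z31.png

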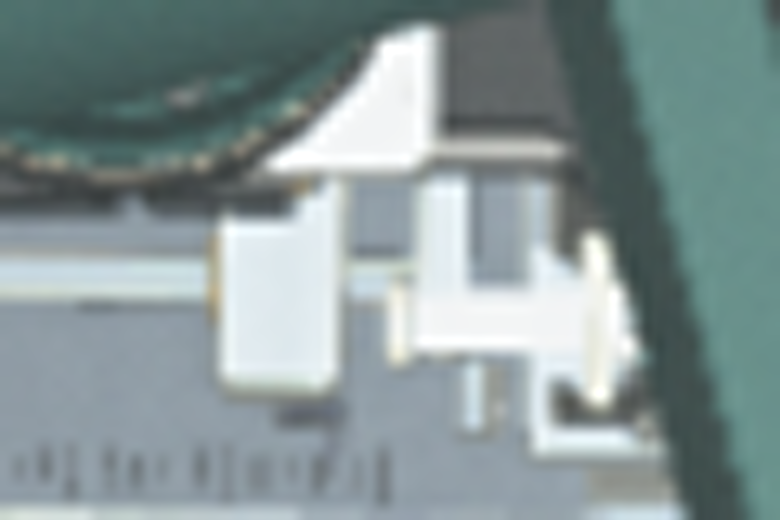

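View pics/z30.png

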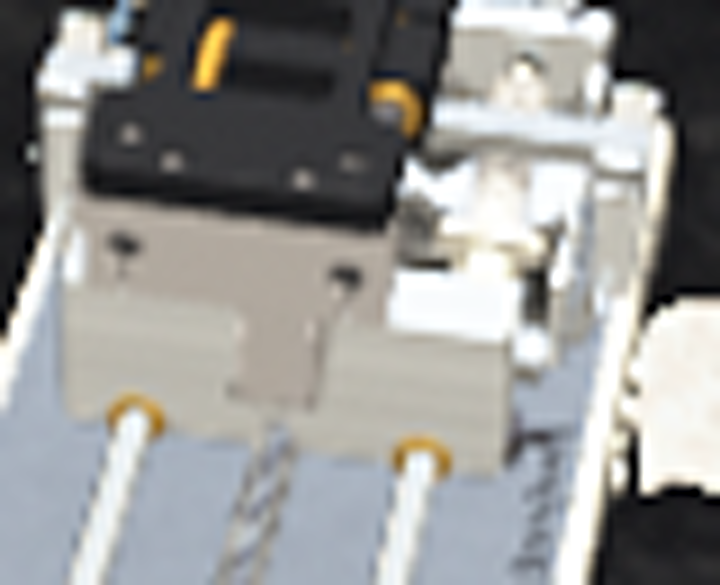

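```bash
python3 -c "
from gap import *
print(gap((340,330),(389,325),(300,205),13))"
```

```text
(np.float64(7.887625281650103), array([0.54675409, 0.16976834, 0.106     ]), array([0.54891892, 0.161798  , 0.0855    ]))
```

```bash
python3 -m inch '[{"grip":0,"dx":0,"dy":-0.2,"dz":0.02,"rx":0.05,"ry":0,"rz":0.1},{"grip":0,"dx":0,"dy":-0.12,"dz":0,"rx":0.05,"ry":0,"rz":0.1}]'
python3 - <<'E'
from h import *
obs()
t=cams.snapshot("top"); np.save("t9.npy",t,allow_pickle=True); crop(t,(300,205,360,245),13,"z32.png")
E
```

```text
time: 60.98
tool_pos: [0.5921, 0.199, 0.1007]
ee_rot: [3.13, 0.019, 3.105]
wrist_force: [1.5, 5.7, -2.4]
width: 0.0003
t 60.98 tcp [0.5921 0.199  0.1007] rpy [3.13  0.019 3.105] F [ 1.5  5.7 -2.4] w 0.0003
```

View pics/z32.png

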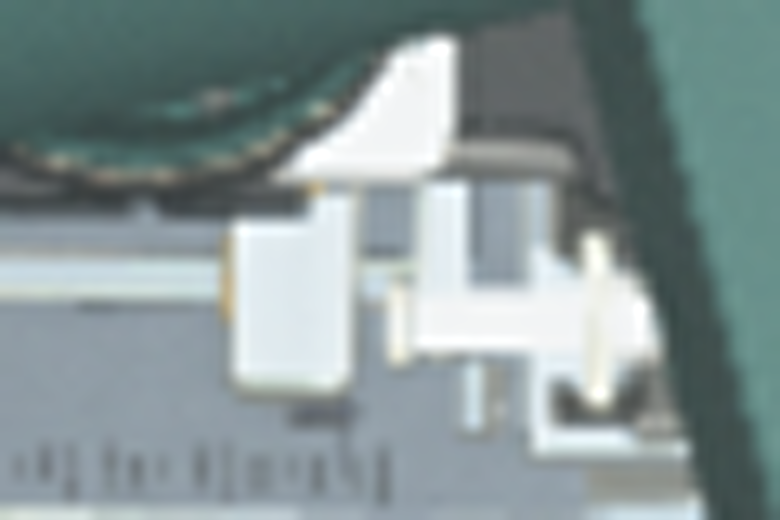

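```bash
python3 -m inch '[{"grip":0,"dx":0,"dy":-0.15,"dz":0,"rx":0.05,"ry":0,"rz":0},{"grip":0,"dx":0,"dy":-0.15,"dz":0,"rx":0.05,"ry":0,"rz":0}]'
python3 - <<'E'
from h import *
obs()
t=cams.snapshot("top"); np.save("t9.npy",t,allow_pickle=True); crop(t,(300,205,360,245),13,"z33.png")
E
```

```text
time: 61.28
tool_pos: [0.5921, 0.1974, 0.1007]
ee_rot: [3.127, 0.02, 3.108]
wrist_force: [0.3, 6.4, -1.3]
width: 0.0005
t 61.27 tcp [0.5921 0.1974 0.1007] rpy [3.127 0.02  3.108] F [ 0.3  6.4 -1.3] w 0.0005
```

View pics/z33.png

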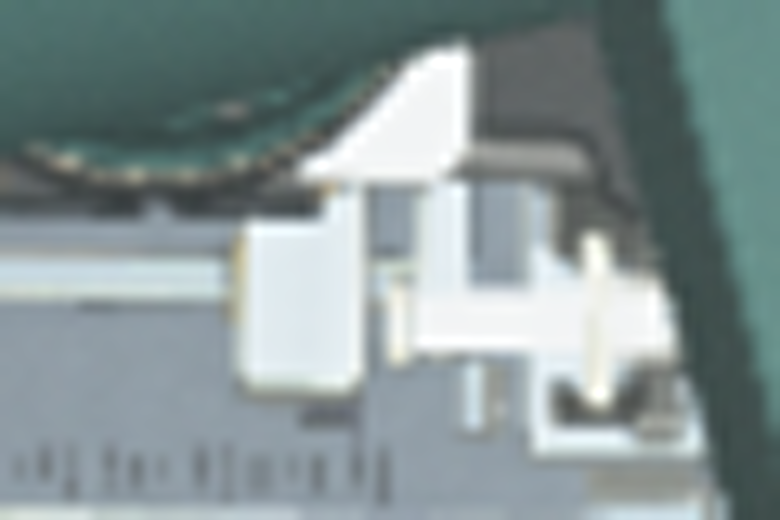

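```bash
python3 -c "
from gap import *
print(gap((364,330),(388,325),(300,205),13)[0])"
python3 -m inch '[{"grip":0,"dx":0,"dy":-0.15,"dz":0,"rx":0.05,"ry":0,"rz":0},{"grip":0,"dx":0,"dy":-0.12,"dz":0,"rx":0.05,"ry":0,"rz":0}]'
python3 - <<'E'
from h import *
obs()
t=cams.snapshot("top"); np.save("t9.npy",t,allow_pickle=True); crop(t,(300,205,360,245),13,"z34.png")
E
```

```text
4.0150606899094745
time: 61.58
tool_pos: [0.592, 0.1964, 0.1007]
ee_rot: [3.124, 0.022, 3.11]
wrist_force: [1.0, 6.5, -1.7]
width: 0.0006
t 61.58 tcp [0.592  0.1964 0.1007] rpy [3.124 0.022 3.11 ] F [ 1.   6.5 -1.7] w 0.0006
```

View pics/z34.png

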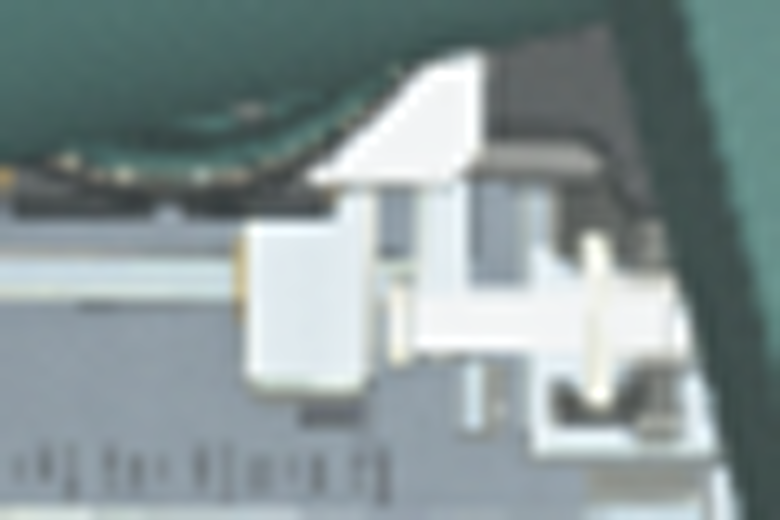

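```bash
python3 -m inch '[{"grip":0,"dx":0,"dy":-0.13,"dz":0,"rx":0.1,"ry":0,"rz":0},{"grip":0,"dx":0,"dy":-0.12,"dz":0,"rx":0.05,"ry":0,"rz":0}]'
python3 - <<'E'
from h import *
obs()
t=cams.snapshot("top"); np.save("t9.npy",t,allow_pickle=True); crop(t,(300,205,360,245),13,"z35.png")
s=cams.snapshot("side"); np.save("s9.npy",s,allow_pickle=True); crop(s,(310,185,365,235),13,"z36.png")
E
```

```text
time: 61.88
tool_pos: [0.5919, 0.1961, 0.1007]
ee_rot: [3.125, 0.024, 3.113]
wrist_force: [0.7, 7.0, -1.3]
width: 0.0007
t 61.88 tcp [0.5919 0.1961 0.1007] rpy [3.125 0.024 3.113] F [ 0.7  7.  -1.3] w 0.0007
```

View pics/z35.png

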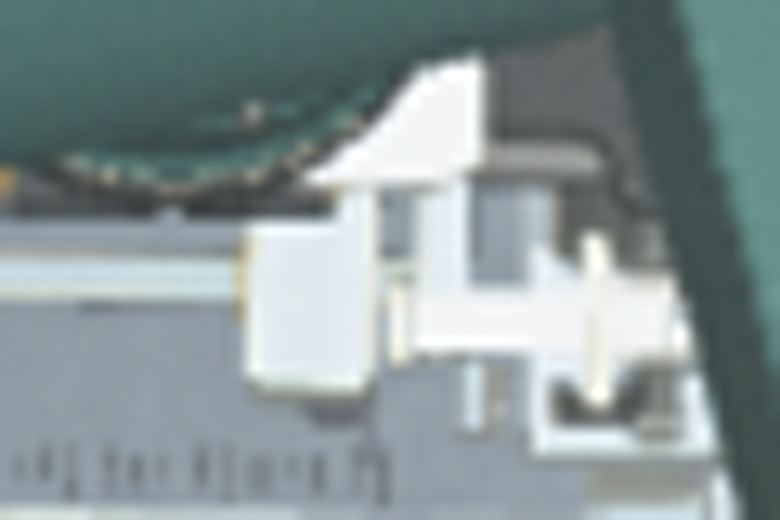

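View pics/z36.png

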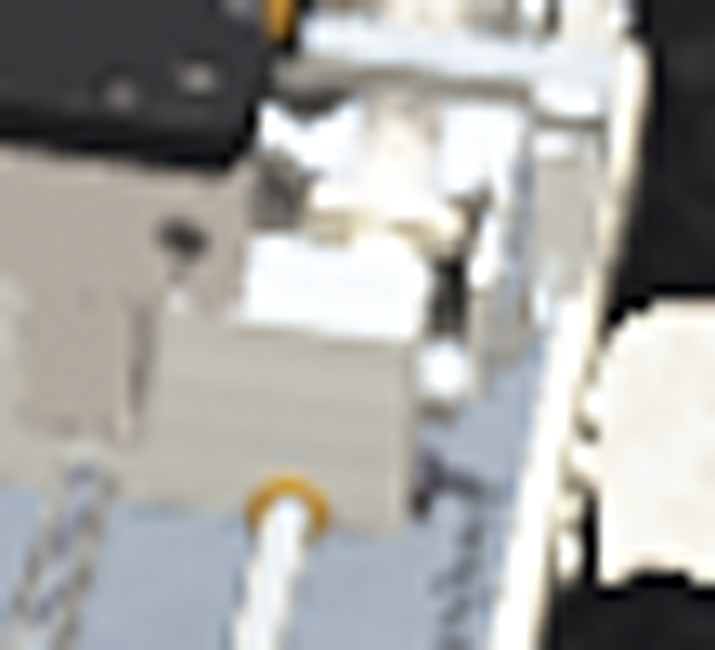

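```bash
python3 -m inch '[{"grip":0,"dx":0,"dy":-0.14,"dz":0,"rx":0.05,"ry":0,"rz":0}]';  python3 -m inch '[{"grip":0,"dx":0,"dy":-0.14,"dz":0,"rx":0.05,"ry":0,"rz":0}]'
python3 - <<'E'
from h import *
obs()
t=cams.snapshot("top"); np.save("t9.npy",t,allow_pickle=True); crop(t,(300,205,360,245),13,"z37.png")
E
```

```text
time: 62.1
tool_pos: [0.5919, 0.1956, 0.1007]
ee_rot: [3.123, 0.024, 3.114]
wrist_force: [1.8, 7.6, -2.6]
width: 0.0008
time: 62.22
tool_pos: [0.5919, 0.1951, 0.1008]
ee_rot: [3.122, 0.025, 3.115]
wrist_force: [1.1, 6.7, -1.4]
width: 0.0004
t 62.23 tcp [0.5919 0.1951 0.1008] rpy [3.122 0.025 3.115] F [ 1.1  6.7 -1.4] w 0.0004
```

View pics/z37.png

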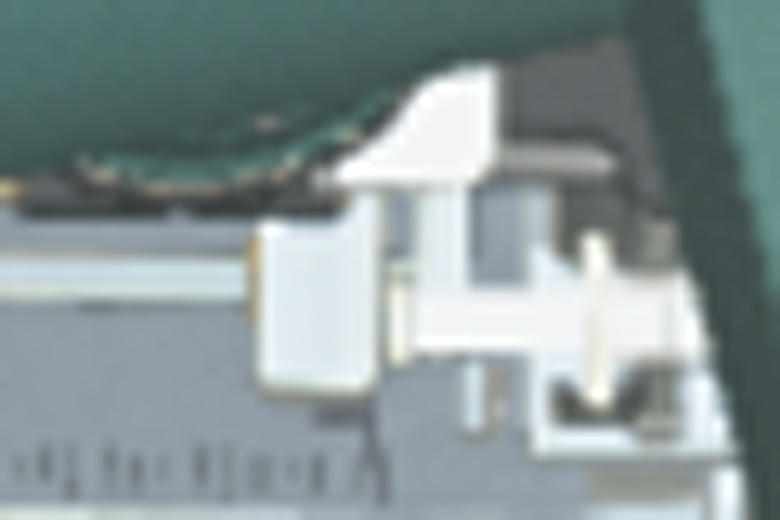

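```bash
python3 -m inch '[{"grip":0,"dx":0,"dy":-0.14,"dz":0,"rx":0.05,"ry":0,"rz":0}]';  python3 -m inch '[{"grip":0,"dx":0,"dy":-0.14,"dz":0,"rx":0.05,"ry":0,"rz":0}]'
python3 - <<'E'
from h import *
t=cams.snapshot("top"); np.save("t9.npy",t,allow_pickle=True); crop(t,(300,205,360,245),13,"z38.png")
E
```

```text
time: 62.4
tool_pos: [0.5918, 0.1945, 0.1008]
ee_rot: [3.12, 0.026, 3.116]
wrist_force: [1.3, 8.3, -1.6]
width: 0.0003
time: 62.52
tool_pos: [0.5918, 0.1944, 0.1008]
ee_rot: [3.118, 0.027, 3.118]
wrist_force: [1.4, 8.9, -1.3]
width: 0.0002
```

View pics/z38.png

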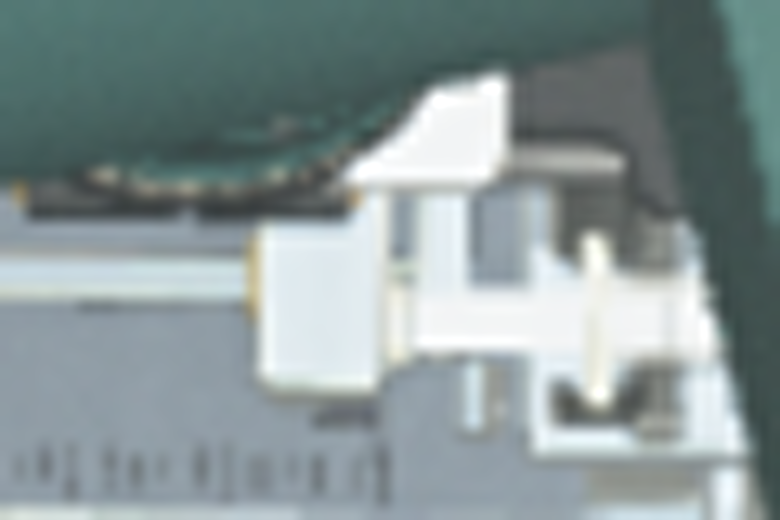

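```bash
python3 -m inch '[{"grip":0,"dx":0,"dy":0.3,"dz":0,"rx":0,"ry":0,"rz":0},{"grip":0,"dx":0,"dy":0.5,"dz":0,"rx":0.2,"ry":0.1,"rz":0},{"grip":0,"dx":0,"dy":0.2,"dz":-0.8,"rx":0,"ry":0,"rz":0},{"grip":0,"dx":0,"dy":0,"dz":-1,"rx":0,"ry":0,"rz":0},{"grip":0,"dx":0,"dy":0,"dz":-1,"rx":0,"ry":0,"rz":0},{"grip":0,"dx":0,"dy":0.8,"dz":-1,"rx":0,"ry":0,"rz":0},{"grip":0,"dx":0.9,"dy":0.9,"dz":0,"rx":0,"ry":0,"rz":0},{"grip":0,"dx":0.9,"dy":0.9,"dz":0,"rx":0,"ry":0,"rz":0},{"grip":0,"dx":0.9,"dy":0.9,"dz":0,"rx":0,"ry":0,"rz":0},{"grip":0,"dx":0.9,"dy":0.9,"dz":0,"rx":0,"ry":0,"rz":0},{"grip":0,"dx":0.9,"dy":0.9,"dz":0,"rx":0,"ry":0,"rz":0},{"grip":0,"dx":0,"dy":0,"dz":0,"rx":0,"ry":0,"rz":0}]'
python3 - <<'E'
from h import *
t=cams.snapshot("top"); np.save("t9.npy",t,allow_pickle=True); crop(t,(295,160,415,255),6.2,"z39.png"); crop(t,(310,170,365,245),8,"z41.png")
s=cams.snapshot("side"); np.save("s9.npy",s,allow_pickle=True); crop(s,(270,145,370,245),5.9,"z40.png")
E
```

```text
time: 64.08
tool_pos: [0.4785, 0.3628, 0.1978]
ee_rot: [-3.137, 0.017, 3.118]
wrist_force: [-0.3, -0.1, 0.1]
width: 0.0007
```

View pics/z39.png

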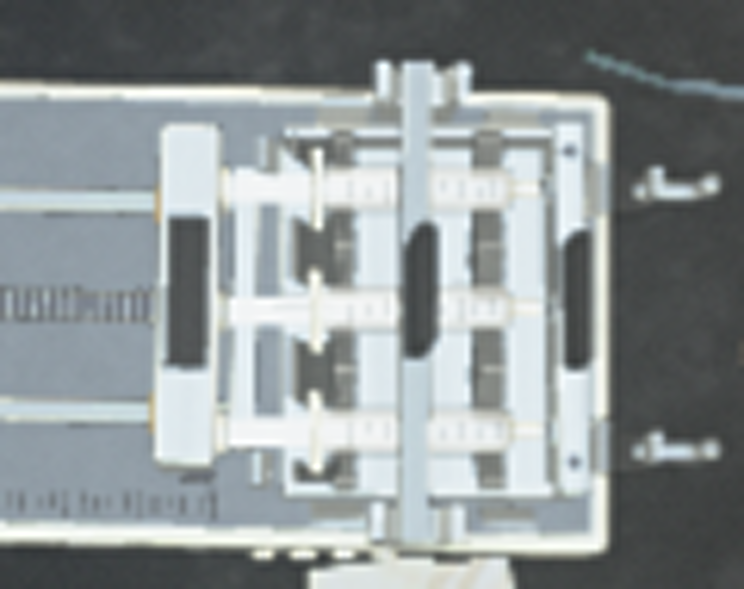

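View pics/z41.png

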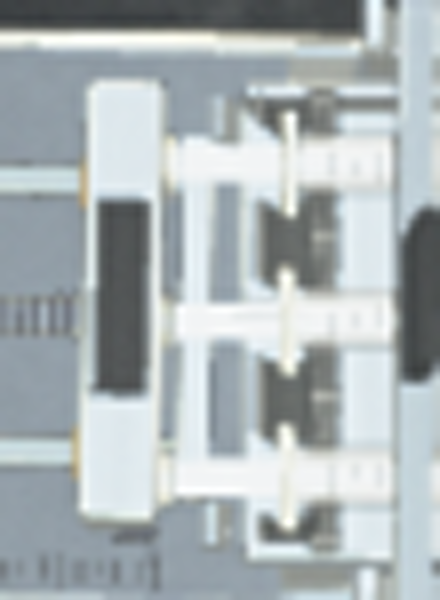

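View pics/z40.png

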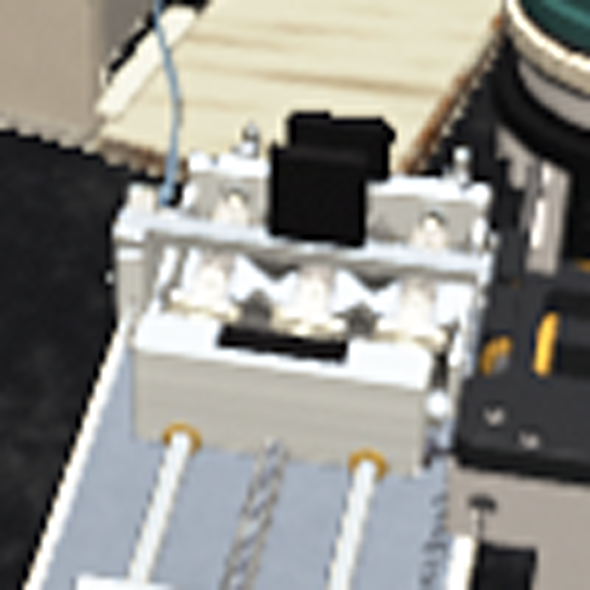

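Run:
```python
from h import *
t=np.load("t9.npy",allow_pickle=True).item()
g=cv2.cvtColor(t["frame"],cv2.COLOR_RGB2GRAY).astype(float)
for n,row in((1,189),(0,209),(-1,228)):
    for r in range(row-4,row+5): print(n,r,g[r,322:340].astype(int).tolist())
crop(t,(316,180,346,240),10,"z42.png")
```

```text
1 185 [231, 229, 230, 229, 228, 228, 229, 229, 183, 157, 157, 158, 158, 160, 174, 198, 158, 164]
1 186 [231, 229, 229, 229, 228, 229, 229, 228, 180, 150, 156, 167, 167, 167, 174, 192, 157, 163]
1 187 [231, 229, 230, 229, 229, 229, 229, 228, 200, 212, 183, 231, 232, 228, 198, 171, 157, 168]
1 188 [231, 229, 230, 229, 229, 229, 229, 227, 215, 238, 225, 242, 243, 243, 244, 235, 227, 222]
1 189 [231, 229, 230, 229, 229, 230, 229, 228, 216, 242, 237, 244, 244, 244, 244, 245, 245, 244]
1 190 [231, 229, 229, 229, 229, 229, 229, 227, 216, 242, 237, 244, 244, 244, 244, 244, 244, 244]
1 191 [232, 229, 230, 229, 229, 229, 229, 227, 211, 238, 239, 244, 244, 244, 244, 245, 245, 244]
1 192 [232, 230, 231, 230, 229, 230, 230, 227, 187, 228, 227, 238, 239, 239, 231, 222, 221, 224]
1 193 [231, 232, 232, 232, 230, 231, 232, 227, 167, 197, 199, 230, 232, 230, 214, 169, 164, 173]
0 205 [115, 82, 86, 85, 84, 89, 147, 235, 156, 156, 180, 233, 233, 232, 174, 161, 163, 169]
0 206 [99, 83, 85, 84, 83, 89, 147, 234, 153, 146, 180, 233, 233, 231, 168, 157, 157, 163]
0 207 [97, 84, 84, 86, 84, 88, 147, 235, 189
[... 775 characters left out ...]
155, 157, 157]
-1 226 [231, 231, 229, 229, 231, 232, 232, 217, 193, 182, 225, 232, 234, 231, 172, 163, 160, 162]
-1 227 [231, 231, 229, 229, 231, 232, 232, 219, 229, 215, 233, 237, 238, 239, 222, 221, 219, 218]
-1 228 [231, 231, 230, 230, 231, 232, 231, 220, 239, 222, 243, 244, 244, 244, 244, 245, 245, 245]
-1 229 [231, 231, 229, 229, 231, 232, 230, 218, 241, 224, 243, 244, 244, 244, 244, 244, 244, 244]
-1 230 [231, 230, 229, 229, 231, 233, 230, 216, 242, 226, 245, 245, 245, 245, 245, 245, 245, 244]
-1 231 [231, 231, 229, 229, 231, 233, 231, 215, 241, 223, 246, 248, 247, 247, 247, 247, 247, 246]
-1 232 [232, 231, 229, 230, 232, 233, 232, 204, 220, 192, 160, 176, 168, 156, 178, 168, 172, 174]
```

View pics/z42.png

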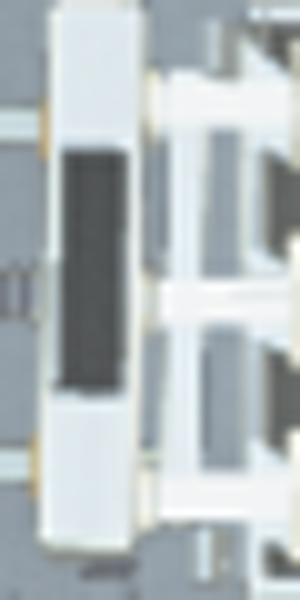

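Run:
```python
from h import *
t=np.load("t9.npy",allow_pickle=True).item()
b=(295,160)
e=[onz(t,unc(q,b,6.2),.097) for q in((418,61),(415,546))]; print(np.round(e,4),np.round((e[0]+e[1])/2,4))
T=[((320,187),(41,31.25,34)),((317,310),(0,31.25,34)),((316,432),(-41,31.25,34)),((555,125),(62,-48,40)),((552,493),(-62,-48,40)),((583,490),(-62,-58,40))]
p,r=fitpose([(t,unc(q,b,6.2),l) for q,l in T],(.59,.096,-.037),z=.05); print(p.round(4),r.round(1).tolist())
for q in("tip_box","bottle_white"):
    print(q,[ (x["score"],np.round(onz(t,x["pixel"],0),4)) for x in spotter.place_of(t,q)[:1]])
```

```text
[[0.6713 0.0927 0.097 ]
 [0.5105 0.0979 0.097 ]] [0.5909 0.0953 0.097 ]
[ 0.5899  0.0967 -0.029 ] [[-0.6, -0.2], [-0.2, -0.4], [-0.2, -0.3], [-0.1, -0.2], [0.6, 0.4], [0.5, 0.9]]
tip_box [(0.68, array([0.6604, 0.3294, 0.    ]))]
bottle_white [(0.62, array([0.7855, 0.0265, 0.    ]))]
```

```bash
python3 -c "
from h import *
obs(); print(robot.close_job())"
```

```text
t 64.28 tcp [0.4806 0.3605 0.1975] rpy [-3.137  0.017  3.114] F [-0.5 -1.4 -0. ] w 0.0002
the job is handed in; nothing more can be done
None
```

I handed the job in at about 64 s. All three syringes are in the rack, the rack is down in the pump's bay, the bar is in its posts, and the pusher is up against the thumb rests. No verdict was reported, so this rests on my own checks.

**How it went:**
- One syringe swung round the first time I tried to grasp it. I found it again in the pictures and gripped it properly on the second try.
- The rack slipped a few millimetres in the grip while I carried it. I corrected for that over the bay, and it came down firmly with no further travel.

**Last camera checks, after the arm had moved clear:**
- **Rack:** within about 1 mm of the bay centre and within about 0.01 rad of the pump's direction. The side picture matched deck height.
- **Bar:** about 1 mm from the middle of the posts, and in both slots.
- **Pusher:** the remaining gap at each thumb rest looked under about 1.5 mm. Push force rose from 7 N to about 9 N and the pusher nearly stopped, which I took as first contact.
- **Plungers:** the thumb-to-flange distance was unchanged on all three, so none looks pressed in.
- **Tip box and bottle:** both read within about 4 mm of where they started.

**Disagreements between readings:** the top camera read about 2 mm low along y compared with the gripper, and I corrected for that. The side camera's free-height fit of the rack gave an impossible value (2.8 cm above the bench instead of 5 cm), so I ignored it. Height therefore rests on the fixed-height comparison and on the rack meeting firm resistance.

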